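# Repack the wedge-and-ball levelling kit

### The arm

A 6-joint arm with a two-finger parallel gripper is mounted at the origin on a cart in front of the work surface, level with it; the furniture and walls round the work are solid. World frame = base frame: x ahead of the robot, y to its left, z up, the work surface at z = 0. Lengths are in m, angles in rad, forces in N, time in s.
With the tool pointing down it reaches from about 0.375 to 0.925 m from the base axis. Payload 5.7 kg.
Tool frame: the origin (TCP) lies between the finger pads; the fingertips stand 11 mm ahead of it and the grasp point (between the pads) lies 8 mm behind it; z points along the fingers, y is the direction in which the jaws open and shut (so a half turn about z gives the same grasp; the last joint's range is limited). The gripper opens to 85 mm and grips with 20 to 120 N. Pads are 22 mm wide; open, the fingers measure 114 mm over their backs; the gripper's body (76 mm by 85 mm) begins 54 mm behind the grasp point. The pads swing forward as they close: fully open they stand 13 mm farther back than shut.
Start: joints at [1.161, 0.359, 1.51, -0, 1.272, -0.115], TCP at [0.174, 0.574, 0.242] pointing down, gripper open.
Joint ranges: [-2.97, 2.97], [-1.01, 2.36], [0.21, 2.38], [-0.96, 4.11], [0.2, 2.71], [-2.98, 2.98]. Speed limits (rad/s): [2.39, 2.39, 3.14, 3.14, 3.14, 3.14].

### API

Orientations are given as a 3x3 rotation matrix whose columns are the frame's x, y, z axes.
In Python, from workcell import r gives the robot as it stands.
- The arm moves only by the tool move_arm, never from a script. Its argument "commands" is a list of rows, each a list of 2 entries, a list of its own where there are three numbers: the shift along the tool's x, y, z in m, then the turn, a rotation vector about the tool's x, y, z in degrees. A call has 1 to 12 rows; each row shifts and turns the commanded pose from where the row before left it, along the tool's axes as they then stand; what a row does not reach is not made up. A row lasts 1/12 s, in which the tool goes at most 41.7 mm and 7.16 degrees, less where a joint would pass 70% of its speed; a pose out of reach is approached as far as the arm can. A call is refused whole if a number of a shift passes 0.0417 or a number of a turn 7.16, either way. A call with a gripper value outside its range is refused whole. "claw" is the closure in counts, from 0 (fully open) to 255 (shut), set as the call begins (left out, the last holds). The fingers move at their own pace and stop on an object; "squeeze" is the grip in N (left out, the last holds). Time passes only in rows, so rows that do not move let the fingers close. It gives the time, the measured TCP pose, the force and the opening at its end, in the units of the state.
- r.get_state(): the state, without advancing time (a new reading comes with each control period).
- r.read_camera(name): name is "scene" or "top" or "wrist"; returns the picture (420x560x3 uint8, red, green, blue); there is no depth.
- r.calibration(name): a dict with "K" (3x3 intrinsics, pixels), "cam_to_world" (4x4, takes a point from camera to world coordinates); the wrist camera has in their place "tool_from_camera" (4x4, takes a point from camera to tool coordinates, whose origin is the TCP and whose axes are the flange's). Camera axes: x right, y down, z forward; pixel columns grow to the right and rows downward; lengths in m; the calibration is good to about 2 mm. A picture is of the moment at which its call begins: read the wrist's pose just before it. calibration takes no time and is no camera call.
- r.close_job(): hands the job in, once; it reports no verdict.
The state is a dict: "time": time; "joint_positions": joint angles; "qvel": joint speeds; "effort": joint torques, N m; "eef_pos": TCP position; "tool_rot": TCP orientation; "contact_force": force on the tool from outside, world axes, zero at the start; "wrist_torque": the same for the moment, N m; "grip_width": opening from 0.0 (shut) to 1.0 (fully open).
Only numpy, scipy, OpenCV 4.12 (cv2) and the standard library are available. Lean on these libraries where they do the work, as an engineer would, in place of code of your own. Each camera call takes 0.05 s, during which the arm holds its last target. There are 200 camera calls.

### The job

Put the machine-levelling kit back into its grey case: set every steel ball from the parts tray into a dimple of the black strip so that it stays put, stand the stray valve spring from the wedge bay upright in the parts tray, and pack the four wooden wedges flat in the bay side by side, alternately thick end to thin end, so that they fill the rectangle. Leave the other things on the counter where they lie.

Things in the scene. Friction and masses are not known exactly. Their poses are not given: they have to be found in the camera images.
- case: Fixed grey metal kit case, 160 (its x) x 150 (its y) mm, base plate 6 mm thick. Origin at the centre of its underside. On the +x part is the wedge bay; on the -x part a black strip, 44 mm wide in x, top 14 mm above the counter, with a row of four round dimples along y.
- bay (a point): Centre of the wedge bay's floor (case x = +37 mm, 6 mm above the counter), axes as the case's. The bay is a rectangle open at the top, inside 66 mm in x by 122 mm in y; its walls are 6 mm thick and stand 8 mm above its floor.
- dimple1 (a point): Centre of the mouth of dimple 1 (case x = -58 mm, y = -57 mm, 14 mm above the counter): a round hollow 21 mm across, 8 mm deep. A ball seated in it rests on its rim with its centre about 10.5 mm above this point.
- dimple2 (a point): Centre of the mouth of dimple 2 (case x = -58 mm, y = -19 mm, 14 mm above the counter): a round hollow 21 mm across, 8 mm deep. A ball seated in it rests on its rim with its centre about 10.5 mm above this point.
- dimple3 (a point): Centre of the mouth of dimple 3 (case x = -58 mm, y = 19 mm, 14 mm above the counter): a round hollow 21 mm across, 8 mm deep. A ball seated in it rests on its rim with its centre about 10.5 mm above this point.
- dimple4 (a point): Centre of the mouth of dimple 4 (case x = -58 mm, y = 57 mm, 14 mm above the counter): a round hollow 21 mm across, 8 mm deep. A ball seated in it rests on its rim with its centre about 10.5 mm above this point.
- parts_tray: Fixed flat dark steel tray, 130 (x) x 180 (y) mm, wall and floor 4 mm thick, lip 8 mm above the counter (4 mm above its floor). Origin at the centre of its underside.
- ball1: Steel ball 30 mm in diameter, 0.11 kg, lying in the parts tray; rolls freely. Origin at its centre. May be absent.
- ball2: Steel ball 30 mm in diameter, 0.11 kg, lying in the parts tray; rolls freely. Origin at its centre. May be absent.
- ball3: Steel ball 30 mm in diameter, 0.11 kg, lying in the parts tray; rolls freely. Origin at its centre. May be absent.
- ball4: Steel ball 30 mm in diameter, 0.11 kg, lying in the parts tray; rolls freely. Origin at its centre. May be absent.
- wedge1: Hardwood wedge, tapering as seen from above: 60 mm long (x), 26 high, 38 wide at the thick end (+x), 18 at the thin end (-x), ends parallel. One long side is straight, at y = -14 mm; the other slants, from y = +24 at the thick end to +4 at the thin end. Origin on its underside at mid length. About 0.09 kg. Grip it over its ends (60 mm), best at about y = -3 mm, with fingertips above the bay walls.
- wedge2: Hardwood wedge, tapering as seen from above: 60 mm long (x), 26 high, 38 wide at the thick end (+x), 18 at the thin end (-x), ends parallel. One long side is straight, at y = -14 mm; the other slants, from y = +24 at the thick end to +4 at the thin end. Origin on its underside at mid length. About 0.09 kg. Grip it over its ends (60 mm), best at about y = -3 mm, with fingertips above the bay walls.
- wedge3: Hardwood wedge, tapering as seen from above: 60 mm long (x), 26 high, 38 wide at the thick end (+x), 18 at the thin end (-x), ends parallel. One long side is straight, at y = -14 mm; the other slants, from y = +24 at the thick end to +4 at the thin end. Origin on its underside at mid length. About 0.09 kg. Grip it over its ends (60 mm), best at about y = -3 mm, with fingertips above the bay walls.
- wedge4: Hardwood wedge, tapering as seen from above: 60 mm long (x), 26 high, 38 wide at the thick end (+x), 18 at the thin end (-x), ends parallel. One long side is straight, at y = -14 mm; the other slants, from y = +24 at the thick end to +4 at the thin end. Origin on its underside at mid length. About 0.09 kg. Grip it over its ends (60 mm), best at about y = -3 mm, with fingertips above the bay walls.
- wedge1_thick (a point): Middle of the thick end face of wedge1 (x = +30, y = +5, z = +13 mm in its frame).
- wedge2_thick (a point): Middle of the thick end face of wedge2 (x = +30, y = +5, z = +13 mm in its frame).
- wedge3_thick (a point): Middle of the thick end face of wedge3 (x = +30, y = +5, z = +13 mm in its frame).
- wedge4_thick (a point): Middle of the thick end face of wedge4 (x = +30, y = +5, z = +13 mm in its frame).
- valve_spring: Steel valve spring standing upright in the wedge bay, 32 mm across, 46 mm high, rigid. Origin at the centre of its underside.
- bearing_a: Ball bearing 52 mm across, 15 mm thick, lying near the work; bystander. Origin at the centre of its underside.
- spark_plug_a: Spark plug 63 mm long lying among the things; bystander. Origin on its underside.
- tape_roll: Roll of black tape 68 mm across, 19 mm thick; bystander. Origin at the centre of its underside.
- screwdriver_red: Red-handled screwdriver 204 mm long; bystander. Origin on its underside.
There are look-alikes about, which are no part of the job. What is shaped like the wedge2 but turquoise is not meant.

How it is judged:
At the end, for the whole second after the job is handed in: Wedges flat on the bay floor (3 mm, 0.08 rad), along the bay's x within 0.2 rad, origins within 10 mm of its middle in x and 54 mm in y, thick ends 45 mm or more apart; each ball within 12.5 mm of a dimple's mouth centre; spring upright (0.1 rad) on the tray floor; all at rest (x of wedge1 in the frame of bay between -0.01 and 0.01 m and y of wedge1 in the frame of bay between -0.054 and 0.054 m and z of wedge1 in the frame of bay between -0.003 and 0.003 m and angle between each of wedge1, wedge2, wedge3, wedge4's own z axis and vertical below 0.08 rad and angle between the x axis of each of wedge1, wedge2, wedge3, wedge4 and the x axis of bay, either way round below 0.2 rad and linear speed of each of wedge1, wedge2, wedge3, wedge4, ball1, ball2, ball3, ball4, valve_spring below 0.02 m/s and x of wedge2 in the frame of bay between -0.01 and 0.01 m and y of wedge2 in the frame of bay between -0.054 and 0.054 m and z of wedge2 in the frame of bay between -0.003 and 0.003 m and x of wedge3 in the frame of bay between -0.01 and 0.01 m and y of wedge3 in the frame of bay between -0.054 and 0.054 m and z of wedge3 in the frame of bay between -0.003 and 0.003 m and x of wedge4 in the frame of bay between -0.01 and 0.01 m and y of wedge4 in the frame of bay between -0.054 and 0.054 m and z of wedge4 in the frame of bay between -0.003 and 0.003 m and distance between wedge1_thick and wedge2_thick above 0.045 m and distance between each of wedge1_thick, wedge2_thick and wedge3_thick above 0.045 m and distance between each of wedge1_thick, wedge2_thick, wedge3_thick and wedge4_thick above 0.045 m and (distance between ball1 and dimple1 below 0.0125 m or distance between ball1 and dimple2 below 0.0125 m or distance between ball1 and dimple3 below 0.0125 m or distance between ball1 and dimple4 below 0.0125 m) and (distance between ball2 and dimple1 below 0.0125 m or distance between ball2 and dimple2 below 0.0125 m or distance between ball2 and dimple3 below 0.0125 m or distance between ball2 and dimple4 below 0.0125 m) and (distance between ball3 and dimple1 below 0.0125 m or distance between ball3 and dimple2 below 0.0125 m or distance between ball3 and dimple3 below 0.0125 m or distance between ball3 and dimple4 below 0.0125 m) and (distance between ball4 and dimple1 below 0.0125 m or distance between ball4 and dimple2 below 0.0125 m or distance between ball4 and dimple3 below 0.0125 m or distance between ball4 and dimple4 below 0.0125 m) and x of valve_spring in the frame of parts_tray between -0.06 and 0.06 m and y of valve_spring in the frame of parts_tray between -0.086 and 0.086 m and z of valve_spring in the frame of parts_tray between 0.001 and 0.008 m and angle between valve_spring's own z axis and vertical below 0.1 rad); the robot touches nothing.
It fails at once if the bearing_a is pushed more than 5 cm from its place (distance of bearing_a from where it was at the start of the episode above 0.05 m).
It fails at once if the spark_plug_a is pushed more than 5 cm from its place (distance of spark_plug_a from where it was at the start of the episode above 0.05 m).
It fails at once if the tape_roll is pushed more than 5 cm from its place (distance of tape_roll from where it was at the start of the episode above 0.05 m).
It fails at once if the screwdriver_red is pushed more than 5 cm from its place (distance of screwdriver_red from where it was at the start of the episode above 0.05 m).
Of ball1, ball2, ball3, ball4 only 2 to 4 are there at a start; the rules pass over those that are not, and their reading is None.
At some moment in a run one of wedge1, wedge2, wedge3, wedge4 may be knocked a few centimetres aside while the robot is not near it.
It also fails if it takes over 210 s, if anything falls off the work surface, if the arm or the gripper's body presses on something with over 40 N, if the wrist force passes 120 N, or if a joint passes its speed limit or range.

## Working session

There is one attempt and no reset: what is moved stays moved. The work goes in short steps, Python scripts to look and compute and a tool call to move; the robot and the scene stay as the last step left them, time stands still between calls to the robot, and variables do not carry over. Pictures are saved under pics/ and viewed, about 12 in all and at most 16, crops included, and the job is handed in when it is done.

Besides the shell and the picture viewer there is one more tool, called after "Call:" by a JSON object that holds its "method" and its "body", one argument or row to a line. move_arm: Moves the arm, as the interface text tells. Its arguments: {"type":"object","properties":{"commands":{"type":"array","items":{"type":"array"}},"claw":{"type":"number"},"squeeze":{"type":"number"}},"required":["commands"]}

```bash
ls; mkdir -p pics; python3 - <<'E'
from workcell import r
import cv2
s=r.get_state();print({k:s[k] for k in('time','eef_pos','tool_rot','grip_width')})
for n in('top','scene'):
    im=r.read_camera(n);cv2.imwrite(f'pics/{n}0.png',im[:,:,::-1]);c=r.calibration(n);print(n,c)
print(r.calibration('wrist'))
E
```

```text
pics
{'time': 0.0, 'eef_pos': array([0.17406733, 0.57348747, 0.24144066]), 'tool_rot': array([[-9.56852017e-01,  2.90574635e-01, -7.74204152e-04],
       [ 2.90575570e-01,  9.56850474e-01, -1.73431154e-03],
       [ 2.36850666e-04, -1.88444431e-03, -9.99998196e-01]]), 'grip_width': 1.0000845471858455}
top {'K': array([[545.55574712,   0.        , 274.18269342],
       [  0.        , 545.55574712, 213.83810946],
       [  0.        ,   0.        ,   1.        ]]), 'cam_to_world': array([[ 2.81184384e-02, -9.88152598e-01,  1.50876761e-01,
         2.50397522e-01],
       [-9.99596500e-01, -2.84036441e-02,  2.64838302e-04,
         2.30941623e-02],
       [ 4.02374916e-03, -1.50823329e-01, -9.88552544e-01,
         1.80578569e+00],
       [ 0.00000000e+00,  0.00000000e+00,  0.00000000e+00,
         1.00000000e+00]])}
scene {'K': array([[471.82430554,   0.        , 281.0761783 ],
       [  0.        , 471.82430554, 209.79701089],
       [  0.        ,   0.        ,   1.        ]]), 'cam_to_world': array([[ 0.62521815, -0.57100685,  0.53202768, -0.18700016],
       [-0.78043877, -0.45376207,  0.43013407, -0.54656714],
       [-0.00419552, -0.68414265, -0.72933616,  1.01677224],
       [ 0.        ,  0.        ,  0.        ,  1.        ]])}
{'K': array([[300.9307781 ,   0.        , 280.24030206],
       [  0.        , 300.9307781 , 213.71284985],
       [  0.        ,   0.        ,   1.        ]]), 'tool_from_camera': array([[ 5.48440883e-05, -9.50885633e-01, -3.09542419e-01,
         7.79212408e-02],
       [ 9.99999998e-01,  5.12191655e-05,  1.98374090e-05,
        -4.62313073e-04],
       [-3.00860278e-06, -3.09542420e-01,  9.50885635e-01,
        -1.31529448e-01],
       [ 0.00000000e+00,  0.00000000e+00,  0.00000000e+00,
         1.00000000e+00]])}
```

```bash
python3 - <<'E'
import cv2
im=cv2.imread('pics/top0.png');cv2.imwrite('pics/top0b.png',cv2.resize(im,(800,600),interpolation=cv2.INTER_CUBIC))
im=cv2.imread('pics/scene0.png');cv2.imwrite('pics/scene0b.png',cv2.resize(im,(800,600),interpolation=cv2.INTER_CUBIC))
E
```

```text
(no output)
```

View pics/top0b.png

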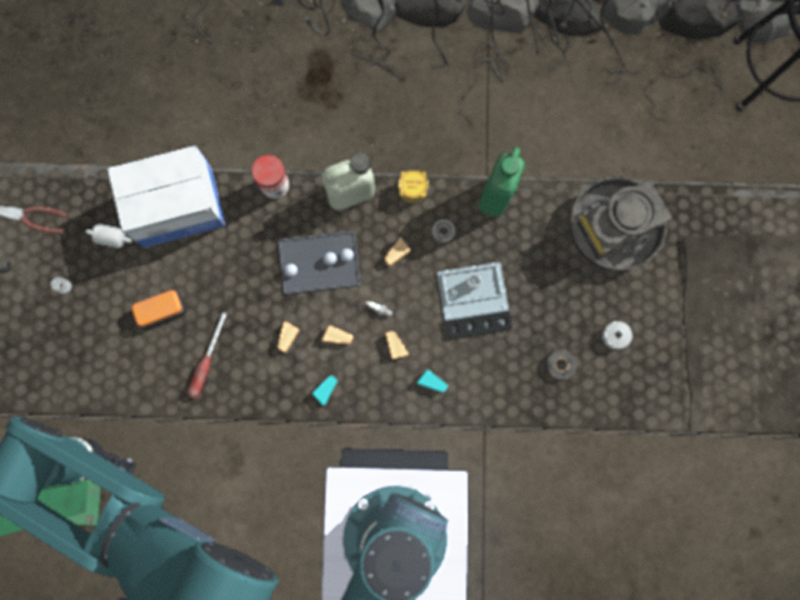

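View pics/scene0b.png

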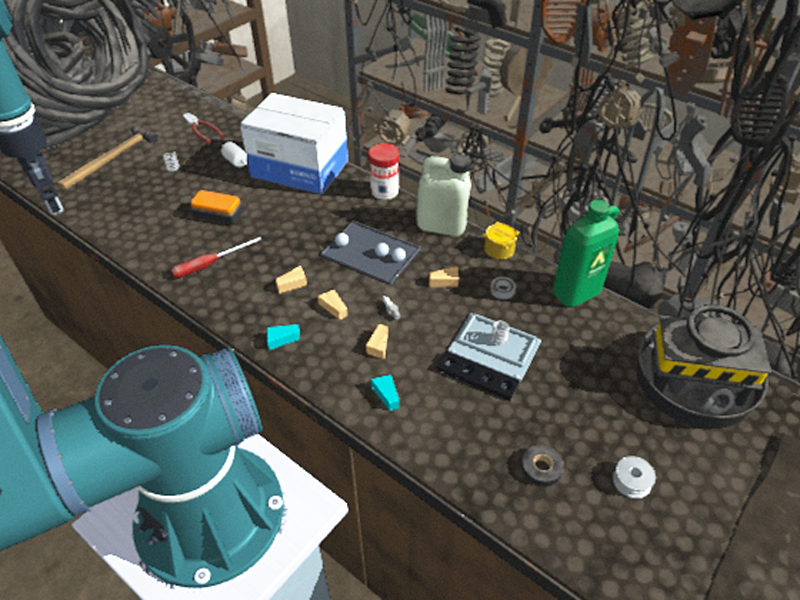

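```bash
cat > h.py <<'E'
import numpy as np,cv2
from workcell import r
from scipy.spatial.transform import Rotation as R
def cam(n,s=None):
    c=r.calibration(n)
    if n!='wrist': return c['K'],c['cam_to_world']
    s=s or r.get_state();T=np.eye(4);T[:3,:3]=s['tool_rot'];T[:3,3]=s['eef_pos']
    return c['K'],T@c['tool_from_camera']
def p2w(C,uv,z):
    K,T=C;d=T[:3,:3]@np.linalg.solve(K,[uv[0],uv[1],1.]);return T[:3,3]+d*(z-T[2,3])/d[2]
def proj(C,P):
    K,T=C;q=(np.atleast_2d(P)-T[:3,3])@T[:3,:3]@K.T;return q[:,:2]/q[:,2:]
E
python3 - <<'E'
from h import *
C=cam('top')
for n,u,v,z in[('b1',290,270,.019),('b2',330,258,.019),('b3',347,255,.019),('w1',287,336,.02),('w2',337,336,.02),('w3',397,345,.02),('w4',397,252,.02),('plug',378,309,.01),('bear',444,231,.01),('caseTL',438,269,.01),('caseTR',501,263,.01),('BL',447,335,.014),('BR',510,328,.014),('spr',463,288,.03),('tray',319,263,.004),('sd',208,355,.01),('tape',560,365,.02),('turq',326,389,.02),('turq2',433,380,.02),('green',500,185,.1)]:
    p=p2w(C,(u/800*560,v/600*420),z);print(n,p.round(3),np.hypot(*p[:2]).round(3))
E
```

```text
b1 [0.6   0.263 0.019] 0.655
b2 [0.631 0.171 0.019] 0.654
b3 [0.64  0.132 0.019] 0.653
w1 [0.445 0.263 0.02 ] 0.517
w2 [0.448 0.147 0.02 ] 0.472
w3 [0.431 0.009 0.02 ] 0.431
w4 [0.65  0.015 0.02 ] 0.65
plug [0.515 0.055 0.01 ] 0.518
bear [ 0.706 -0.095  0.01 ] 0.713
caseTL [ 0.614 -0.083  0.01 ] 0.62
caseTR [ 0.633 -0.231  0.01 ] 0.674
BL [ 0.459 -0.106  0.014] 0.471
BR [ 0.479 -0.252  0.014] 0.541
spr [ 0.567 -0.14   0.03 ] 0.584
tray [0.622 0.198 0.004] 0.652
sd [0.397 0.444 0.01 ] 0.595
tape [ 0.396 -0.366  0.02 ] 0.539
turq [0.326 0.168 0.02 ] 0.367
turq2 [ 0.353 -0.076  0.02 ] 0.361
green [ 0.794 -0.214  0.1  ] 0.823
```

```bash
cat >> h.py <<'E'
def yaw(Rm): return np.degrees(np.arctan2(Rm[1,0],Rm[0,0]))   # direction of tool x
def plan(wps,p=None,ya=None,step=.03,tstep=6.0):
    """wps: list of (xyz, yaw of tool x deg or None). prints turn rows then shift rows"""
    s=r.get_state();p=s['eef_pos'] if p is None else np.array(p);ya=yaw(s['tool_rot']) if ya is None else ya
    for q,y in wps:
        q=np.array(q,float)
        if y is not None:
            t=-((y-ya+180)%360-180);n=int(np.ceil(abs(t)/tstep-.02));
            if n: print(f'  turn {n} x {t/n:.2f}')
            ya=y
        a=np.radians(ya);X=np.array([np.cos(a),np.sin(a),0]);Y=np.array([np.sin(a),-np.cos(a),0])
        d=q-p;L=np.linalg.norm(d);n=max(1,int(np.ceil(L/step)))
        print(f'  shift {n} x [{d@X/n:.4f},{d@Y/n:.4f},{-d[2]/n:.4f}]  -> {q.round(4)}')
        p=q
def joint6(): return r.get_state()['joint_positions'].round(2)
E
python3 - <<'E'
from h import *
plan([((.42,.05,.30),180)])
E
```

```text
turn 3 x -5.63
  shift 20 x [-0.0123,-0.0262,-0.0029]  -> [0.42 0.05 0.3 ]
```

Call:
{"method": "move_arm", "body": {
  "commands": [
    [[0, 0, 0], [0, 0, -5.63]],
    [[0, 0, 0], [0, 0, -5.63]],
    [[0, 0, 0], [0, 0, -5.63]],
    [[-0.0123, -0.0262, -0.0029], [0, 0, 0]],
    [[-0.0123, -0.0262, -0.0029], [0, 0, 0]],
    [[-0.0123, -0.0262, -0.0029], [0, 0, 0]],
    [[-0.0123, -0.0262, -0.0029], [0, 0, 0]],
    [[-0.0123, -0.0262, -0.0029], [0, 0, 0]],
    [[-0.0123, -0.0262, -0.0029], [0, 0, 0]],
    [[-0.0123, -0.0262, -0.0029], [0, 0, 0]],
    [[-0.0123, -0.0262, -0.0029], [0, 0, 0]],
    [[-0.0123, -0.0262, -0.0029], [0, 0, 0]]
  ]
}}

```text
time: 1.1
eef_pos: [0.2851, 0.3368, 0.2683]
tool_rot: [[-1.0, -0.0, -0.0], [-0.0, 1.0, -0.0], [0.0, -0.0, -1.0]]
contact_force: [0.7, 0.9, 0.1]
grip_width: 0.999
```

Call:
{"method": "move_arm", "body": {
  "commands": [
    [[-0.0123, -0.0262, -0.0029], [0, 0, 0]],
    [[-0.0123, -0.0262, -0.0029], [0, 0, 0]],
    [[-0.0123, -0.0262, -0.0029], [0, 0, 0]],
    [[-0.0123, -0.0262, -0.0029], [0, 0, 0]],
    [[-0.0123, -0.0262, -0.0029], [0, 0, 0]],
    [[-0.0123, -0.0262, -0.0029], [0, 0, 0]],
    [[-0.0123, -0.0262, -0.0029], [0, 0, 0]],
    [[-0.0123, -0.0262, -0.0029], [0, 0, 0]],
    [[-0.0123, -0.0262, -0.0029], [0, 0, 0]],
    [[-0.0123, -0.0262, -0.0029], [0, 0, 0]],
    [[-0.0123, -0.0262, -0.0029], [0, 0, 0]],
    [[0, 0, 0], [0, 0, 0]]
  ]
}}

```text
time: 2.1
eef_pos: [0.4229, 0.0462, 0.3008]
tool_rot: [[-1.0, 0.003, 0.002], [0.003, 1.0, -0.003], [-0.002, -0.003, -1.0]]
contact_force: [-0.7, 0.1, -1.0]
grip_width: 0.999
```

```bash
python3 - <<'E'
from h import *
import pickle
s=r.get_state();print(s['time'],s['eef_pos'],s['tool_rot'].round(3),s['joint_positions'].round(2))
im=r.read_camera('wrist');pickle.dump((s,im),open('w1.pkl','wb'))
cv2.imwrite('pics/w1.png',im[:,:,::-1]);cv2.imwrite('pics/w1b.png',cv2.resize(im[:,:,::-1],(800,600),interpolation=cv2.INTER_CUBIC))
E
```

```text
2.1 [0.42287324 0.04619808 0.30084526] [[-1.     0.003  0.002]
 [ 0.003  1.    -0.003]
 [-0.002 -0.003 -1.   ]] [-0.05  0.04  1.77 -0.    1.32 -1.62]
```

View pics/w1b.png

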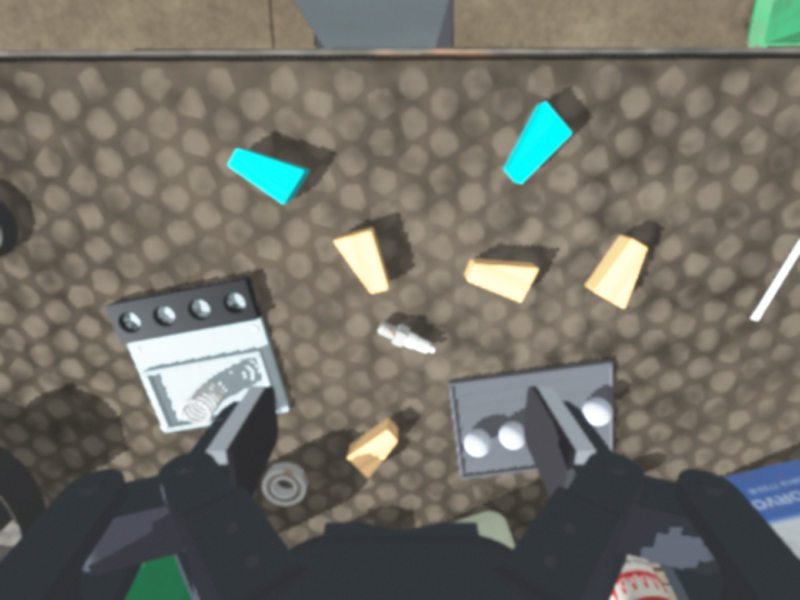

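```bash
cat >> h.py <<'E'
from scipy.optimize import minimize
W=np.array([[30,-14],[30,24],[-30,4],[-30,-14]])/1000
W3=np.vstack([np.c_[W,np.zeros(4)],np.c_[W,np.full(4,.026)]])
def wmodel(x,y,a,z0=0):
    c,s=np.cos(a),np.sin(a);return W3@np.array([[c,-s,0],[s,c,0],[0,0,1]]).T+[x,y,z0]
def sil(P,C,shape,S=4):
    m=np.zeros((shape[0],shape[1]),np.uint8);h=cv2.convexHull((proj(C,P)*16).round().astype(np.int32))
    cv2.fillConvexPoly(m,h,255,cv2.LINE_AA,4);return m/255.
def woodmask(im):
    hsv=cv2.cvtColor(im,cv2.COLOR_RGB2HSV);m=cv2.inRange(hsv,(8,70,120),(28,255,255));
    return cv2.morphologyEx(m,cv2.MORPH_CLOSE,np.ones((3,3)))
def fitwedges(im,C,minA=120,z0=0,maxA=9000,verbose=True):
    m=woodmask(im);n,l,st,ce=cv2.connectedComponentsWithStats(m);out=[]
    for i in range(1,n):
        if not minA<st[i,4]<maxA: continue
        p=p2w(C,ce[i],.013+z0)
        if not(.25<p[0]<.9 and abs(p[1])<.5): continue
        M=(l==i).astype(float);x0,y0,w,h=st[i,:4];b=np.s_[max(0,y0-12):y0+h+12,max(0,x0-12):x0+w+12]
        f=lambda q:np.abs(sil(wmodel(q[0],q[1],q[2]*20,z0),C,M.shape)[b]-M[b]).sum()/M.sum()
        best=min((minimize(f,[p[0],p[1],a/20],method='Nelder-Mead',options=dict(initial_simplex=[[p[0],p[1],a/20],[p[0]+.006,p[1],a/20],[p[0],p[1]+.006,a/20],[p[0],p[1],(a+.3)/20]],xatol=1e-5,fatol=1e-4)) for a in np.arange(0,6.28,.5)),key=lambda o:o.fun)
        q=best.x;out.append((q[0],q[1],np.degrees(q[2]*20)%360,best.fun))
        if verbose: print('wedge px',ce[i].round(0),st[i,4],'pos',q[:2].round(4),'yaw %.1f'%out[-1][2],'err %.3f'%best.fun)
    return out
E
python3 - <<'E'
from h import *
import pickle
s,im=pickle.load(open('w1.pkl','rb'));C=cam('wrist',s)
fitwedges(im,C)
top=cv2.imread('pics/top0.png')[:,:,::-1].copy();fitwedges(top,cam('top'),40)
for u,v in((477,443),(512,435),(597,411)):print('ball',p2w(C,(u*.7,v*.7),.019).round(4))
for u,v in((131,321),(166,315),(200,308),(235,301)):print('dimple',p2w(C,(u*.7,v*.7),.014).round(4))
for u,v,z in((161,432,.006),(288,408,.006),(108,304,.014),(248,281,.014),(450,382,.008),(612,361,.008),(462,476,.008),(617,459,.008)):print('corner',p2w(C,(u*.7,v*.7),z).round(4))
E
```

```text
wedge px [255. 179.] 318 pos [0.425  0.0958] yaw 45.6 err 1.000
wedge px [429. 186.] 562 pos [0.4643 0.1659] yaw 15.5 err 1.000
wedge px [350. 190.] 373 pos [0.3925 0.1542] yaw 91.0 err 1.000
wedge px [260. 313.] 651 pos [0.6509 0.0152] yaw 308.6 err 0.477
wedge px [289. 128.] 383 pos [ 0.8195 -0.0221] yaw 64.2 err 0.408
wedge px [277. 177.] 181 pos [0.6494 0.0188] yaw 308.1 err 0.187
wedge px [201. 235.] 222 pos [0.4431 0.2649] yaw 330.4 err 0.086
wedge px [236. 235.] 215 pos [0.4499 0.145 ] yaw 68.5 err 0.087
wedge px [277. 241.] 205 pos [0.4353 0.0142] yaw 195.8 err 0.084
ball [0.644  0.1305 0.019 ]
ball [0.6335 0.1692 0.019 ]
ball [0.6029 0.2601 0.019 ]
dimple [ 0.4981 -0.2352  0.014 ]
dimple [ 0.4916 -0.1977  0.014 ]
dimple [ 0.4841 -0.1614  0.014 ]
dimple [ 0.4766 -0.1245  0.014 ]
corner [ 0.6379 -0.2331  0.006 ]
corner [ 0.6065 -0.0833  0.006 ]
corner [ 0.4795 -0.2551  0.014 ]
corner [ 0.4556 -0.1088  0.014 ]
corner [0.5728 0.0989 0.008 ]
corner [0.5477 0.2734 0.008 ]
corner [0.6983 0.1173 0.008 ]
corner [0.6744 0.2983 0.008 ]
```

```bash
sed -i 's/(8,70,120),(28,255,255)/(7,75,105),(26,255,255)/' h.py; python3 - <<'E'
from h import *
import pickle
s,im=pickle.load(open('w1.pkl','rb'));hsv=cv2.cvtColor(im,cv2.COLOR_RGB2HSV)
for u,v in((365,260),(500,275),(512,263),(618,270),(367,445),(385,445),(378,462),(300,250),(600,440),(240,390)):
    print(u,v,hsv[int(v*.7),int(u*.7)])
E
```

```text
365 260 [ 28  37 255]
500 275 [ 28  50 255]
512 263 [ 17  99 176]
618 270 [ 29  29 255]
367 445 [ 26  62 254]
385 445 [ 29  40 255]
378 462 [ 17 102 218]
300 250 [ 18  51 129]
600 440 [105  39  66]
240 390 [ 98  31 199]
```

```bash
sed -i 's/(7,75,105),(26,255,255)/(7,22,158),(35,255,255)/' h.py; python3 - <<'E'
from h import *
import pickle
s,im=pickle.load(open('w1.pkl','rb'));C=cam('wrist',s)
fitwedges(im,C,500)
top=cv2.imread('pics/top0.png')[:,:,::-1].copy();fitwedges(top,cam('top'),80)
E
```

```text
wedge px [254. 182.] 1071 pos [0.437  0.0102] yaw 195.5 err 0.049
wedge px [432. 190.] 1372 pos [0.4449 0.2612] yaw 331.5 err 0.037
wedge px [351. 194.] 1123 pos [0.452  0.1416] yaw 67.2 err 0.059
wedge px [261. 313.] 835 pos [0.6514 0.0154] yaw 311.3 err 0.128
wedge px [289. 129.] 333 pos [ 0.8173 -0.0173] yaw 282.6 err 0.345
wedge px [277. 178.] 118 pos [0.6512 0.0181] yaw 312.0 err 0.781
wedge px [201. 235.] 193 pos [0.4439 0.265 ] yaw 329.5 err 0.144
wedge px [236. 235.] 185 pos [0.4504 0.145 ] yaw 66.2 err 0.157
wedge px [277. 241.] 183 pos [0.4357 0.0143] yaw 195.4 err 0.140
```

```bash
python3 - <<'E'
from h import *
plan([((.62,.13,.16),99)],tstep=6.9)
plan([((.53,-.21,.16),None)],p=(.62,.13,.16),ya=99)
E
```

```text
turn 12 x 6.73
  shift 9 x [0.0055,0.0232,0.0156]  -> [0.62 0.13 0.16]
  shift 12 x [-0.0268,-0.0118,-0.0000]  -> [ 0.53 -0.21  0.16]
```

Call:
{"method": "move_arm", "body": {
  "commands": [
    [[0, 0, 0], [0, 0, 6.73]],
    [[0, 0, 0], [0, 0, 6.73]],
    [[0, 0, 0], [0, 0, 6.73]],
    [[0, 0, 0], [0, 0, 6.73]],
    [[0, 0, 0], [0, 0, 6.73]],
    [[0, 0, 0], [0, 0, 6.73]],
    [[0, 0, 0], [0, 0, 6.73]],
    [[0, 0, 0], [0, 0, 6.73]],
    [[0, 0, 0], [0, 0, 6.73]],
    [[0, 0, 0], [0, 0, 6.73]],
    [[0, 0, 0], [0, 0, 6.73]],
    [[0, 0, 0], [0, 0, 6.73]]
  ]
}}

```text
time: 3.15
eef_pos: [0.4193, 0.0512, 0.2999]
tool_rot: [[-0.156, 0.988, -0.001], [0.988, 0.156, 0.0], [0.001, -0.001, -1.0]]
contact_force: [-0.2, 1.2, -0.8]
grip_width: 0.996
```

Call:
{"method": "move_arm", "body": {
  "commands": [
    [[0.0055, 0.0232, 0.0156], [0, 0, 0]],
    [[0.0055, 0.0232, 0.0156], [0, 0, 0]],
    [[0.0055, 0.0232, 0.0156], [0, 0, 0]],
    [[0.0055, 0.0232, 0.0156], [0, 0, 0]],
    [[0.0055, 0.0232, 0.0156], [0, 0, 0]],
    [[0.0055, 0.0232, 0.0156], [0, 0, 0]],
    [[0.0055, 0.0232, 0.0156], [0, 0, 0]],
    [[0.0055, 0.0232, 0.0156], [0, 0, 0]],
    [[0.0055, 0.0232, 0.0156], [0, 0, 0]],
    [[0, 0, 0], [0, 0, 0]],
    [[0, 0, 0], [0, 0, 0]]
  ]
}}

```text
time: 4.07
eef_pos: [0.6174, 0.1338, 0.1581]
tool_rot: [[-0.162, 0.987, -0.004], [0.987, 0.162, -0.0], [0.0, -0.004, -1.0]]
contact_force: [-0.2, -0.6, 0.5]
grip_width: 1.003
```

```bash
cat >> h.py <<'E'
import pickle
def shot(name,save=True):
    s=r.get_state();im=r.read_camera('wrist');pickle.dump((s,im),open(name+'.pkl','wb'))
    cv2.imwrite(f'pics/{name}.png',cv2.resize(im[:,:,::-1],(800,600),interpolation=cv2.INTER_CUBIC))
    print('t',round(s['time'],2),s['eef_pos'].round(4),'yaw %.2f'%yaw(s['tool_rot']),'tilt',s['tool_rot'][:2,2].round(4),'F',s['contact_force'].round(1),'grip',round(s['grip_width'],3))
    return s,im
E
python3 - <<'E'
from h import *
shot('tray1')
E
```

```text
t 4.07 [0.6174 0.1338 0.1581] yaw 99.32 tilt [-0.0037 -0.0002] F [-0.2 -0.6  0.5] grip 1.003
```

View pics/tray1.png

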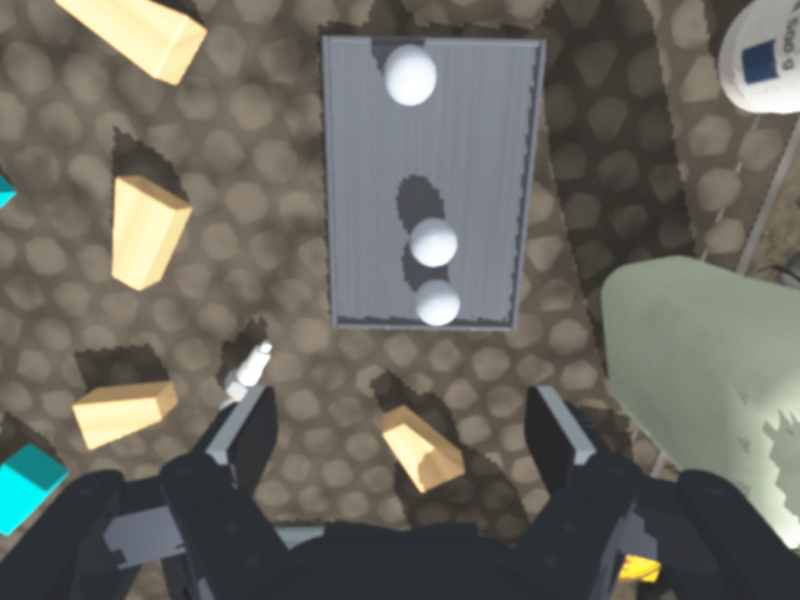

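Call:
{"method": "move_arm", "body": {
  "commands": [
    [[-0.0268, -0.0118, 0], [0, 0, 0]],
    [[-0.0268, -0.0118, 0], [0, 0, 0]],
    [[-0.0268, -0.0118, 0], [0, 0, 0]],
    [[-0.0268, -0.0118, 0], [0, 0, 0]],
    [[-0.0268, -0.0118, 0], [0, 0, 0]],
    [[-0.0268, -0.0118, 0], [0, 0, 0]],
    [[-0.0268, -0.0118, 0], [0, 0, 0]],
    [[-0.0268, -0.0118, 0], [0, 0, 0]],
    [[-0.0268, -0.0118, 0], [0, 0, 0]],
    [[-0.0268, -0.0118, 0], [0, 0, 0]],
    [[-0.0268, -0.0118, 0], [0, 0, 0]],
    [[-0.0268, -0.0118, 0], [0, 0, 0]]
  ]
}}

```text
time: 5.12
eef_pos: [0.5288, -0.2083, 0.1612]
tool_rot: [[-0.161, 0.987, 0.001], [0.987, 0.161, -0.0], [-0.0, 0.001, -1.0]]
contact_force: [0.3, -0.0, 0.1]
grip_width: 0.997
```

Call:
{"method": "move_arm", "body": {
  "commands": [
    [[0, 0, 0], [0, 0, 0]],
    [[0, 0, 0], [0, 0, 0]]
  ]
}}

```text
time: 5.28
eef_pos: [0.5292, -0.2085, 0.161]
tool_rot: [[-0.158, 0.987, 0.001], [0.987, 0.158, -0.0], [-0.0, 0.001, -1.0]]
contact_force: [0.5, -0.2, 0.1]
grip_width: 1.006
```

```bash
python3 - <<'E'
from h import *
shot('case1')
E
```

```text
t 5.28 [ 0.5292 -0.2085  0.161 ] yaw 99.07 tilt [ 0.0007 -0.0003] F [ 0.5 -0.2  0.1] grip 1.006
```

View pics/case1.png

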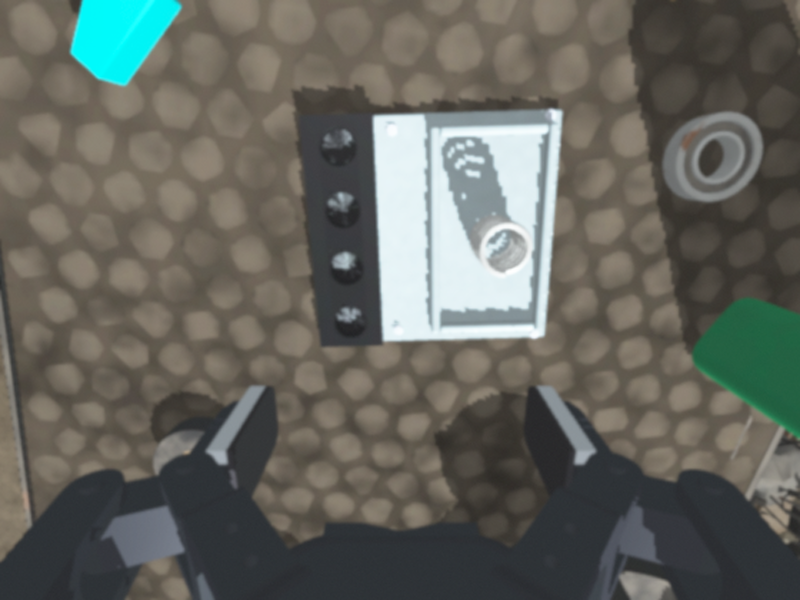

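```bash
python3 - <<'E'
from h import *
from scipy.optimize import least_squares
def fit(C,uv,P,x0):
    uv=np.array(uv)*.7;P=np.array(P)/1000.
    def f(q):
        c,s=np.cos(q[2]),np.sin(q[2]);return (proj(C,P@np.array([[c,-s,0],[s,c,0],[0,0,1]]).T+[q[0],q[1],0])-uv).ravel()
    o=least_squares(f,x0);print(o.x[:2].round(4),'yaw %.2f'%np.degrees(o.x[2]),'res px',o.fun.round(1));return o.x
s,im=pickle.load(open('case1.pkl','rb'));C=cam('wrist',s)
fit(C,[(338,146),(342,209),(347,267),(351,320),(300,116),(372,114),(321,346),(383,343)],[(-58,57,12),(-58,19,12),(-58,-19,12),(-58,-57,12),(-80,75,14),(-36,75,14),(-80,-75,14),(-36,-75,14)],[.546,-.168,.17])
hsv=cv2.cvtColor(im,cv2.COLOR_RGB2HSV)
print('spring top',p2w(C,(505*.7,247*.7),.052),p2w(C,(480*.7,247*.7),.052)-p2w(C,(530*.7,247*.7),.052))
s,im=pickle.load(open('tray1.pkl','rb'));C=cam('wrist',s)
fit(C,[(322,37),(546,40),(333,329),(516,331)],[(-65,90,8),(65,90,8),(-65,-90,8),(65,-90,8)],[.62,.2,.14])
g=cv2.cvtColor(im,cv2.COLOR_RGB2GRAY)
for u,v in((410,75),(433,242),(437,302)):
    u*=.7;v*=.7;y0,x0=int(v)-26,int(u)-26;a=(g[y0:y0+52,x0:x0+52]>150).astype(np.uint8)
    n,l,st,ce=cv2.connectedComponentsWithStats(a);i=l[26,26];c=ce[i]+[x0,y0];(cx,cy),rad=cv2.minEnclosingCircle(np.argwhere(l==i)[:,::-1].astype(np.float32))
    e=(cx+x0,cy+y0);print('ball',c.round(1),np.round(e,1),round(rad,1),p2w(C,e,.019).round(4))
fitwedges(im,C,500)
E
```

```text
[ 0.5465 -0.1709] yaw 10.83 res px [ 0.2 -0.   0.5  0.2 -0.1  0.2 -0.2  0.6 -0.9 -0.8  0.4 -1.2 -0.1  0.5
  0.2  1.4]
spring top [ 0.58322044 -0.16489577  0.052     ] [-0.02782937 -0.00444131  0.        ]
[0.6265 0.1939] yaw 8.60 res px [-1.  -0.4  1.  -0.3 -0.7  0.5  0.7  0.8]
ball [287.4  53.7] [286.5  53.6] 20.7 [0.6026 0.2591 0.019 ]
ball [304.2 171.2] [304. 171.] 16.6 [0.6342 0.1679 0.019 ]
ball [306.7 214. ] [306.5 214.5] 16.1 [0.6442 0.1276 0.019 ]
wedge px [100.  23.] 3461 pos [0.4436 0.2617] yaw 330.4 err 0.023
wedge px [101. 163.] 3141 pos [0.4502 0.14  ] yaw 66.4 err 0.095
wedge px [ 85. 289.] 2146 pos [0.4353 0.0089] yaw 198.7 err 0.122
wedge px [294. 317.] 1603 pos [0.6507 0.0119] yaw 304.0 err 0.336
```

```bash
python3 - <<'E'
from h import *
plan([((.529,-.2085,.161),100.8),((.644,.128,.09),100.8),((.644,.128,.020),None)])
E
```

```text
turn 1 x -1.65
  shift 1 x [-0.0010,-0.0007,-0.0002]  -> [ 0.529  -0.2085  0.161 ]
  shift 13 x [0.0238,0.0135,0.0055]  -> [0.644 0.128 0.09 ]
  shift 3 x [0.0000,0.0000,0.0233]  -> [0.644 0.128 0.02 ]
```

Call:
{"method": "move_arm", "body": {
  "commands": [
    [[0, 0, 0], [0, 0, -1.7]],
    [[0.0281, 0.016, 0.0065], [0, 0, 0]],
    [[0.0281, 0.016, 0.0065], [0, 0, 0]],
    [[0.0281, 0.016, 0.0065], [0, 0, 0]],
    [[0.0281, 0.016, 0.0065], [0, 0, 0]],
    [[0.0281, 0.016, 0.0065], [0, 0, 0]],
    [[0.0281, 0.016, 0.0065], [0, 0, 0]],
    [[0.0281, 0.016, 0.0065], [0, 0, 0]],
    [[0.0281, 0.016, 0.0065], [0, 0, 0]],
    [[0.0281, 0.016, 0.0065], [0, 0, 0]],
    [[0.0281, 0.016, 0.0065], [0, 0, 0]],
    [[0.0281, 0.016, 0.0065], [0, 0, 0]]
  ],
  "claw": 0,
  "squeeze": 40
}}

```text
time: 6.33
eef_pos: [0.6436, 0.1327, 0.0886]
tool_rot: [[-0.192, 0.981, -0.0], [0.981, 0.192, 0.0], [0.0, -0.0, -1.0]]
contact_force: [-0.9, -0.4, -0.1]
grip_width: 1.002
```

Call:
{"method": "move_arm", "body": {
  "commands": [
    [[0, 0, 0], [0, 0, 0]],
    [[0, 0, 0], [0, 0, 0]],
    [[0, 0, 0], [0, 0, 0]]
  ]
}}

```text
time: 6.58
eef_pos: [0.6434, 0.1302, 0.0886]
tool_rot: [[-0.192, 0.981, -0.001], [0.981, 0.192, -0.0], [-0.0, -0.001, -1.0]]
contact_force: [0.5, 0.1, -0.1]
grip_width: 1.001
```

```bash
python3 - <<'E'
from h import *
s=r.get_state();print(s['eef_pos'],yaw(s['tool_rot']),s['tool_rot'][:2,2])
s=r.get_state();print(s['eef_pos'])
plan([((.644,.128,.020),None)])
E
```

```text
[0.64335952 0.13024622 0.0885649 ] 101.06053121994036 [-0.00088379 -0.00036881]
[0.64335952 0.13024622 0.0885649 ]
  shift 3 x [-0.0008,0.0001,0.0229]  -> [0.644 0.128 0.02 ]
```

Call:
{"method": "move_arm", "body": {
  "commands": [
    [[-0.0008, 0, 0.0225], [0, 0, 0]],
    [[-0.0008, 0, 0.0225], [0, 0, 0]],
    [[-0.0008, 0, 0.012], [0, 0, 0]],
    [[0, 0, 0.0116], [0, 0, 0]],
    [[0, 0, 0], [0, 0, 0]],
    [[0, 0, 0], [0, 0, 0]]
  ]
}}

```text
time: 7.08
eef_pos: [0.6445, 0.1263, 0.0196]
tool_rot: [[-0.189, 0.982, -0.001], [0.982, 0.189, -0.0], [0.0, -0.001, -1.0]]
contact_force: [-0.3, -0.3, 0.2]
grip_width: 1.002
```

Call:
{"method": "move_arm", "body": {
  "commands": [
    [[0, 0, 0], [0, 0, 0]],
    [[0, 0, 0], [0, 0, 0]],
    [[0, 0, 0], [0, 0, 0]],
    [[0, 0, 0], [0, 0, 0]],
    [[0, 0, 0], [0, 0, 0]],
    [[0, 0, 0], [0, 0, 0]],
    [[0, 0, 0], [0, 0, 0]],
    [[0, 0, 0], [0, 0, 0]],
    [[0, 0, 0], [0, 0, 0]],
    [[0, 0, 0], [0, 0, 0]],
    [[0, 0, 0], [0, 0, 0]],
    [[0, 0, 0], [0, 0, 0]]
  ],
  "claw": 255
}}

```text
time: 8.08
eef_pos: [0.6453, 0.1269, 0.0204]
tool_rot: [[-0.19, 0.982, 0.001], [0.982, 0.19, 0.0], [-0.0, 0.001, -1.0]]
contact_force: [0.2, -0.1, 5.6]
grip_width: 0.322
```

```bash
python3 - <<'E'
from h import *
plan([((.644,.128,.09),None),((.4789+.0,-.1258,.09),None),((.4789,-.1258,.028),None)],p=(.644,.128,.02),step=.035)
shot('g1')
E
```

```text
shift 2 x [0.0000,0.0000,-0.0350]  -> [0.644 0.128 0.09 ]
  shift 9 x [-0.0242,-0.0234,-0.0000]  -> [ 0.4789 -0.1258  0.09  ]
  shift 2 x [0.0000,0.0000,0.0310]  -> [ 0.4789 -0.1258  0.028 ]
t 8.08 [0.6453 0.1269 0.0204] yaw 100.94 tilt [0.0008 0.    ] F [ 0.2 -0.1  5.6] grip 0.322
```

View pics/g1.png

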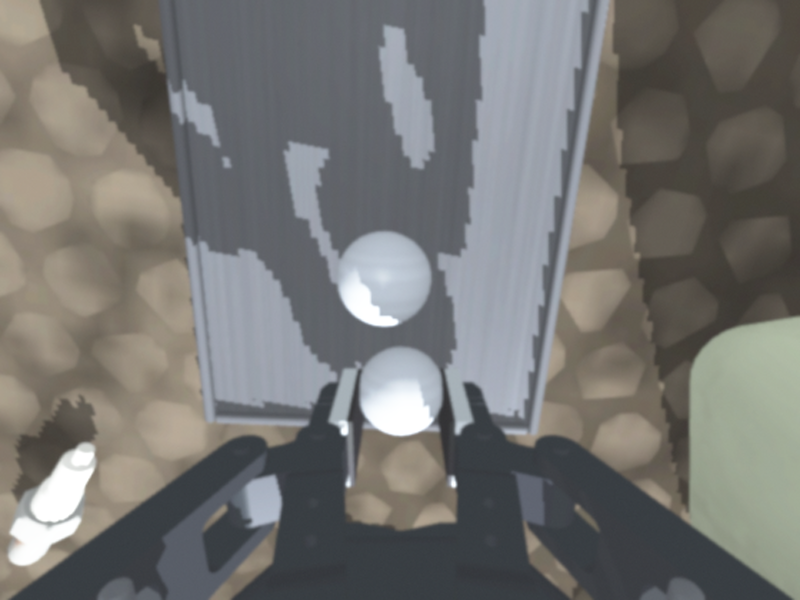

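```bash
python3 - <<'E'
from h import *
s,im=pickle.load(open('g1.pkl','rb'));C=cam('wrist',s)
print(p2w(C,(401*.7,391*.7),.019),p2w(C,(385*.7,279*.7),.019))
X=s['tool_rot']
for z in(-.008,0,.011):
  for x in (-.011,.011): print(z,x,(proj(C,s['eef_pos']+X@np.array([x,-.0145,z]))/.7).round(0), (proj(C,s['eef_pos']+X@np.array([x,.0145,z]))/.7).round(0))
E
```

```text
[0.64593196 0.13076801 0.019     ] [0.63328042 0.16922636 0.019     ]
-0.008 -0.011 [[354. 444.]] [[440. 444.]]
-0.008 0.011 [[352. 385.]] [[442. 385.]]
0 -0.011 [[356. 430.]] [[438. 430.]]
0 0.011 [[354. 374.]] [[440. 374.]]
0.011 -0.011 [[359. 413.]] [[436. 413.]]
0.011 0.011 [[357. 360.]] [[437. 360.]]
```

Call:
{"method": "move_arm", "body": {
  "commands": [
    [[0, 0, 0], [0, 0, 0]],
    [[0, 0, 0], [0, 0, 0]],
    [[0, 0, 0], [0, 0, 0]],
    [[0.002, 0, 0], [0, 0, 0]],
    [[0.002, 0, 0.0015], [0, 0, 0]],
    [[0, 0, 0.0015], [0, 0, 0]],
    [[0, 0, 0], [0, 0, 0]],
    [[0, 0, 0], [0, 0, 0]]
  ],
  "claw": 110
}}

```text
time: 8.8
eef_pos: [0.6439, 0.1308, 0.0165]
tool_rot: [[-0.19, 0.982, -0.001], [0.982, 0.19, -0.0], [-0.0, -0.001, -1.0]]
contact_force: [0.5, -0.2, 0.4]
grip_width: 0.572
```

Call:
{"method": "move_arm", "body": {
  "commands": [
    [[0, 0, 0], [0, 0, 0]],
    [[0, 0, 0], [0, 0, 0]],
    [[0, 0, 0], [0, 0, 0]],
    [[0, 0, 0], [0, 0, 0]],
    [[0, 0, 0], [0, 0, 0]],
    [[0, 0, 0], [0, 0, 0]],
    [[0, 0, 0], [0, 0, 0]],
    [[0, 0, 0], [0, 0, 0]]
  ],
  "claw": 255
}}

```text
time: 9.47
eef_pos: [0.6441, 0.1307, 0.0169]
tool_rot: [[-0.19, 0.982, -0.0], [0.982, 0.19, -0.0], [-0.0, -0.0, -1.0]]
contact_force: [-0.8, -0.3, 3.8]
grip_width: 0.321
```

Call:
{"method": "move_arm", "body": {
  "commands": [
    [[0, 0, -0.01], [0, 0, 0]],
    [[0, 0, -0.02], [0, 0, 0]],
    [[0, 0, -0.02], [0, 0, 0]],
    [[0, 0, -0.02], [0, 0, 0]],
    [[0, 0, 0], [0, 0, 0]],
    [[0, 0, 0], [0, 0, 0]]
  ]
}}

```text
time: 9.97
eef_pos: [0.6454, 0.1309, 0.0882]
tool_rot: [[-0.19, 0.982, 0.003], [0.982, 0.19, 0.0], [-0.0, 0.003, -1.0]]
contact_force: [0.2, -0.7, -1.7]
grip_width: 0.322
```

```bash
python3 - <<'E'
from h import *
plan([((.4789,-.1258,.09),None),((.4789,-.1258,.023),None)],p=(.645,.131,.0885),step=.035)
E
```

```text
shift 9 x [-0.0245,-0.0235,-0.0002]  -> [ 0.4789 -0.1258  0.09  ]
  shift 2 x [0.0000,0.0000,0.0335]  -> [ 0.4789 -0.1258  0.023 ]
```

Call:
{"method": "move_arm", "body": {
  "commands": [
    [[-0.0245, -0.0235, 0], [0, 0, 0]],
    [[-0.0245, -0.0235, 0], [0, 0, 0]],
    [[-0.0245, -0.0235, 0], [0, 0, 0]],
    [[-0.0245, -0.0235, 0], [0, 0, 0]],
    [[-0.0245, -0.0235, 0], [0, 0, 0]],
    [[-0.0245, -0.0235, 0], [0, 0, 0]],
    [[-0.0245, -0.0235, 0], [0, 0, 0]],
    [[-0.0245, -0.0235, 0], [0, 0, 0]],
    [[-0.0245, -0.0235, 0], [0, 0, 0]],
    [[0, 0, 0.02], [0, 0, 0]],
    [[0, 0, 0.02], [0, 0, 0]],
    [[0, 0, 0], [0, 0, 0]]
  ]
}}

```text
time: 10.97
eef_pos: [0.4751, -0.1255, 0.0436]
tool_rot: [[-0.188, 0.982, -0.006], [0.982, 0.188, 0.003], [0.004, -0.006, -1.0]]
contact_force: [-0.1, 1.1, -1.4]
grip_width: 0.322
```

Call:
{"method": "move_arm", "body": {
  "commands": [
    [[0, 0, 0], [0, 0, 0]],
    [[0, 0, 0], [0, 0, 0]]
  ]
}}

```text
time: 11.13
eef_pos: [0.4783, -0.1256, 0.0467]
tool_rot: [[-0.19, 0.982, -0.001], [0.982, 0.19, 0.0], [0.0, -0.001, -1.0]]
contact_force: [-0.1, -0.0, -1.4]
grip_width: 0.322
```

```bash
python3 - <<'E'
from h import *
shot('d4')
plan([((.4789,-.1258,.0235),None)])
E
```

```text
t 11.13 [ 0.4783 -0.1256  0.0467] yaw 100.97 tilt [-0.0009  0.0003] F [-0.1 -0.  -1.4] grip 0.322
  shift 1 x [-0.0001,0.0001,0.0237]  -> [ 0.4789 -0.1258  0.0235]
```

View pics/d4.png

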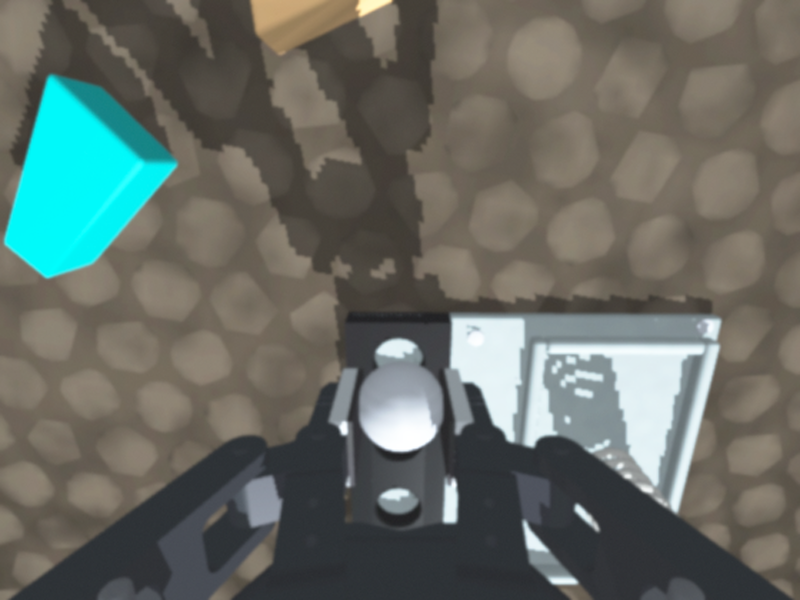

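```bash
python3 - <<'E'
from h import *
s,im=pickle.load(open('d4.pkl','rb'));C=cam('wrist',s)
for u,v,z in((399,503,.011),(347,316,.014),(451,316,.014),(401,409,.0495)):print(p2w(C,(u*.7,v*.7),z).round(4))
c,sn=np.cos(np.radians(10.8)),np.sin(np.radians(10.8))
for x,y,z in((-58,19,11),(-80,75,14),(-36,75,14),(-58,57,14)):
    P=[.5465+(c*x-sn*y)/1e3,-.1709+(sn*x+c*y)/1e3,z/1e3];print(np.round(P,4),(proj(C,P)/.7).round(0))
E
```

```text
[ 0.4932 -0.2002  0.011 ]
[ 0.4543 -0.1096  0.014 ]
[ 0.4956 -0.1015  0.014 ]
[ 0.4798 -0.1262  0.0495]
[ 0.486  -0.1631  0.011 ] [[399. 436.]]
[ 0.4539 -0.1122  0.014 ] [[345. 322.]]
[ 0.4971 -0.104   0.014 ] [[453. 322.]]
[ 0.4788 -0.1258  0.014 ] [[399. 362.]]
```

Call:
{"method": "move_arm", "body": {
  "commands": [
    [[0, 0, 0.012], [0, 0, 0]],
    [[0, 0, 0.006], [0, 0, 0]],
    [[0, 0, 0.005], [0, 0, 0]],
    [[0, 0, 0], [0, 0, 0]],
    [[0, 0, 0], [0, 0, 0]]
  ]
}}

```text
time: 11.6
eef_pos: [0.4788, -0.1256, 0.0248]
tool_rot: [[-0.19, 0.982, 0.001], [0.982, 0.19, -0.0], [-0.0, 0.001, -1.0]]
contact_force: [-2.1, 1.6, 7.2]
grip_width: 0.325
```

Call:
{"method": "move_arm", "body": {
  "commands": [
    [[0, 0, 0], [0, 0, 0]],
    [[0, 0, 0], [0, 0, 0]],
    [[0, 0, 0], [0, 0, 0]],
    [[0, 0, 0], [0, 0, 0]],
    [[0, 0, 0], [0, 0, 0]],
    [[0, 0, 0], [0, 0, 0]],
    [[0, 0, -0.01], [0, 0, 0]],
    [[0, 0, -0.02], [0, 0, 0]],
    [[0, 0, -0.03], [0, 0, 0]],
    [[0, 0, -0.01], [0, 0, 0]],
    [[0, 0, 0], [0, 0, 0]],
    [[0, 0, 0], [0, 0, 0]]
  ],
  "claw": 110
}}

```text
time: 12.6
eef_pos: [0.4788, -0.1261, 0.0944]
tool_rot: [[-0.19, 0.982, 0.002], [0.982, 0.19, -0.001], [-0.001, 0.002, -1.0]]
contact_force: [0.1, -1.3, 0.5]
grip_width: 0.571
```

```bash
cat >> h.py <<'E'
def bright(im,uv,win=30,thr=150):
    g=cv2.cvtColor(im,cv2.COLOR_RGB2GRAY);x0,y0=int(uv[0])-win,int(uv[1])-win;x0=max(x0,0);y0=max(y0,0)
    pts=np.argwhere(g[y0:y0+2*win,x0:x0+2*win]>thr)[:,::-1];return len(pts),pts.mean(0)+[x0,y0]
E
python3 - <<'E'
from h import *
s,im=shot('d4b');C=cam('wrist',s)
print(proj(C,[.4789,-.1258,.0245])/.7)
print(bright(im,proj(C,[.4789,-.1258,.0245])[0],25))
plan([((.634,.1688,.09),None),((.634,.1688,.0168),None)])
E
```

```text
t 12.6 [ 0.4788 -0.1261  0.0944] yaw 100.94 tilt [ 0.0018 -0.0009] F [ 0.1 -1.3  0.5] grip 0.571
[[398.23518291 328.73620885]]
(1201, array([278.68193172, 232.86178185]))
  shift 12 x [0.0216,0.0174,0.0003]  -> [0.634  0.1688 0.09  ]
  shift 3 x [0.0000,0.0000,0.0244]  -> [0.634  0.1688 0.0168]
```

View pics/d4b.png

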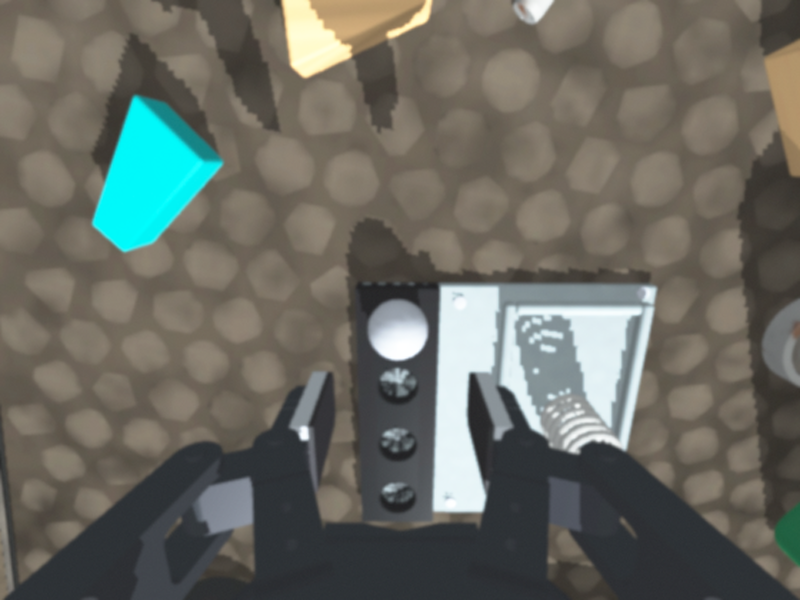

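Call:
{"method": "move_arm", "body": {
  "commands": [
    [[0.0216, 0.0174, 0], [0, 0, 0]],
    [[0.0216, 0.0174, 0], [0, 0, 0]],
    [[0.0216, 0.0174, 0], [0, 0, 0]],
    [[0.0216, 0.0174, 0], [0, 0, 0]],
    [[0.0216, 0.0174, 0], [0, 0, 0]],
    [[0.0216, 0.0174, 0], [0, 0, 0]],
    [[0.0216, 0.0174, 0], [0, 0, 0]],
    [[0.0216, 0.0174, 0], [0, 0, 0]],
    [[0.0216, 0.0174, 0], [0, 0, 0]],
    [[0.0216, 0.0174, 0], [0, 0, 0]],
    [[0.0216, 0.0174, 0], [0, 0, 0]],
    [[0.0216, 0.0174, 0], [0, 0, 0]]
  ]
}}

```text
time: 13.65
eef_pos: [0.6333, 0.1693, 0.0915]
tool_rot: [[-0.19, 0.982, -0.004], [0.982, 0.19, -0.001], [0.0, -0.004, -1.0]]
contact_force: [1.0, -0.2, -0.5]
grip_width: 0.571
```

Call:
{"method": "move_arm", "body": {
  "commands": [
    [[0, 0, 0], [0, 0, 0]],
    [[0, 0, 0], [0, 0, 0]],
    [[0, 0, 0], [0, 0, 0]]
  ]
}}

```text
time: 13.9
eef_pos: [0.6326, 0.1677, 0.092]
tool_rot: [[-0.19, 0.982, -0.003], [0.982, 0.19, -0.001], [-0.0, -0.004, -1.0]]
contact_force: [-0.7, -1.2, 0.3]
grip_width: 0.567
```

```bash
python3 - <<'E'
from h import *
s,im=shot('b2');C=cam('wrist',s)
n,c=bright(im,proj(C,[.634,.1685,.019])[0],32,150);print(n,c,p2w(C,c,.019))
plan([((.634,.1685,.0168),None)])
E
```

```text
t 13.9 [0.6326 0.1677 0.092 ] yaw 100.97 tilt [-0.0035 -0.001 ] F [-0.7 -1.2  0.3] grip 0.567
1220 [280.80081967 230.19836066] [0.63401021 0.1670783  0.019     ]
  shift 3 x [0.0003,0.0005,0.0252]  -> [0.634  0.1685 0.0168]
```

Call:
{"method": "move_arm", "body": {
  "commands": [
    [[0, 0.001, 0.025], [0, 0, 0]],
    [[0, 0, 0.025], [0, 0, 0]],
    [[0, 0, 0.015], [0, 0, 0]],
    [[0, 0, 0.01], [0, 0, 0]],
    [[0, 0, 0], [0, 0, 0]],
    [[0, 0, 0], [0, 0, 0]]
  ]
}}

```text
time: 14.45
eef_pos: [0.6347, 0.1676, 0.0185]
tool_rot: [[-0.189, 0.982, -0.001], [0.982, 0.189, -0.0], [-0.0, -0.001, -1.0]]
contact_force: [0.2, 0.3, 0.3]
grip_width: 0.568
```

Call:
{"method": "move_arm", "body": {
  "commands": [
    [[0, 0, 0], [0, 0, 0]],
    [[0, 0, 0], [0, 0, 0]],
    [[0, 0, 0], [0, 0, 0]],
    [[0, 0, 0], [0, 0, 0]],
    [[0, 0, 0], [0, 0, 0]],
    [[0, 0, 0], [0, 0, 0]],
    [[0, 0, -0.01], [0, 0, 0]],
    [[0, 0, -0.02], [0, 0, 0]],
    [[0, 0, -0.02], [0, 0, 0]],
    [[0, 0, -0.02], [0, 0, 0]],
    [[0, 0, 0], [0, 0, 0]],
    [[0, 0, 0], [0, 0, 0]]
  ],
  "claw": 255
}}

```text
time: 15.45
eef_pos: [0.6361, 0.1687, 0.0902]
tool_rot: [[-0.19, 0.982, 0.003], [0.982, 0.19, 0.0], [-0.0, 0.003, -1.0]]
contact_force: [-0.1, 1.2, -1.6]
grip_width: 0.324
```

```bash
python3 - <<'E'
from h import *
plan([((.486,-.1631,.09),None),((.486,-.1631,.0245),None)],step=.035)
s,im=shot('b2b');C=cam('wrist',s);n,c=bright(im,proj(C,s['eef_pos']+[0,0,.0023])[0],28,120);p=p2w(C,c,s['eef_pos'][2]+.0023);print(n,p-s['eef_pos'],(s['tool_rot'].T@(p-s['eef_pos'])))
E
```

```text
shift 11 x [-0.0270,-0.0191,0.0000]  -> [ 0.486  -0.1631  0.09  ]
  shift 2 x [0.0000,0.0000,0.0328]  -> [ 0.486  -0.1631  0.0245]
t 15.45 [0.6361 0.1687 0.0902] yaw 100.95 tilt [0.0027 0.0005] F [-0.1  1.2 -1.6] grip 0.324
2760 [-9.40529396e-05  1.14829041e-03  2.30000000e-03] [ 0.00114508  0.00013211 -0.00229973]
```

Call:
{"method": "move_arm", "body": {
  "commands": [
    [[-0.0268, -0.019, 0], [0, 0, 0]],
    [[-0.0268, -0.019, 0], [0, 0, 0]],
    [[-0.0268, -0.019, 0], [0, 0, 0]],
    [[-0.0268, -0.019, 0], [0, 0, 0]],
    [[-0.0268, -0.019, 0], [0, 0, 0]],
    [[-0.0268, -0.019, 0], [0, 0, 0]],
    [[-0.0268, -0.019, 0], [0, 0, 0]],
    [[-0.0268, -0.019, 0], [0, 0, 0]],
    [[-0.0268, -0.019, 0], [0, 0, 0]],
    [[-0.0268, -0.019, 0], [0, 0, 0]],
    [[-0.0268, -0.019, 0], [0, 0, 0]],
    [[0, 0, 0], [0, 0, 0]]
  ]
}}

```text
time: 16.5
eef_pos: [0.4829, -0.1645, 0.0876]
tool_rot: [[-0.187, 0.982, -0.003], [0.982, 0.187, -0.001], [0.0, -0.003, -1.0]]
contact_force: [0.4, -0.7, -1.2]
grip_width: 0.319
```

Call:
{"method": "move_arm", "body": {
  "commands": [
    [[0, 0, 0.02], [0, 0, 0]],
    [[0, 0, 0.02], [0, 0, 0]],
    [[0, 0, 0], [0, 0, 0]],
    [[0, 0, 0], [0, 0, 0]]
  ]
}}

```text
time: 16.83
eef_pos: [0.4843, -0.1595, 0.0474]
tool_rot: [[-0.19, 0.982, -0.004], [0.982, 0.19, 0.002], [0.003, -0.004, -1.0]]
contact_force: [-0.6, -0.0, -1.0]
grip_width: 0.319
```

```bash
python3 - <<'E'
from h import *
plan([((.486,-.1631,.0255),None)])
E
```

```text
shift 1 x [-0.0039,0.0010,0.0219]  -> [ 0.486  -0.1631  0.0255]
```

Call:
{"method": "move_arm", "body": {
  "commands": [
    [[-0.003, 0.001, 0], [0, 0, 0]],
    [[0, 0, 0], [0, 0, 0]],
    [[0, 0, 0], [0, 0, 0]],
    [[0, 0, 0], [0, 0, 0]]
  ]
}}

```text
time: 17.17
eef_pos: [0.4881, -0.1635, 0.0495]
tool_rot: [[-0.19, 0.982, 0.001], [0.982, 0.19, -0.001], [-0.001, 0.001, -1.0]]
contact_force: [-0.7, 0.0, -1.7]
grip_width: 0.323
```

```bash
python3 - <<'E'
from h import *
plan([((.486,-.1631,.0255),None)])
E
```

```text
shift 1 x [0.0008,-0.0020,0.0240]  -> [ 0.486  -0.1631  0.0255]
```

Call:
{"method": "move_arm", "body": {
  "commands": [
    [[0.0005, -0.0015, 0.012], [0, 0, 0]],
    [[0, 0, 0.008], [0, 0, 0]],
    [[0, 0, 0.005], [0, 0, 0]],
    [[0, 0, 0], [0, 0, 0]],
    [[0, 0, 0], [0, 0, 0]],
    [[0, 0, 0], [0, 0, 0]]
  ]
}}

```text
time: 17.67
eef_pos: [0.4859, -0.1641, 0.0251]
tool_rot: [[-0.191, 0.982, 0.0], [0.982, 0.191, -0.002], [-0.002, -0.0, -1.0]]
contact_force: [-4.9, -3.2, 15.5]
grip_width: 0.318
```

Call:
{"method": "move_arm", "body": {
  "commands": [
    [[0, 0, 0], [0, 0, 0]],
    [[0, 0, 0], [0, 0, 0]],
    [[0, 0, 0], [0, 0, 0]],
    [[0, 0, 0], [0, 0, 0]],
    [[0, 0, 0], [0, 0, 0]],
    [[0, 0, 0], [0, 0, 0]],
    [[0, 0, -0.01], [0, 0, 0]],
    [[0, 0, -0.02], [0, 0, 0]],
    [[0, 0, -0.03], [0, 0, 0]],
    [[0, 0, -0.01], [0, 0, 0]],
    [[0, 0, 0], [0, 0, 0]],
    [[0, 0, 0], [0, 0, 0]]
  ],
  "claw": 110
}}

```text
time: 18.67
eef_pos: [0.4863, -0.1634, 0.0944]
tool_rot: [[-0.19, 0.982, 0.002], [0.982, 0.19, -0.001], [-0.001, 0.001, -1.0]]
contact_force: [0.3, 0.5, 0.8]
grip_width: 0.573
```

```bash
python3 - <<'E'
from h import *
s,im=shot('d3b');C=cam('wrist',s)
for P in([.4789,-.1258,.0245],[.486,-.1631,.0245]):
    c=bright(im,proj(C,P)[0],21,115);print(c[0],p2w(C,c[1],.0245))
plan([((.603,.2595,.095),None),((.603,.2595,.0175),None)])
E
```

```text
t 18.67 [ 0.4863 -0.1634  0.0944] yaw 100.94 tilt [ 0.0017 -0.0009] F [0.3 0.5 0.8] grip 0.573
1504 [ 0.4784115  -0.12586676  0.0245    ]
1373 [ 0.48559813 -0.1636382   0.0245    ]
  shift 15 x [0.0262,0.0130,-0.0001]  -> [0.603  0.2595 0.095 ]
  shift 3 x [0.0000,0.0000,0.0258]  -> [0.603  0.2595 0.0175]
```

Call:
{"method": "move_arm", "body": {
  "commands": [
    [[0.0328, 0.0162, 0], [0, 0, 0]],
    [[0.0328, 0.0162, 0], [0, 0, 0]],
    [[0.0328, 0.0162, 0], [0, 0, 0]],
    [[0.0328, 0.0162, 0], [0, 0, 0]],
    [[0.0328, 0.0162, 0], [0, 0, 0]],
    [[0.0328, 0.0162, 0], [0, 0, 0]],
    [[0.0328, 0.0162, 0], [0, 0, 0]],
    [[0.0328, 0.0162, 0], [0, 0, 0]],
    [[0.0328, 0.0162, 0], [0, 0, 0]],
    [[0.0328, 0.0162, 0], [0, 0, 0]],
    [[0.0328, 0.0162, 0], [0, 0, 0]],
    [[0.0328, 0.0162, 0], [0, 0, 0]]
  ]
}}

```text
time: 19.72
eef_pos: [0.6009, 0.2616, 0.0916]
tool_rot: [[-0.19, 0.982, -0.003], [0.982, 0.19, -0.001], [-0.001, -0.004, -1.0]]
contact_force: [-0.0, -0.4, 0.1]
grip_width: 0.568
```

Call:
{"method": "move_arm", "body": {
  "commands": [
    [[0, 0, 0], [0, 0, 0]],
    [[0, 0, 0], [0, 0, 0]],
    [[0, 0, 0], [0, 0, 0]],
    [[0, 0, 0], [0, 0, 0]],
    [[0, 0, 0], [0, 0, 0]]
  ]
}}

```text
time: 20.13
eef_pos: [0.6013, 0.2585, 0.0931]
tool_rot: [[-0.188, 0.982, -0.002], [0.982, 0.188, -0.001], [-0.001, -0.002, -1.0]]
contact_force: [-0.2, -0.7, -0.8]
grip_width: 0.568
```

```bash
python3 - <<'E'
from h import *
s,im=shot('b1');C=cam('wrist',s)
n,c=bright(im,proj(C,[.603,.2592,.019])[0],32,150);print(n,c,p2w(C,c,.019))
plan([((.603,.2592,.0172),None)])
E
```

```text
t 20.13 [0.6013 0.2585 0.0931] yaw 100.85 tilt [-0.0017 -0.0009] F [-0.2 -0.7 -0.8] grip 0.568
3445 [281.99303338 231.08766328] [0.60391293 0.25688239 0.019     ]
  shift 3 x [0.0001,0.0005,0.0254]  -> [0.603  0.2592 0.0172]
```

Call:
{"method": "move_arm", "body": {
  "commands": [
    [[0, 0.0015, 0.025], [0, 0, 0]],
    [[0, 0, 0.025], [0, 0, 0]],
    [[0, 0, 0.015], [0, 0, 0]],
    [[0, 0, 0.011], [0, 0, 0]],
    [[0, 0, 0], [0, 0, 0]],
    [[0, 0, 0], [0, 0, 0]]
  ]
}}

```text
time: 20.68
eef_pos: [0.6034, 0.2598, 0.0176]
tool_rot: [[-0.189, 0.982, -0.001], [0.982, 0.189, -0.0], [-0.0, -0.001, -1.0]]
contact_force: [-0.5, 0.1, 0.5]
grip_width: 0.567
```

Call:
{"method": "move_arm", "body": {
  "commands": [
    [[0, 0, 0], [0, 0, 0]],
    [[0, 0, 0], [0, 0, 0]],
    [[0, 0, 0], [0, 0, 0]],
    [[0, 0, 0], [0, 0, 0]],
    [[0, 0, 0], [0, 0, 0]],
    [[0, 0, 0], [0, 0, 0]],
    [[0, 0, -0.01], [0, 0, 0]],
    [[0, 0, -0.02], [0, 0, 0]],
    [[0, 0, -0.02], [0, 0, 0]],
    [[0, 0, -0.02], [0, 0, 0]],
    [[0, 0, 0], [0, 0, 0]],
    [[0, 0, 0], [0, 0, 0]]
  ],
  "claw": 255
}}

```text
time: 21.68
eef_pos: [0.6044, 0.2608, 0.0892]
tool_rot: [[-0.19, 0.982, 0.003], [0.982, 0.19, 0.001], [0.0, 0.003, -1.0]]
contact_force: [0.2, -0.8, -1.6]
grip_width: 0.32
```

Call:
{"method": "move_arm", "body": {
  "commands": [
    [[0, 0, 0], [0, 0, 0]],
    [[0, 0, 0], [0, 0, 0]],
    [[0, 0, 0], [0, 0, 0]]
  ]
}}

```text
time: 21.93
eef_pos: [0.6025, 0.26, 0.0864]
tool_rot: [[-0.19, 0.982, -0.003], [0.982, 0.19, -0.001], [-0.0, -0.003, -1.0]]
contact_force: [0.3, -0.0, -1.1]
grip_width: 0.32
```

```bash
python3 - <<'E'
from h import *
plan([((.4931,-.2004,.088),None),((.4931,-.2004,.0258),None)],step=.041)
s,im=shot('b1b');C=cam('wrist',s);n,c=bright(im,proj(C,s['eef_pos']+[0,0,.0023])[0],28,120);p=p2w(C,c,s['eef_pos'][2]+.0023);print(n,p-s['eef_pos'],(s['tool_rot'].T@(p-s['eef_pos'])))
E
```

```text
shift 12 x [-0.0359,-0.0162,-0.0001]  -> [ 0.4931 -0.2004  0.088 ]
  shift 2 x [0.0000,0.0000,0.0311]  -> [ 0.4931 -0.2004  0.0258]
t 21.93 [0.6025 0.26   0.0864] yaw 100.94 tilt [-0.0025 -0.0009] F [ 0.3 -0.  -1.1] grip 0.32
2942 [4.31151879e-05 4.41788089e-04 2.30000000e-03] [ 0.00042475  0.00012003 -0.00230048]
```

Call:
{"method": "move_arm", "body": {
  "commands": [
    [[-0.0359, -0.0162, 0], [0, 0, 0]],
    [[-0.0359, -0.0162, 0], [0, 0, 0]],
    [[-0.0359, -0.0162, 0], [0, 0, 0]],
    [[-0.0359, -0.0162, 0], [0, 0, 0]],
    [[-0.0359, -0.0162, 0], [0, 0, 0]],
    [[-0.0359, -0.0162, 0], [0, 0, 0]],
    [[-0.0359, -0.0162, 0], [0, 0, 0]],
    [[-0.0359, -0.0162, 0], [0, 0, 0]],
    [[-0.0359, -0.0162, 0], [0, 0, 0]],
    [[-0.0359, -0.0162, 0], [0, 0, 0]],
    [[-0.0359, -0.0162, 0], [0, 0, 0]],
    [[-0.0359, -0.0162, 0], [0, 0, 0]]
  ]
}}

```text
time: 22.98
eef_pos: [0.4934, -0.2011, 0.0874]
tool_rot: [[-0.19, 0.982, -0.001], [0.982, 0.19, 0.0], [0.0, -0.001, -1.0]]
contact_force: [0.0, -0.6, -1.1]
grip_width: 0.319
```

Call:
{"method": "move_arm", "body": {
  "commands": [
    [[0, 0, 0.02], [0, 0, 0]],
    [[0, 0, 0.02], [0, 0, 0]],
    [[0, 0, 0], [0, 0, 0]],
    [[0, 0, 0], [0, 0, 0]],
    [[0, 0, 0], [0, 0, 0]],
    [[0, 0, 0], [0, 0, 0]],
    [[0, 0, 0], [0, 0, 0]]
  ]
}}

```text
time: 23.57
eef_pos: [0.4953, -0.1993, 0.0488]
tool_rot: [[-0.191, 0.982, 0.001], [0.982, 0.191, -0.001], [-0.001, 0.001, -1.0]]
contact_force: [-0.4, -0.4, -1.0]
grip_width: 0.322
```

```bash
python3 - <<'E'
from h import *
plan([((.4931,-.2004,.0258),None)])
E
```

```text
shift 1 x [-0.0007,-0.0023,0.0230]  -> [ 0.4931 -0.2004  0.0258]
```

Call:
{"method": "move_arm", "body": {
  "commands": [
    [[-0.0005, -0.0015, 0.012], [0, 0, 0]],
    [[0, 0, 0.007], [0, 0, 0]],
    [[0, 0, 0.004], [0, 0, 0]],
    [[0, 0, 0], [0, 0, 0]],
    [[0, 0, 0], [0, 0, 0]],
    [[0, 0, 0], [0, 0, 0]]
  ]
}}

```text
time: 24.07
eef_pos: [0.4928, -0.2001, 0.0254]
tool_rot: [[-0.19, 0.982, -0.001], [0.982, 0.19, -0.0], [-0.0, -0.001, -1.0]]
contact_force: [-3.6, -0.3, 5.2]
grip_width: 0.324
```

Call:
{"method": "move_arm", "body": {
  "commands": [
    [[0, 0, 0], [0, 0, 0]],
    [[0, 0, 0], [0, 0, 0]],
    [[0, 0, 0], [0, 0, 0]],
    [[0, 0, 0], [0, 0, 0]],
    [[0, 0, 0], [0, 0, 0]],
    [[0, 0, 0], [0, 0, 0]],
    [[0, 0, -0.01], [0, 0, 0]],
    [[0, 0, -0.02], [0, 0, 0]],
    [[0, 0, -0.03], [0, 0, 0]],
    [[0, 0, -0.01], [0, 0, 0]],
    [[0, 0, 0], [0, 0, 0]],
    [[0, 0, 0], [0, 0, 0]]
  ],
  "claw": 110
}}

```text
time: 25.07
eef_pos: [0.4935, -0.2005, 0.0955]
tool_rot: [[-0.19, 0.982, 0.002], [0.982, 0.19, -0.001], [-0.001, 0.001, -1.0]]
contact_force: [-0.3, 0.2, -0.2]
grip_width: 0.567
```

```bash
python3 - <<'E'
from h import *
s,im=shot('d2b');C=cam('wrist',s)
for P in([.4789,-.1258,.0245],[.486,-.1631,.0245],[.4931,-.2004,.0245]):
    c=bright(im,proj(C,P)[0],21,115);print(c[0],p2w(C,c[1],.0245))
print('spring px',proj(C,[[.5832,-.1649,.052],[.5832,-.1649,.006]])/.7)
plan([((.5832,-.1649,.12),None)])
E
```

```text
t 25.07 [ 0.4935 -0.2005  0.0955] yaw 100.94 tilt [ 0.0016 -0.001 ] F [-0.3  0.2 -0.2] grip 0.567
1627 [ 0.47840813 -0.12567511  0.0245    ]
1503 [ 0.48553376 -0.16319174  0.0245    ]
1372 [ 0.49270327 -0.20104141  0.0245    ]
spring px [[617.89297472 312.61563172]
 [576.2287153  284.36128437]]
  shift 4 x [0.0043,0.0239,-0.0064]  -> [ 0.5832 -0.1649  0.12  ]
```

View pics/d2b.png

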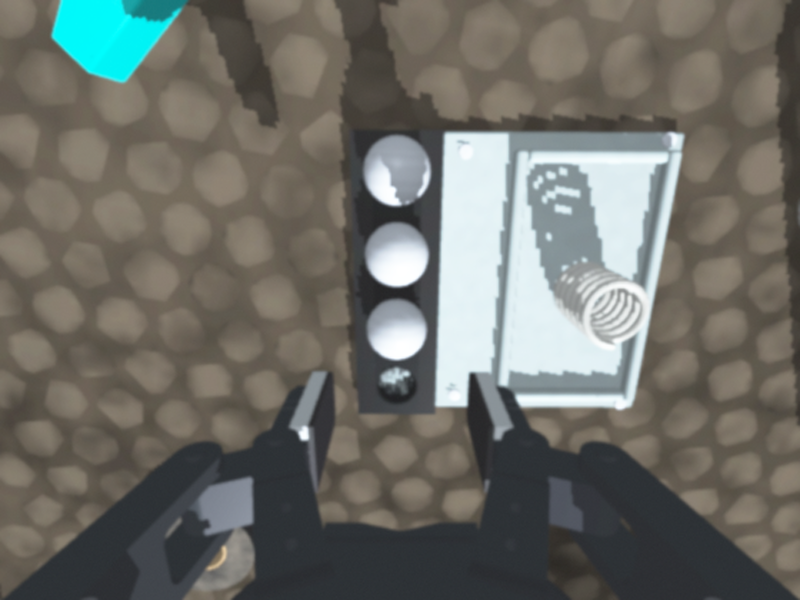

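```bash
python3 - <<'E'
from h import *
s,im=pickle.load(open('d2b.pkl','rb'));C=cam('wrist',s);print(p2w(C,(613*.7,308*.7),.052),p2w(C,(615*.7,309*.7),.052))
plan([((.582,-.1635,.0955),None),((.582,-.1635,.036),None)])
plan([((.582,-.1635,.12),None),((.625,.194,.12),None),((.625,.194,.035),None)],p=(.582,-.1635,.036),step=.035)
E
```

```text
[ 0.58041455 -0.16330237  0.052     ] [ 0.58141307 -0.16357105  0.052     ]
  shift 4 x [0.0047,0.0237,-0.0002]  -> [ 0.582  -0.1635  0.0955]
  shift 2 x [0.0000,0.0000,0.0298]  -> [ 0.582  -0.1635  0.036 ]
  shift 3 x [0.0000,0.0000,-0.0280]  -> [ 0.582  -0.1635  0.12  ]
  shift 11 x [0.0312,0.0100,-0.0000]  -> [0.625 0.194 0.12 ]
  shift 3 x [0.0000,0.0000,0.0283]  -> [0.625 0.194 0.035]
```

Call:
{"method": "move_arm", "body": {
  "commands": [
    [[0.0047, 0.0237, 0], [0, 0, 0]],
    [[0.0047, 0.0237, 0], [0, 0, 0]],
    [[0.0047, 0.0237, 0], [0, 0, 0]],
    [[0.0047, 0.0237, 0], [0, 0, 0]],
    [[0, 0, 0], [0, 0, 0]],
    [[0, 0, 0], [0, 0, 0]],
    [[0, 0, 0.02], [0, 0, 0]],
    [[0, 0, 0.02], [0, 0, 0]],
    [[0, 0, 0.02], [0, 0, 0]],
    [[0, 0, 0], [0, 0, 0]],
    [[0, 0, 0], [0, 0, 0]],
    [[0, 0, 0], [0, 0, 0]]
  ]
}}

```text
time: 26.12
eef_pos: [0.5819, -0.1641, 0.035]
tool_rot: [[-0.189, 0.982, -0.001], [0.982, 0.189, 0.0], [0.0, -0.001, -1.0]]
contact_force: [0.5, -0.4, -0.9]
grip_width: 0.567
```

Call:
{"method": "move_arm", "body": {
  "commands": [
    [[0, 0, 0], [0, 0, 0]],
    [[0, 0, 0], [0, 0, 0]],
    [[0, 0, 0], [0, 0, 0]],
    [[0, 0, 0], [0, 0, 0]],
    [[0, 0, 0], [0, 0, 0]],
    [[0, 0, 0], [0, 0, 0]],
    [[0, 0, -0.01], [0, 0, 0]],
    [[0, 0, -0.024], [0, 0, 0]],
    [[0, 0, -0.025], [0, 0, 0]],
    [[0, 0, -0.025], [0, 0, 0]],
    [[0, 0, 0], [0, 0, 0]],
    [[0, 0, 0], [0, 0, 0]]
  ],
  "claw": 255
}}

```text
time: 27.12
eef_pos: [0.5838, -0.1642, 0.121]
tool_rot: [[-0.19, 0.982, 0.004], [0.982, 0.19, -0.002], [-0.002, 0.003, -1.0]]
contact_force: [0.2, -0.3, -1.3]
grip_width: 0.36
```

```bash
python3 - <<'E'
from h import *
shot('sp')
plan([((.625,.194,.12),None)],step=.035)
E
```

```text
t 27.12 [ 0.5838 -0.1642  0.121 ] yaw 100.95 tilt [ 0.0037 -0.0016] F [ 0.2 -0.3 -1.3] grip 0.36
  shift 11 x [0.0312,0.0100,-0.0000]  -> [0.625 0.194 0.12 ]
```

View pics/sp.png

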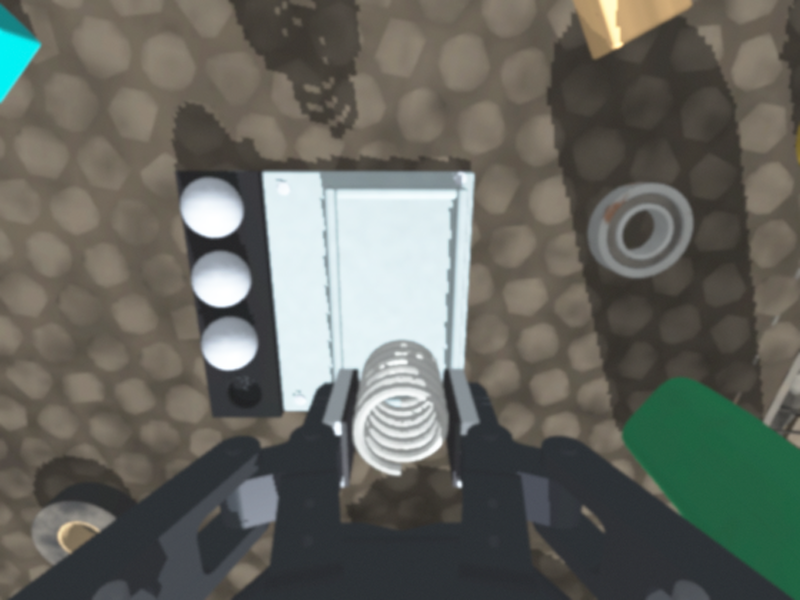

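Call:
{"method": "move_arm", "body": {
  "commands": [
    [[0.0312, 0.01, 0], [0, 0, 0]],
    [[0.0312, 0.01, 0], [0, 0, 0]],
    [[0.0312, 0.01, 0], [0, 0, 0]],
    [[0.0312, 0.01, 0], [0, 0, 0]],
    [[0.0312, 0.01, 0], [0, 0, 0]],
    [[0.0312, 0.01, 0], [0, 0, 0]],
    [[0.0312, 0.01, 0], [0, 0, 0]],
    [[0.0312, 0.01, 0], [0, 0, 0]],
    [[0.0312, 0.01, 0], [0, 0, 0]],
    [[0.0312, 0.01, 0], [0, 0, 0]],
    [[0.0312, 0.01, 0], [0, 0, 0]]
  ]
}}

```text
time: 28.08
eef_pos: [0.6239, 0.1955, 0.1169]
tool_rot: [[-0.19, 0.982, -0.003], [0.982, 0.19, -0.001], [-0.0, -0.004, -1.0]]
contact_force: [0.2, -0.5, -0.9]
grip_width: 0.362
```

Call:
{"method": "move_arm", "body": {
  "commands": [
    [[0, 0, 0], [0, 0, 0]],
    [[0, 0, 0.025], [0, 0, 0]],
    [[0, 0, 0.025], [0, 0, 0]],
    [[0, 0, 0.025], [0, 0, 0]],
    [[0, 0, 0], [0, 0, 0]],
    [[0, 0, 0], [0, 0, 0]],
    [[0, 0, 0], [0, 0, 0]],
    [[0, 0, 0], [0, 0, 0]]
  ]
}}

```text
time: 28.75
eef_pos: [0.6265, 0.194, 0.0451]
tool_rot: [[-0.189, 0.982, 0.002], [0.982, 0.189, 0.0], [-0.0, 0.002, -1.0]]
contact_force: [-0.1, -0.3, -0.5]
grip_width: 0.359
```

```bash
python3 - <<'E'
from h import *
plan([((.625,.194,.034),None)])
s=r.get_state();print(s['tool_rot'][:2,2],s['time'])
E
```

```text
shift 1 x [0.0003,-0.0015,0.0111]  -> [0.625 0.194 0.034]
[0.00205616 0.00031839] 28.75
```

Call:
{"method": "move_arm", "body": {
  "commands": [
    [[0, 0, 0.005], [0, 0, 0]],
    [[0, 0, 0.003], [0, 0, 0]],
    [[0, 0, 0.002], [0, 0, 0]],
    [[0, 0, 0.001], [0, 0, 0]],
    [[0, 0, 0], [0, 0, 0]],
    [[0, 0, 0], [0, 0, 0]],
    [[0, 0, 0], [0, 0, 0]]
  ]
}}

```text
time: 29.33
eef_pos: [0.6257, 0.1941, 0.0341]
tool_rot: [[-0.19, 0.982, 0.001], [0.982, 0.19, -0.0], [-0.0, 0.001, -1.0]]
contact_force: [-2.5, -0.4, 8.7]
grip_width: 0.358
```

```bash
python3 - <<'E'
from h import *
plan([((.6257,.194,.14),61.5),((.443,.259,.14),None)],p=(.6257,.1941,.0341),ya=100.9,step=.035,tstep=6.7)
E
```

```text
turn 6 x 6.57
  shift 4 x [-0.0000,0.0000,-0.0265]  -> [0.6257 0.194  0.14  ]
  shift 6 x [-0.0050,-0.0319,-0.0000]  -> [0.443 0.259 0.14 ]
```

Call:
{"method": "move_arm", "body": {
  "commands": [
    [[0, 0, 0], [0, 0, 0]],
    [[0, 0, 0], [0, 0, 0]],
    [[0, 0, 0], [0, 0, 0]],
    [[0, 0, 0], [0, 0, 0]],
    [[0, 0, 0], [0, 0, 0]],
    [[0, 0, 0], [0, 0, 0]],
    [[0, 0, -0.006], [0, 0, 0]],
    [[0, 0, -0.025], [0, 0, 0]],
    [[0, 0, -0.025], [0, 0, 0]],
    [[0, 0, -0.025], [0, 0, 0]],
    [[0, 0, -0.025], [0, 0, 0]],
    [[0, 0, 0], [0, 0, 0]]
  ],
  "claw": 110
}}

```text
time: 30.33
eef_pos: [0.6289, 0.1948, 0.1448]
tool_rot: [[-0.19, 0.982, 0.009], [0.982, 0.19, 0.002], [-0.0, 0.009, -1.0]]
contact_force: [1.1, -0.3, 0.9]
grip_width: 0.566
```

```bash
python3 - <<'E'
from h import *
s,im=shot('sp2')
E
```

```text
t 30.33 [0.6289 0.1948 0.1448] yaw 100.95 tilt [0.0091 0.0017] F [ 1.1 -0.3  0.9] grip 0.566
```

View pics/sp2.png

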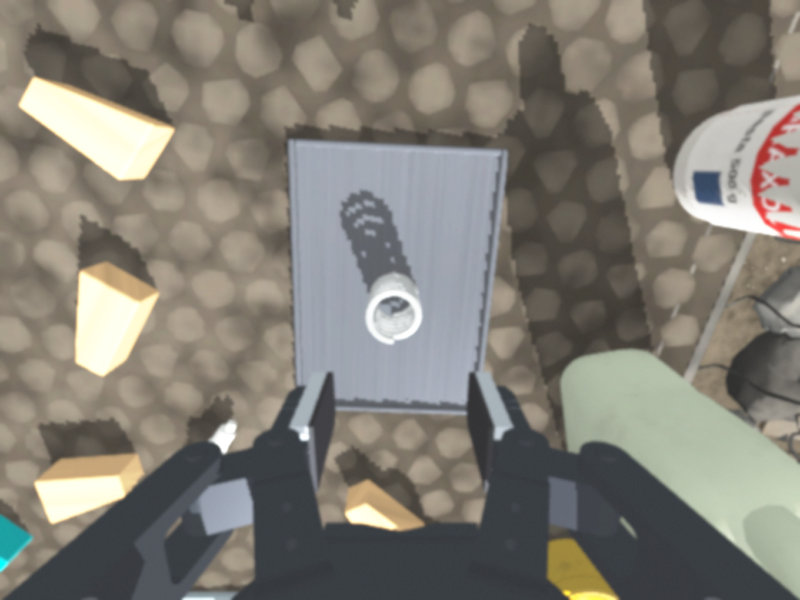

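Spring stands upright at the tray's middle (395,312); wedges still in place. Now wedge B.

Call:
{"method": "move_arm", "body": {
  "commands": [
    [[0, 0, 0], [0, 0, 6.57]],
    [[0, 0, 0], [0, 0, 6.57]],
    [[0, 0, 0], [0, 0, 6.57]],
    [[0, 0, 0], [0, 0, 6.57]],
    [[0, 0, 0], [0, 0, 6.57]],
    [[0, 0, 0], [0, 0, 6.57]],
    [[-0.005, -0.0319, 0], [0, 0, 0]],
    [[-0.005, -0.0319, 0], [0, 0, 0]],
    [[-0.005, -0.0319, 0], [0, 0, 0]],
    [[-0.005, -0.0319, 0], [0, 0, 0]],
    [[-0.005, -0.0319, 0], [0, 0, 0]],
    [[-0.005, -0.0319, 0], [0, 0, 0]]
  ],
  "claw": 0
}}

```text
time: 31.38
eef_pos: [0.4406, 0.2588, 0.138]
tool_rot: [[0.477, 0.879, -0.002], [0.879, -0.477, -0.001], [-0.001, -0.001, -1.0]]
contact_force: [-0.1, 0.8, -0.3]
grip_width: 1.001
```

Call:
{"method": "move_arm", "body": {
  "commands": [
    [[0, 0, 0], [0, 0, 0]],
    [[0, 0, 0], [0, 0, 0]],
    [[0, 0, 0], [0, 0, 0]],
    [[0, 0, 0], [0, 0, 0]],
    [[0, 0, 0], [0, 0, 0]]
  ]
}}

```text
time: 31.8
eef_pos: [0.4442, 0.2587, 0.1387]
tool_rot: [[0.478, 0.879, 0.001], [0.879, -0.478, 0.0], [0.0, 0.001, -1.0]]
contact_force: [-0.1, -0.5, 0.5]
grip_width: 1.0
```

```bash
cat >> h.py <<'E'
def near(im,C,p,R_=.05,**k):
    w=[o for o in fitwedges(im,C,verbose=False,minA=400,maxA=30000,**k) if np.hypot(o[0]-p[0],o[1]-p[1])<R_]
    o=min(w,key=lambda o:o[3]);print('wedge',np.round(o,4));return o
def grasp(o,side):   # side +1: tool x yaw = wedge yaw+90 ; returns TCP xy, yaw
    a=np.radians(o[2]);return (o[0]+.003*np.sin(a),o[1]-.003*np.cos(a)),(o[2]+90*side+180)%360-180
E
python3 - <<'E'
from h import *
s,im=shot('wB');C=cam('wrist',s);o=near(im,C,(.444,.261));g,y=grasp(o,1);print(g,y)
plan([((*g,.14),y),((*g,.022),None)])
E
```

```text
t 31.8 [0.4442 0.2587 0.1387] yaw 61.46 tilt [0.0006 0.    ] F [-0.1 -0.5  0.5] grip 1.0
wedge [4.445000e-01 2.604000e-01 3.304186e+02 8.690000e-02]
(np.float64(0.4430242891752479), np.float64(0.2578027526806372)) 60.41856881031424
  turn 1 x 1.04
  shift 1 x [-0.0013,-0.0005,-0.0013]  -> [0.443  0.2578 0.14  ]
  shift 4 x [0.0000,0.0000,0.0295]  -> [0.443  0.2578 0.022 ]
```

Call:
{"method": "move_arm", "body": {
  "commands": [
    [[-0.0013, -0.0005, 0], [0, 0, 1.0]],
    [[0, 0, 0.035], [0, 0, 0]],
    [[0, 0, 0.035], [0, 0, 0]],
    [[0, 0, 0.025], [0, 0, 0]],
    [[0, 0, 0.0215], [0, 0, 0]],
    [[0, 0, 0], [0, 0, 0]],
    [[0, 0, 0], [0, 0, 0]],
    [[0, 0, 0], [0, 0, 0]]
  ]
}}

```text
time: 32.52
eef_pos: [0.4427, 0.2582, 0.0231]
tool_rot: [[0.493, 0.87, 0.001], [0.87, -0.493, 0.0], [0.001, 0.001, -1.0]]
contact_force: [-0.5, -0.7, 1.0]
grip_width: 0.997
```

Call:
{"method": "move_arm", "body": {
  "commands": [
    [[0, 0, 0], [0, 0, 0]],
    [[0, 0, 0], [0, 0, 0]],
    [[0, 0, 0], [0, 0, 0]],
    [[0, 0, 0], [0, 0, 0]],
    [[0, 0, 0], [0, 0, 0]],
    [[0, 0, 0], [0, 0, 0]]
  ],
  "claw": 255,
  "squeeze": 50
}}

```text
time: 33.02
eef_pos: [0.4429, 0.2585, 0.024]
tool_rot: [[0.492, 0.871, 0.003], [0.871, -0.492, 0.001], [0.002, 0.002, -1.0]]
contact_force: [-0.3, -1.9, 7.1]
grip_width: 0.682
```

Call:
{"method": "move_arm", "body": {
  "commands": [
    [[0, 0, -0.01], [0, 0, 0]],
    [[0, 0, -0.02], [0, 0, 0]],
    [[0, 0, -0.025], [0, 0, 0]],
    [[0, 0, -0.025], [0, 0, 0]],
    [[0, 0, 0], [0, 0, 0]],
    [[0, 0, 0], [0, 0, 0]],
    [[0, 0, 0], [0, 0, 0]],
    [[0, 0, 0], [0, 0, 0]],
    [[0, 0, 0], [0, 0, 0]]
  ]
}}

```text
time: 33.77
eef_pos: [0.4409, 0.2576, 0.1012]
tool_rot: [[0.492, 0.871, -0.002], [0.871, -0.492, -0.001], [-0.002, -0.001, -1.0]]
contact_force: [0.7, 0.9, -2.0]
grip_width: 0.683
```

```bash
cat >> h.py <<'E'
CASE=(.5465,-.1709,10.8)
def bay2w(x,y):
    a=np.radians(CASE[2]);x+=.037;return np.array([CASE[0]+np.cos(a)*x-np.sin(a)*y,CASE[1]+np.sin(a)*x+np.cos(a)*y])
def held(im,s,C,zb):
    """fit held wedge with underside at world z=zb; give its pose in the tool frame"""
    o=near(im,C,s['eef_pos'][:2],z0=zb);d=s['tool_rot'].T@(np.array([o[0],o[1],s['eef_pos'][2]])-s['eef_pos']);return o,d[:2]
E
python3 - <<'E'
from h import *
s,im=shot('hB');C=cam('wrist',s);o,d=held(im,s,C,s['eef_pos'][2]-.022);print(o,d,o[2]-yaw(s['tool_rot']))
E
```

```text
t 33.77 [0.4409 0.2576 0.1012] yaw 60.52 tilt [-0.0022 -0.001 ] F [ 0.7  0.9 -2. ] grip 0.683
wedge [4.434000e-01 2.597000e-01 3.308065e+02 3.663000e-01]
(np.float64(0.44339589683770636), np.float64(0.2597068201968544), np.float64(330.80652428186005), np.float64(0.36626042248497614)) [0.00305468 0.00119426] 270.2878373427111
```

View pics/hB.png

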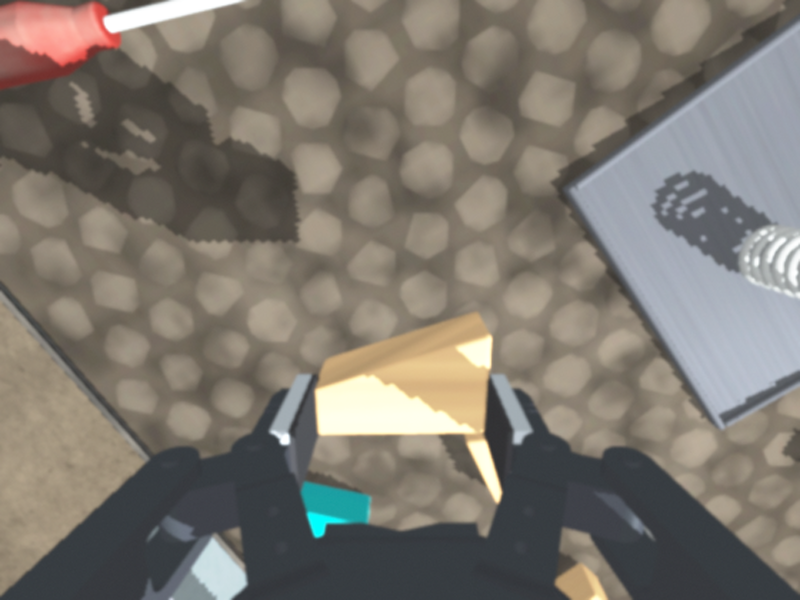

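```bash
python3 - <<'E'
from h import *
g=bay2w(0,-.0484);print(g)
plan([((.443,.258,.1),100.8),((*g,.1),None)],p=(.443,.258,.1),ya=60.5,step=.0405,tstep=6.75)
E
```

```text
[ 0.59191388 -0.21150959]
  turn 6 x -6.72
  shift 1 x [0.0000,0.0000,-0.0000]  -> [0.443 0.258 0.1  ]
  shift 13 x [-0.0376,0.0045,-0.0000]  -> [ 0.5919 -0.2115  0.1   ]
```

Call:
{"method": "move_arm", "body": {
  "commands": [
    [[0, 0, 0], [0, 0, -6.72]],
    [[0, 0, 0], [0, 0, -6.72]],
    [[0, 0, 0], [0, 0, -6.72]],
    [[0, 0, 0], [0, 0, -6.72]],
    [[0, 0, 0], [0, 0, -6.72]],
    [[0, 0, 0], [0, 0, -6.72]],
    [[-0.0376, 0.0045, 0], [0, 0, 0]],
    [[-0.0376, 0.0045, 0], [0, 0, 0]],
    [[-0.0376, 0.0045, 0], [0, 0, 0]],
    [[-0.0376, 0.0045, 0], [0, 0, 0]],
    [[-0.0376, 0.0045, 0], [0, 0, 0]],
    [[-0.0376, 0.0045, 0], [0, 0, 0]]
  ]
}}

```text
time: 34.82
eef_pos: [0.5105, 0.0398, 0.1015]
tool_rot: [[-0.188, 0.982, -0.002], [0.982, 0.188, 0.0], [0.0, -0.002, -1.0]]
contact_force: [1.0, 1.4, -0.5]
grip_width: 0.681
```

Call:
{"method": "move_arm", "body": {
  "commands": [
    [[-0.0376, 0.0045, 0], [0, 0, 0]],
    [[-0.0376, 0.0045, 0], [0, 0, 0]],
    [[-0.0376, 0.0045, 0], [0, 0, 0]],
    [[-0.0376, 0.0045, 0], [0, 0, 0]],
    [[-0.0376, 0.0045, 0], [0, 0, 0]],
    [[-0.0376, 0.0045, 0], [0, 0, 0]],
    [[-0.0376, 0.0045, 0], [0, 0, 0]],
    [[0, 0, 0.02], [0, 0, 0]],
    [[0, 0, 0.02], [0, 0, 0]],
    [[0, 0, 0], [0, 0, 0]],
    [[0, 0, 0], [0, 0, 0]],
    [[0, 0, 0], [0, 0, 0]]
  ]
}}

```text
time: 35.82
eef_pos: [0.591, -0.2106, 0.0623]
tool_rot: [[-0.188, 0.982, -0.001], [0.982, 0.188, 0.0], [0.0, -0.001, -1.0]]
contact_force: [0.4, -0.6, -0.6]
grip_width: 0.681
```

Call:
{"method": "move_arm", "body": {
  "commands": [
    [[0, 0, 0], [0, 0, 0]],
    [[0, 0, 0], [0, 0, 0]],
    [[0, 0, 0], [0, 0, 0]]
  ]
}}

```text
time: 36.07
eef_pos: [0.5919, -0.2109, 0.0634]
tool_rot: [[-0.189, 0.982, 0.002], [0.982, 0.189, -0.001], [-0.001, 0.001, -1.0]]
contact_force: [-1.4, 0.1, -1.5]
grip_width: 0.682
```

```bash
python3 - <<'E'
from h import *
s,im=shot('pB');g=bay2w(0,-.0484)
plan([((*g,.03),100.8)])
C=cam('wrist',s);print(cv2.imwrite('pics/pBo.png',im[:,:,::-1]))
print(held(im,s,C,s['eef_pos'][2]-.0235))
E
```

```text
t 36.07 [ 0.5919 -0.2109  0.0634] yaw 100.88 tilt [ 0.0015 -0.0009] F [-1.4  0.1 -1.5] grip 0.682
  shift 2 x [-0.0003,0.0000,0.0166]  -> [ 0.5919 -0.2115  0.03  ]
True
wedge [ 0.5922 -0.2089 13.5822  0.2291]
((np.float64(0.5921936527940457), np.float64(-0.20890791598909333), np.float64(13.582169088798992), np.float64(0.22912264534781893)), array([0.00192237, 0.00070692]))
```

View pics/pB.png

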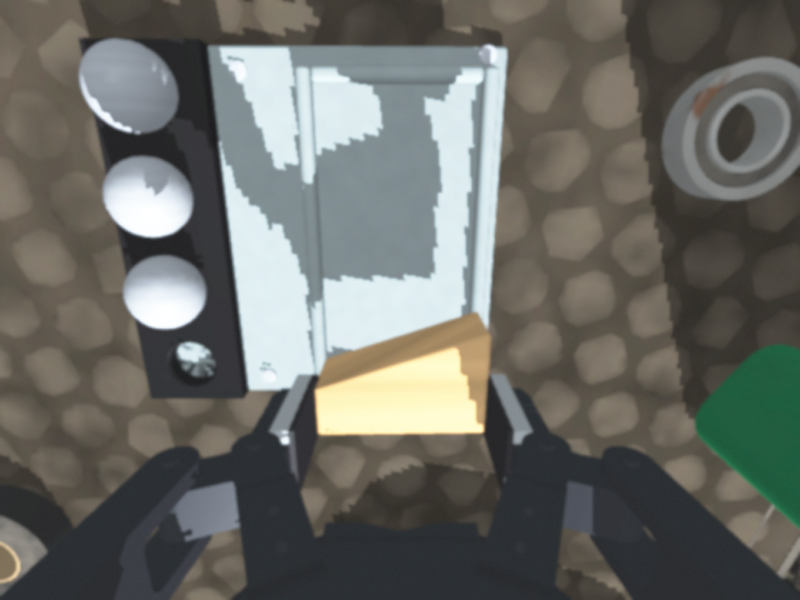

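```bash
python3 - <<'E'
from h import *
s,im=pickle.load(open('pB.pkl','rb'));C=cam('wrist',s)
for x,y in((-33,61),(33,61),(-39,67),(39,67),(-33,0),(39,0)):
    p=bay2w(x/1e3,y/1e3);print((x,y),(proj(C,[*p,.014])/.7).round(0))
for i,y in((4,57),(3,19),(2,-19),(1,-57)):
    p=bay2w(-.095,y/1e3);print(i,(proj(C,[*p,.0245 if i>1 else .013])/.7).round(0))
E
```

```text
(-33, 61) [[310.  80.]]
(33, 61) [[485.  80.]]
(-39, 67) [[293.  62.]]
(39, 67) [[502.  63.]]
(-33, 0) [[319. 241.]]
(39, 0) [[490. 241.]]
4 [[131.  87.]]
3 [[150. 196.]]
2 [[167. 291.]]
1 [[193. 363.]]
```

Call:
{"method": "move_arm", "body": {
  "commands": [
    [[-0.0003, 0, 0.015], [0, 0, 0]],
    [[0, 0, 0.01], [0, 0, 0]],
    [[0, 0, 0.005], [0, 0, 0]],
    [[0, 0, 0.002], [0, 0, 0]],
    [[0, 0, 0.001], [0, 0, 0]],
    [[0, 0, 0], [0, 0, 0]],
    [[0, 0, 0], [0, 0, 0]],
    [[0, 0, 0], [0, 0, 0]]
  ]
}}

```text
time: 36.78
eef_pos: [0.5903, -0.2109, 0.0301]
tool_rot: [[-0.188, 0.982, -0.002], [0.982, 0.188, 0.001], [0.001, -0.002, -1.0]]
contact_force: [-3.2, 1.6, 7.7]
grip_width: 0.683
```

Call:
{"method": "move_arm", "body": {
  "commands": [
    [[0, 0, 0], [0, 0, 0]],
    [[0, 0, 0], [0, 0, 0]],
    [[0, 0, 0], [0, 0, 0]],
    [[0, 0, 0], [0, 0, 0]],
    [[0, 0, -0.008], [0, 0, 0]],
    [[0, 0, -0.025], [0, 0, 0]],
    [[0, 0, -0.035], [0, 0, 0]],
    [[0, 0, -0.035], [0, 0, 0]],
    [[0, 0, 0], [0, 0, 0]],
    [[0, 0, 0], [0, 0, 0]],
    [[0, 0, 0], [0, 0, 0]]
  ],
  "claw": 0
}}

```text
time: 37.7
eef_pos: [0.5911, -0.2113, 0.1326]
tool_rot: [[-0.188, 0.982, 0.0], [0.982, 0.188, -0.0], [-0.0, 0.0, -1.0]]
contact_force: [0.5, -0.1, -0.5]
grip_width: 0.999
```

```bash
python3 - <<'E'
from h import *
s,im=shot('rB');C=cam('wrist',s)
o=near(im,C,bay2w(0,-.045),z0=.006);a=np.radians(10.8);d=np.array(o[:2])-bay2w(0,0);print('bay xy',d@[np.cos(a),np.sin(a)],d@[-np.sin(a),np.cos(a)],o[2]-10.8)
plan([((.436,.008,.13),106)],step=.034)
E
```

```text
t 37.7 [ 0.5911 -0.2113  0.1326] yaw 100.84 tilt [ 0.0002 -0.0003] F [ 0.5 -0.1 -0.5] grip 0.999
wedge [ 0.5915 -0.2094 11.7821  0.1338]
bay xy 1.3190074757190842e-05 -0.04622479111429303 0.982095852667598
  turn 1 x -5.16
  shift 8 x [0.0316,-0.0110,0.0002]  -> [0.436 0.008 0.13 ]
```

Call:
{"method": "move_arm", "body": {
  "commands": [
    [[0, 0, 0], [0, 0, -5.2]],
    [[0.0316, -0.011, 0], [0, 0, 0]],
    [[0.0316, -0.011, 0], [0, 0, 0]],
    [[0.0316, -0.011, 0], [0, 0, 0]],
    [[0.0316, -0.011, 0], [0, 0, 0]],
    [[0.0316, -0.011, 0], [0, 0, 0]],
    [[0.0316, -0.011, 0], [0, 0, 0]],
    [[0.0316, -0.011, 0], [0, 0, 0]],
    [[0.0316, -0.011, 0], [0, 0, 0]],
    [[0, 0, 0], [0, 0, 0]],
    [[0, 0, 0], [0, 0, 0]],
    [[0, 0, 0], [0, 0, 0]]
  ]
}}

```text
time: 38.75
eef_pos: [0.4369, 0.0072, 0.1318]
tool_rot: [[-0.277, 0.961, -0.001], [0.961, 0.277, -0.0], [-0.0, -0.001, -1.0]]
contact_force: [0.6, -1.2, -0.9]
grip_width: 1.004
```

```bash
python3 - <<'E'
from h import *
s,im=shot('wA');C=cam('wrist',s);o=near(im,C,(.436,.01));g,y=grasp(o,-1);print(g,y)
plan([((*g,.13),y),((*g,.022),None)])
E
```

```text
t 38.75 [0.4369 0.0072 0.1318] yaw 106.08 tilt [-0.0007 -0.0003] F [ 0.6 -1.2 -0.9] grip 1.004
wedge [4.361000e-01 1.010000e-02 1.939324e+02 8.500000e-02]
(np.float64(0.4353733534478104), np.float64(0.012967092620375233)) 103.93237718280886
  turn 1 x 2.11
  shift 1 x [0.0065,-0.0006,0.0019]  -> [0.4354 0.013  0.13  ]
  shift 4 x [0.0000,0.0000,0.0270]  -> [0.4354 0.013  0.022 ]
```

Call:
{"method": "move_arm", "body": {
  "commands": [
    [[0.0065, -0.0006, 0], [0, 0, 2.1]],
    [[0, 0, 0.03], [0, 0, 0]],
    [[0, 0, 0.03], [0, 0, 0]],
    [[0, 0, 0.025], [0, 0, 0]],
    [[0, 0, 0.0245], [0, 0, 0]],
    [[0, 0, 0], [0, 0, 0]],
    [[0, 0, 0], [0, 0, 0]],
    [[0, 0, 0], [0, 0, 0]]
  ]
}}

```text
time: 39.47
eef_pos: [0.4354, 0.0128, 0.0233]
tool_rot: [[-0.24, 0.971, 0.0], [0.971, 0.24, -0.0], [-0.0, 0.0, -1.0]]
contact_force: [-0.5, 0.1, 0.2]
grip_width: 1.002
```

Call:
{"method": "move_arm", "body": {
  "commands": [
    [[0, 0, 0], [0, 0, 0]],
    [[0, 0, 0], [0, 0, 0]],
    [[0, 0, 0], [0, 0, 0]],
    [[0, 0, 0], [0, 0, 0]],
    [[0, 0, 0], [0, 0, 0]],
    [[0, 0, 0], [0, 0, 0]]
  ],
  "claw": 255
}}

```text
time: 39.97
eef_pos: [0.4356, 0.0131, 0.0244]
tool_rot: [[-0.241, 0.971, 0.003], [0.971, 0.241, -0.001], [-0.001, 0.003, -1.0]]
contact_force: [-2.4, -0.9, 8.8]
grip_width: 0.682
```

Call:
{"method": "move_arm", "body": {
  "commands": [
    [[0, 0, -0.01], [0, 0, 0]],
    [[0, 0, -0.02], [0, 0, 0]],
    [[0, 0, -0.025], [0, 0, 0]],
    [[0, 0, -0.025], [0, 0, 0]],
    [[0, 0, 0], [0, 0, 0]],
    [[0, 0, 0], [0, 0, 0]],
    [[0, 0, 0], [0, 0, 0]],
    [[0, 0, 0], [0, 0, 0]],
    [[0, 0, 0], [0, 0, 0]]
  ]
}}

```text
time: 40.72
eef_pos: [0.4335, 0.0135, 0.102]
tool_rot: [[-0.241, 0.971, -0.002], [0.971, 0.241, 0.0], [0.001, -0.002, -1.0]]
contact_force: [-1.0, -0.7, -0.6]
grip_width: 0.685
```

```bash
python3 - <<'E'
from h import *
s,im=shot('hA');C=cam('wrist',s);o,d=held(im,s,C,s['eef_pos'][2]-.0235);print(d,o[2]-yaw(s['tool_rot']))
g=bay2w(0,-.0152+.003);print(g)
plan([(s['eef_pos'],100.8),((*g,.1),None)],step=.034)
E
```

```text
t 40.72 [0.4335 0.0135 0.102 ] yaw 103.94 tilt [-0.002   0.0001] F [-1.  -0.7 -0.6] grip 0.685
wedge [4.32300e-01 1.21000e-02 3.28722e+01 2.51900e-01]
[-0.0011223  -0.00152147] -71.07089990770442
[ 0.58513068 -0.1759508 ]
  turn 1 x 3.14
  shift 1 x [0.0000,-0.0001,-0.0000]  -> [0.4335 0.0135 0.102 ]
  shift 8 x [-0.0268,0.0142,0.0002]  -> [ 0.5851 -0.176   0.1   ]
```

Call:
{"method": "move_arm", "body": {
  "commands": [
    [[0, 0, 0], [0, 0, 3.1]],
    [[-0.0268, 0.0142, 0], [0, 0, 0]],
    [[-0.0268, 0.0142, 0], [0, 0, 0]],
    [[-0.0268, 0.0142, 0], [0, 0, 0]],
    [[-0.0268, 0.0142, 0], [0, 0, 0]],
    [[-0.0268, 0.0142, 0], [0, 0, 0]],
    [[-0.0268, 0.0142, 0], [0, 0, 0]],
    [[-0.0268, 0.0142, 0], [0, 0, 0]],
    [[-0.0268, 0.0142, 0], [0, 0, 0]],
    [[0, 0, 0.02], [0, 0, 0]],
    [[0, 0, 0.01], [0, 0, 0]],
    [[0, 0, 0], [0, 0, 0]]
  ]
}}

```text
time: 41.77
eef_pos: [0.5833, -0.1747, 0.0692]
tool_rot: [[-0.187, 0.982, -0.007], [0.982, 0.187, 0.003], [0.004, -0.006, -1.0]]
contact_force: [-1.0, 0.3, -0.9]
grip_width: 0.681
```

Call:
{"method": "move_arm", "body": {
  "commands": [
    [[0, 0, 0], [0, 0, 0]],
    [[0, 0, 0], [0, 0, 0]],
    [[0, 0, 0], [0, 0, 0]],
    [[0, 0, 0], [0, 0, 0]],
    [[0, 0, 0], [0, 0, 0]]
  ]
}}

```text
time: 42.18
eef_pos: [0.5866, -0.1756, 0.0736]
tool_rot: [[-0.189, 0.982, 0.001], [0.982, 0.189, -0.001], [-0.001, 0.001, -1.0]]
contact_force: [-0.1, 0.5, -0.4]
grip_width: 0.679
```

```bash
python3 - <<'E'
from h import *
s,im=shot('pA');C=cam('wrist',s);g=bay2w(0,-.0152+.003)
plan([((*g,.03),100.8)])
m=woodmask(im);ys,xs=np.where(m[250:330,200:360]>0) ;print(xs.min()+200,xs.max()+200,ys.min()+250,ys.max()+250)
# straight side top edge: scan columns for first wood row
for u in(240,260,280,300,320):
    col=np.where(m[200:,u]>0)[0];v=col[0]+200;print(u,v,'tool x of top edge / bottom edge',[(s['tool_rot'].T@(p2w(C,(u,v),s['eef_pos'][2]-.0235+h)-s['eef_pos'])).round(4)[:2] for h in(.026,0)])
E
```

```text
t 42.18 [ 0.5866 -0.1756  0.0736] yaw 100.87 tilt [ 0.0009 -0.0005] F [-0.1  0.5 -0.4] grip 0.679
  shift 2 x [-0.0000,-0.0008,0.0218]  -> [ 0.5851 -0.176   0.03  ]
220 340 250 326
240 247 tool x of top edge / bottom edge [array([ 0.0199, -0.0177]), array([ 0.0082, -0.0215])]
260 247 tool x of top edge / bottom edge [array([ 0.0199, -0.0084]), array([ 0.0082, -0.0103])]
280 246 tool x of top edge / bottom edge [array([0.0204, 0.001 ]), array([0.0088, 0.001 ])]
300 246 tool x of top edge / bottom edge [array([0.0204, 0.0103]), array([0.0088, 0.0122])]
320 245 tool x of top edge / bottom edge [array([0.021 , 0.0197]), array([0.0094, 0.0234])]
```

Call:
{"method": "move_arm", "body": {
  "commands": [
    [[0.001, -0.0006, 0.02], [0, 0, 0]],
    [[0, 0, 0.014], [0, 0, 0]],
    [[0, 0, 0.005], [0, 0, 0]],
    [[0, 0, 0.003], [0, 0, 0]],
    [[0, 0, 0.0015], [0, 0, 0]],
    [[0, 0, 0], [0, 0, 0]],
    [[0, 0, 0], [0, 0, 0]],
    [[0, 0, 0], [0, 0, 0]]
  ]
}}

```text
time: 42.9
eef_pos: [0.5855, -0.175, 0.0306]
tool_rot: [[-0.188, 0.982, 0.0], [0.982, 0.188, -0.0], [-0.0, 0.0, -1.0]]
contact_force: [-3.7, 1.2, 6.4]
grip_width: 0.683
```

Call:
{"method": "move_arm", "body": {
  "commands": [
    [[0, 0, 0], [0, 0, 0]],
    [[0, 0, 0], [0, 0, 0]],
    [[0, 0, 0], [0, 0, 0]],
    [[0, 0, 0], [0, 0, 0]],
    [[0, 0, -0.008], [0, 0, 0]],
    [[0, 0, -0.025], [0, 0, 0]],
    [[0, 0, -0.035], [0, 0, 0]],
    [[0, 0, -0.035], [0, 0, 0]],
    [[0, 0, 0], [0, 0, 0]],
    [[0, 0, 0], [0, 0, 0]],
    [[0, 0, 0], [0, 0, 0]]
  ],
  "claw": 0
}}

```text
time: 43.82
eef_pos: [0.5854, -0.1749, 0.1326]
tool_rot: [[-0.188, 0.982, 0.0], [0.982, 0.188, -0.0], [-0.0, 0.0, -1.0]]
contact_force: [0.4, -0.6, 0.2]
grip_width: 1.004
```

```bash
python3 - <<'E'
from h import *
s,im=shot('rA');C=cam('wrist',s)
plan([(s['eef_pos'],40),((.649,.012,.14),None)],step=.034,tstep=6.8)
E
```

```text
t 43.82 [ 0.5854 -0.1749  0.1326] yaw 100.84 tilt [ 0.0003 -0.0003] F [ 0.4 -0.6  0.2] grip 1.004
  turn 9 x 6.76
  shift 1 x [0.0003,0.0006,-0.0009]  -> [ 0.5854 -0.1749  0.1326]
  shift 6 x [0.0281,-0.0171,-0.0012]  -> [0.649 0.012 0.14 ]
```

View pics/rA.png

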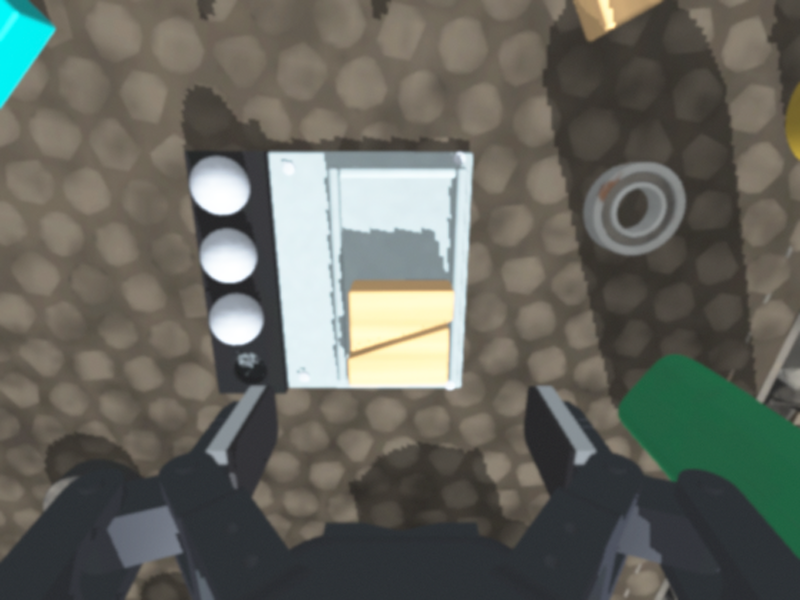

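```bash
cat >> h.py <<'E'
def w2bay(p):
    a=np.radians(CASE[2]);d=np.array(p[:2])-bay2w(0,0);return np.round(1e3*np.array([d@[np.cos(a),np.sin(a)],d@[-np.sin(a),np.cos(a)]]),1)
E
python3 - <<'E'
from h import *
s,im=pickle.load(open('rA.pkl','rb'));C=cam('wrist',s)
for u,v,z in((350,292,.032),(451,291,.032),(350,384,.032),(448,383,.032),(400,281,.006)):print(w2bay(p2w(C,(u*.7,v*.7),z)))
E
```

```text
[-26.7  -0.7]
[30.1 -0. ]
[-28.8 -58.5]
[ 30.4 -57.8]
[ 1.4 -1.1]
```

Call:
{"method": "move_arm", "body": {
  "commands": [
    [[0, 0, 0], [0, 0, 6.76]],
    [[0, 0, 0], [0, 0, 6.76]],
    [[0, 0, 0], [0, 0, 6.76]],
    [[0, 0, 0], [0, 0, 6.76]],
    [[0, 0, 0], [0, 0, 6.76]],
    [[0, 0, 0], [0, 0, 6.76]],
    [[0, 0, 0], [0, 0, 6.76]],
    [[0, 0, 0], [0, 0, 6.76]],
    [[0, 0, 0], [0, 0, 6.76]]
  ]
}}

```text
time: 44.62
eef_pos: [0.5843, -0.1744, 0.1304]
tool_rot: [[0.77, 0.638, -0.004], [0.638, -0.77, 0.001], [-0.002, -0.003, -1.0]]
contact_force: [-0.8, 0.3, 0.3]
grip_width: 0.998
```

Call:
{"method": "move_arm", "body": {
  "commands": [
    [[0.0281, -0.0171, 0], [0, 0, 0]],
    [[0.0281, -0.0171, 0], [0, 0, 0]],
    [[0.0281, -0.0171, 0], [0, 0, 0]],
    [[0.0281, -0.0171, 0], [0, 0, 0]],
    [[0.0281, -0.0171, 0], [0, 0, 0]],
    [[0.0281, -0.0171, 0], [0, 0, 0]],
    [[0, 0, 0], [0, 0, 0]],
    [[0, 0, 0], [0, 0, 0]],
    [[0, 0, 0], [0, 0, 0]],
    [[0, 0, 0], [0, 0, 0]],
    [[0, 0, 0], [0, 0, 0]]
  ]
}}

```text
time: 45.53
eef_pos: [0.6481, 0.0107, 0.1318]
tool_rot: [[0.767, 0.642, -0.001], [0.642, -0.767, -0.0], [-0.001, -0.001, -1.0]]
contact_force: [0.4, -0.6, 0.1]
grip_width: 1.001
```

```bash
python3 - <<'E'
from h import *
s,im=shot('wD');C=cam('wrist',s);o=near(im,C,(.651,.0145));g,y=grasp(o,1);print(g,y)
plan([((*g,s['eef_pos'][2]),y),((*g,.022),None)])
E
```

```text
t 45.53 [0.6481 0.0107 0.1318] yaw 39.91 tilt [-0.0013 -0.0002] F [ 0.4 -0.6  0.1] grip 1.001
wedge [6.487000e-01 1.330000e-02 3.109533e+02 2.559000e-01]
(np.float64(0.6464124401440711), np.float64(0.011377779296503961)) 40.95329329915921
  turn 1 x -1.04
  shift 1 x [-0.0010,-0.0017,0.0003]  -> [0.6464 0.0114 0.1318]
  shift 4 x [0.0000,0.0000,0.0274]  -> [0.6464 0.0114 0.022 ]
```

```bash
sed -i 's/^    hsv=cv2.cvtColor(im,cv2.COLOR_RGB2HSV);m=.*/    hsv=cv2.cvtColor(im,cv2.COLOR_RGB2HSV);m=cv2.inRange(hsv,(7,22,158),(35,255,255))|cv2.inRange(hsv,(7,80,70),(35,255,255))/' h.py; python3 - <<'E'
from h import *
s,im=pickle.load(open('wD.pkl','rb'));C=cam('wrist',s)
m=woodmask(im);print(fitwedges(im,C,400,maxA=30000))
o=near(im,C,(.651,.0145));g,y=grasp(o,1);print(g,y)
plan([((*g,s['eef_pos'][2]),y)])
E
```

```text
wedge px [466.  74.] 12048 pos [ 0.8262 -0.0324] yaw 16.6 err 0.530
wedge px [281. 207.] 2958 pos [0.6506 0.0146] yaw 308.8 err 0.030
wedge px [ 36. 279.] 3345 pos [0.4501 0.142 ] yaw 68.7 err 0.027
wedge px [368. 362.] 461 pos [ 0.6348 -0.2466] yaw 337.1 err 1.000
[(np.float64(0.8262311194254408), np.float64(-0.03237588625500668), np.float64(16.61059660104354), np.float64(0.5304286123479937)), (np.float64(0.6506209665500143), np.float64(0.014571528675195311), np.float64(308.7554942384708), np.float64(0.030244335732940913)), (np.float64(0.4500727027169465), np.float64(0.14201465709408861), np.float64(68.68025546786727), np.float64(0.02729505554090097)), (np.float64(0.6348027631110411), np.float64(-0.24657377805418146), np.float64(337.0816881947671), np.float64(1.0))]
wedge [6.506000e-01 1.460000e-02 3.087555e+02 3.020000e-02]
(np.float64(0.6482814931756883), np.float64(0.012693533911938696)) 38.755494238470874
  turn 1 x 1.15
  shift 1 x [0.0012,-0.0015,0.0003]  -> [0.6483 0.0127 0.1318]
```

Much better fit (err 0.03). Grasp D.

Call:
{"method": "move_arm", "body": {
  "commands": [
    [[0.0012, -0.0013, 0], [0, 0, 1.1]],
    [[0, 0, 0.03], [0, 0, 0]],
    [[0, 0, 0.03], [0, 0, 0]],
    [[0, 0, 0.025], [0, 0, 0]],
    [[0, 0, 0.0245], [0, 0, 0]],
    [[0, 0, 0], [0, 0, 0]],
    [[0, 0, 0], [0, 0, 0]],
    [[0, 0, 0], [0, 0, 0]]
  ]
}}

```text
time: 46.25
eef_pos: [0.6498, 0.0134, 0.024]
tool_rot: [[0.779, 0.627, 0.001], [0.627, -0.779, -0.0], [0.001, 0.001, -1.0]]
contact_force: [-0.1, -0.5, 0.2]
grip_width: 1.0
```

Call:
{"method": "move_arm", "body": {
  "commands": [
    [[0, 0, 0], [0, 0, 0]],
    [[0, 0, 0], [0, 0, 0]],
    [[0, 0, 0], [0, 0, 0]],
    [[0, 0, 0], [0, 0, 0]],
    [[0, 0, 0], [0, 0, 0]],
    [[0, 0, 0], [0, 0, 0]]
  ],
  "claw": 255
}}

```text
time: 46.75
eef_pos: [0.6502, 0.0136, 0.0251]
tool_rot: [[0.778, 0.628, 0.003], [0.628, -0.778, -0.0], [0.002, 0.002, -1.0]]
contact_force: [-1.3, -0.9, 6.3]
grip_width: 0.683
```

Call:
{"method": "move_arm", "body": {
  "commands": [
    [[0, 0, -0.01], [0, 0, 0]],
    [[0, 0, -0.02], [0, 0, 0]],
    [[0, 0, -0.025], [0, 0, 0]],
    [[0, 0, -0.025], [0, 0, 0]],
    [[0, 0, 0], [0, 0, 0]],
    [[0, 0, 0], [0, 0, 0]],
    [[0, 0, 0], [0, 0, 0]],
    [[0, 0, 0], [0, 0, 0]],
    [[0, 0, 0], [0, 0, 0]]
  ]
}}

```text
time: 47.5
eef_pos: [0.6477, 0.0139, 0.1016]
tool_rot: [[0.778, 0.628, -0.003], [0.628, -0.778, 0.0], [-0.002, -0.002, -1.0]]
contact_force: [0.1, 0.3, -0.7]
grip_width: 0.678
```

```bash
python3 - <<'E'
from h import *
for n in('pB','hA'):
    s,im=pickle.load(open(n+'.pkl','rb'));C=cam('wrist',s);o,d=held(im,s,C,s['eef_pos'][2]-.0235);print(n,d,o[2]-yaw(s['tool_rot']))
s,im=shot('hD');C=cam('wrist',s);o,d=held(im,s,C,s['eef_pos'][2]-.0235);print(d,o[2]-yaw(s['tool_rot']))
g=bay2w(0,.0153-.003);print(g)
plan([(s['eef_pos'],100.8),((*g,.1),None)],step=.037,tstep=6.9)
E
```

```text
wedge [ 0.5926 -0.2072 13.0618  0.0772]
pB [0.00355606 0.00148411] -87.81552576887513
wedge [4.349000e-01 1.320000e-02 1.945089e+02 7.180000e-02]
hA [-0.00063615  0.00121577] 90.56582883837204
t 47.5 [0.6477 0.0139 0.1016] yaw 38.90 tilt [-0.0026  0.0001] F [ 0.1  0.3 -0.7] grip 0.678
wedge [6.501000e-01 1.360000e-02 3.106596e+02 7.790000e-02]
[0.00163093 0.00173767] 271.7581810032752
[ 0.58053984 -0.15188476]
  turn 9 x -6.88
  shift 1 x [0.0001,-0.0001,-0.0000]  -> [0.6477 0.0139 0.1016]
  shift 5 x [-0.0300,-0.0194,0.0003]  -> [ 0.5805 -0.1519  0.1   ]
```

Call:
{"method": "move_arm", "body": {
  "commands": [
    [[0, 0, 0], [0, 0, -6.88]],
    [[0, 0, 0], [0, 0, -6.88]],
    [[0, 0, 0], [0, 0, -6.88]],
    [[0, 0, 0], [0, 0, -6.88]],
    [[0, 0, 0], [0, 0, -6.88]],
    [[0, 0, 0], [0, 0, -6.88]],
    [[0, 0, 0], [0, 0, -6.88]],
    [[0, 0, 0], [0, 0, -6.88]],
    [[0, 0, 0], [0, 0, -6.88]],
    [[-0.03, -0.0194, 0], [0, 0, 0]],
    [[-0.03, -0.0194, 0], [0, 0, 0]],
    [[-0.03, -0.0194, 0], [0, 0, 0]]
  ]
}}

```text
time: 48.55
eef_pos: [0.6077, -0.0859, 0.1019]
tool_rot: [[-0.19, 0.982, -0.001], [0.982, 0.19, 0.0], [0.0, -0.001, -1.0]]
contact_force: [0.4, -1.0, -0.9]
grip_width: 0.68
```

Call:
{"method": "move_arm", "body": {
  "commands": [
    [[-0.03, -0.0194, 0], [0, 0, 0]],
    [[-0.03, -0.0194, 0], [0, 0, 0]],
    [[0, 0, 0.015], [0, 0, 0]],
    [[0, 0, 0.012], [0, 0, 0]],
    [[0, 0, 0], [0, 0, 0]],
    [[0, 0, 0], [0, 0, 0]],
    [[0, 0, 0], [0, 0, 0]],
    [[0, 0, 0], [0, 0, 0]],
    [[0, 0, 0], [0, 0, 0]],
    [[0, 0, 0], [0, 0, 0]]
  ]
}}

```text
time: 49.38
eef_pos: [0.5823, -0.1513, 0.0763]
tool_rot: [[-0.189, 0.982, 0.001], [0.982, 0.189, -0.0], [-0.001, 0.001, -1.0]]
contact_force: [-0.2, -0.1, -0.5]
grip_width: 0.683
```

```bash
python3 - <<'E'
from h import *
s,im=shot('pD');C=cam('wrist',s);o,d=held(im,s,C,s['eef_pos'][2]-.024);print(d,o[2]-yaw(s['tool_rot']),w2bay(o))
g=bay2w(0,.0133);plan([((*g,.0305),100.8)])
E
```

```text
t 49.38 [ 0.5823 -0.1513  0.0763] yaw 100.88 tilt [ 0.0008 -0.0004] F [-0.2 -0.1 -0.5] grip 0.683
wedge [ 5.870000e-01 -1.520000e-01  2.092529e+02  2.247000e-01]
[-0.00161973  0.00443752] 108.37291035966894 [ 6.3 11. ]
  shift 2 x [0.0004,-0.0009,0.0229]  -> [ 0.5804 -0.1509  0.0305]
```

View pics/pD.png

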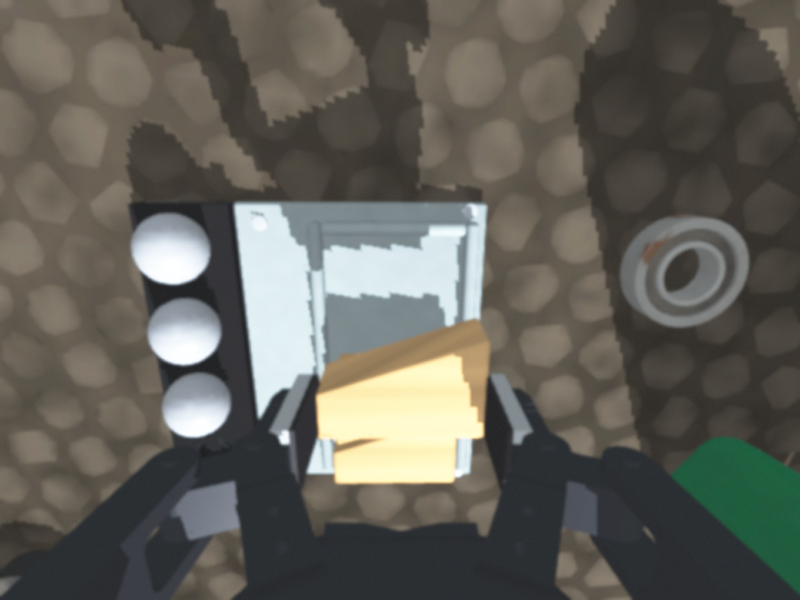

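```bash
python3 - <<'E'
from h import *
s,im=pickle.load(open('pD.pkl','rb'));C=cam('wrist',s)
for u,v,z in((320,438,.0783),(400,437,.0783),(484,437,.0783)):print(w2bay(p2w(C,(u*.7,v*.7),z)))
print('tcp',w2bay(s['eef_pos']))
s,im=pickle.load(open('pB.pkl','rb'));C=cam('wrist',s)
for u,v,z in((320,435,.066),(484,432,.066)):print(w2bay(p2w(C,(u*.7,v*.7),z)))
print('tcp',w2bay(s['eef_pos']))
E
```

```text
[-25.3  -0.5]
[ 2.8 -0. ]
[32.4  0. ]
tcp [ 1.8 12.6]
[-26.9 -59.2]
[ 30.4 -58. ]
tcp [  0.1 -47.8]
```

Call:
{"method": "move_arm", "body": {
  "commands": [
    [[0.0015, -0.0015, 0.02], [0, 0, 0]],
    [[0, 0, 0.016], [0, 0, 0]],
    [[0, 0, 0.005], [0, 0, 0]],
    [[0, 0, 0.003], [0, 0, 0]],
    [[0, 0, 0.002], [0, 0, 0]],
    [[0, 0, 0], [0, 0, 0]],
    [[0, 0, 0], [0, 0, 0]],
    [[0, 0, 0], [0, 0, 0]]
  ]
}}

```text
time: 50.1
eef_pos: [0.5833, -0.149, 0.0381]
tool_rot: [[-0.188, 0.982, 0.008], [0.982, 0.188, -0.0], [-0.002, 0.008, -1.0]]
contact_force: [-11.1, 15.5, 64.3]
grip_width: 0.685
```

Call:
{"method": "move_arm", "body": {
  "commands": [
    [[0, 0, -0.01], [0, 0, 0]],
    [[0, 0, -0.01], [0, 0, 0]],
    [[0, 0, 0], [0, 0, 0]],
    [[0, 0, 0], [0, 0, 0]],
    [[0, 0, 0], [0, 0, 0]],
    [[0, 0, 0], [0, 0, 0]],
    [[0, 0, 0], [0, 0, 0]],
    [[0, 0, 0], [0, 0, 0]]
  ]
}}

```text
time: 50.77
eef_pos: [0.5795, -0.1505, 0.0489]
tool_rot: [[-0.188, 0.982, -0.001], [0.982, 0.188, 0.0], [0.001, -0.001, -1.0]]
contact_force: [0.1, -0.1, -0.6]
grip_width: 0.68
```

```bash
python3 - <<'E'
from h import *
s,im=shot('pD2');C=cam('wrist',s);print('tcp',w2bay(s['eef_pos']))
zt=s['eef_pos'][2]+.002
# straight edge rows & extents of wood in each of some rows
m=woodmask(im)
for v in(285,295,300):
    xs=np.where(m[v,215:350]>0)[0]+215;print(v,xs.min(),xs.max(),w2bay(p2w(C,(xs.min(),v),zt)),w2bay(p2w(C,(xs.max(),v),zt)))
for n in('rA',):
    s,im=pickle.load(open(n+'.pkl','rb'));C=cam('wrist',s);m=woodmask(im)
    for v in(212,225,255,263):
        xs=np.where(m[v,200:360]>0)[0]+200;print(n,v,xs.min(),xs.max(),w2bay(p2w(C,(xs.min(),v),.032)),w2bay(p2w(C,(xs.max(),v),.032)))
E
```

```text
t 50.77 [ 0.5795 -0.1505  0.0489] yaw 100.81 tilt [-0.0015  0.0005] F [ 0.1 -0.1 -0.6] grip 0.68
tcp [-0.8 13.9]
285 215 345 [-31.7  13.2] [32.1 13.3]
295 215 345 [-32.    7.6] [32.5  7.6]
300 215 345 [-32.2   4.7] [32.7  4.8]
rA 212 243 317 [-28.6  -7.1] [31.4 -7. ]
rA 225 244 315 [-28.2 -18.3] [ 30.2 -18.2]
rA 255 243 313 [-30.  -45.4] [ 29.5 -45.4]
rA 263 243 313 [-30.3 -53. ] [ 29.7 -52.9]
```

Call:
{"method": "move_arm", "body": {
  "commands": [
    [[0, 0, -0.02], [0, 0, 0]],
    [[0.03, 0, -0.02], [0, 0, 0]],
    [[0.04, 0, -0.01], [0, 0, 0]],
    [[0.04, 0, 0], [0, 0, 0]],
    [[0.04, 0, 0], [0, 0, 0]],
    [[0.03, 0, 0], [0, 0, 0]],
    [[0, 0, 0], [0, 0, 0]],
    [[0, 0, 0], [0, 0, 0]],
    [[0, 0, 0], [0, 0, 0]],
    [[0, 0, 0], [0, 0, 0]],
    [[0, 0, 0], [0, 0, 0]],
    [[0, 0, 0], [0, 0, 0]]
  ]
}}

```text
time: 51.82
eef_pos: [0.5466, 0.0251, 0.0997]
tool_rot: [[-0.186, 0.983, 0.0], [0.983, 0.186, -0.0], [-0.0, 0.0, -1.0]]
contact_force: [0.6, -0.4, -1.5]
grip_width: 0.683
```

```bash
python3 - <<'E'
from h import *
for n in('hB','hA','hD','new'):
    if n=='new': s,im=shot('hD2')
    else: s,im=pickle.load(open(n+'.pkl','rb'))
    C=cam('wrist',s)
    for dz in(.020,.0235,.027,.031):
        print(n,dz);o,d=held(im,s,C,s['eef_pos'][2]-dz);print((d*1e3).round(1),round(float(o[2]-yaw(s['tool_rot'])),1))
E
```

```text
hB 0.02
wedge [4.425000e-01 2.599000e-01 3.309372e+02 3.711000e-01]
[2.7 0.3] 270.4
hB 0.0235
wedge [4.4260e-01 2.5850e-01 3.3092e+02 3.5060e-01]
[1.6 1.1] 270.4
hB 0.027
wedge [4.421000e-01 2.573000e-01 3.303166e+02 3.381000e-01]
[0.3 1.2] 269.8
hB 0.031
wedge [4.415000e-01 2.556000e-01 3.305309e+02 3.640000e-01]
[-1.5  1.5] 270.0
hA 0.02
wedge [4.353000e-01 1.300000e-02 1.948474e+02 1.271000e-01]
[-0.9  1.6] 90.9
hA 0.0235
wedge [4.353000e-01 1.170000e-02 1.944695e+02 7.220000e-02]
[-2.2  1.2] 90.5
hA 0.027
wedge [4.355000e-01 9.700000e-03 1.936445e+02 2.570000e-02]
[-4.2  1. ] 89.7
hA 0.031
wedge [4.359000e-01 7.600000e-03 1.940042e+02 3.020000e-02]
[-6.3  0.9] 90.1
hD 0.02
wedge [6.502000e-01 1.440000e-02 3.123408e+02 1.303000e-01]
[2.2 1.1] 273.4
hD 0.0235
wedge [6.489000e-01 1.300000e-02 3.109826e+02 7.800000e-02]
[0.4 1.4] 272.1
hD 0.027
wedge [6.475000e-01 1.190000e-02 3.088922e+02 3.210000e-02]
[-1.4  1.3] 270.0
hD 0.031
wedge [6.456000e-01 1.050000e-02 3.093889e+02 3.100000e-02]
[-3.8  1.3] 270.5
t 51.82 [0.5466 0.0251 0.0997] yaw 100.72 tilt [ 0.0001 -0.0002] F [ 0.6 -0.4 -1.5] grip 0.683
new 0.02
wedge [0.5483 0.0224 9.9572 0.1321]
[-3.   1.2] -90.8
new 0.0235
wedge [0.5499 0.0198 9.9805 0.12  ]
[-5.9  2.2] -90.7
new 0.027
wedge [ 0.5512  0.0178 10.5197  0.1112]
[-8.1  3.2] -90.2
new 0.031
wedge [ 0.5528  0.0154 12.1862  0.108 ]
[-10.7   4.3] -88.5
```

View pics/hD2.png

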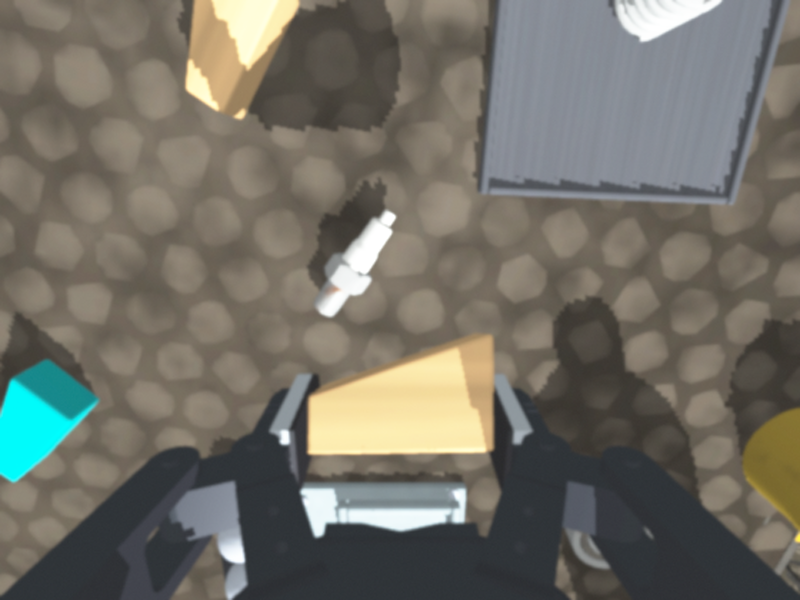

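Call:
{"method": "move_arm", "body": {
  "commands": [
    [[-0.025, 0, 0.01], [0, 0, 0]],
    [[-0.025, 0, 0.02], [0, 0, 0]],
    [[0, 0, 0.02], [0, 0, 0]],
    [[0, 0, 0.02], [0, 0, 0]],
    [[0, 0, 0.005], [0, 0, 0]],
    [[0, 0, 0.003], [0, 0, 0]],
    [[0, 0, 0], [0, 0, 0]],
    [[0, 0, 0], [0, 0, 0]],
    [[0, 0, 0], [0, 0, 0]]
  ]
}}

```text
time: 52.62
eef_pos: [0.5565, -0.0228, 0.0229]
tool_rot: [[-0.188, 0.982, 0.002], [0.982, 0.188, -0.0], [-0.001, 0.002, -1.0]]
contact_force: [0.3, -0.1, -1.2]
grip_width: 0.682
```

Call:
{"method": "move_arm", "body": {
  "commands": [
    [[0, 0, 0.003], [0, 0, 0]],
    [[0, 0, 0.002], [0, 0, 0]],
    [[0, 0, 0], [0, 0, 0]],
    [[0, 0, 0], [0, 0, 0]],
    [[0, 0, 0], [0, 0, 0]]
  ]
}}

```text
time: 53.03
eef_pos: [0.5569, -0.023, 0.0185]
tool_rot: [[-0.188, 0.982, 0.003], [0.982, 0.188, -0.001], [-0.001, 0.003, -1.0]]
contact_force: [-0.7, -1.1, 12.2]
grip_width: 0.684
```

Call:
{"method": "move_arm", "body": {
  "commands": [
    [[0, 0, 0], [0, 0, 0]],
    [[0, 0, 0], [0, 0, 0]],
    [[0, 0, 0], [0, 0, 0]],
    [[0, 0, 0], [0, 0, 0]],
    [[0, 0, 0], [0, 0, 0]],
    [[0, 0, -0.02], [0, 0, 0]],
    [[0, 0, -0.03], [0, 0, 0]],
    [[0, 0, -0.03], [0, 0, 0]],
    [[0, 0, -0.03], [0, 0, 0]],
    [[0, 0, 0], [0, 0, 0]],
    [[0, 0, 0], [0, 0, 0]],
    [[0, 0, 0], [0, 0, 0]]
  ],
  "claw": 0
}}

```text
time: 54.03
eef_pos: [0.5551, -0.0228, 0.1264]
tool_rot: [[-0.188, 0.982, -0.001], [0.982, 0.188, -0.0], [0.0, -0.001, -1.0]]
contact_force: [0.3, 0.8, -0.8]
grip_width: 0.999
```

```bash
python3 - <<'E'
from h import *
s,im=shot('wD2');C=cam('wrist',s);o=near(im,C,(.557,-.02));g,y=grasp(o,1);print(g,y)
plan([((*g,s['eef_pos'][2]),y),((*g,.022),None)])
fitwedges(im,C,400,maxA=30000)
E
```

```text
t 54.03 [ 0.5551 -0.0228  0.1264] yaw 100.82 tilt [-0.0005 -0.    ] F [ 0.3  0.8 -0.8] grip 0.999
wedge [ 0.5584 -0.0263  8.3601  0.032 ]
(np.float64(0.558833604359799), np.float64(-0.02931376829357847)) 98.36012025677894
  turn 1 x 2.46
  shift 1 x [-0.0071,0.0032,-0.0007]  -> [ 0.5588 -0.0293  0.1264]
  shift 4 x [0.0000,0.0000,0.0261]  -> [ 0.5588 -0.0293  0.022 ]
wedge px [286. 217.] 3078 pos [ 0.5584 -0.0263] yaw 8.4 err 0.032
wedge px [540. 262.] 3107 pos [ 0.798 -0.019] yaw 250.1 err 0.159
wedge px [282. 358.] 1439 pos [ 0.585  -0.1642] yaw 24.2 err 0.598
```

Call:
{"method": "move_arm", "body": {
  "commands": [
    [[-0.0071, 0.0032, 0], [0, 0, 2.4]],
    [[0, 0, 0.03], [0, 0, 0]],
    [[0, 0, 0.03], [0, 0, 0]],
    [[0, 0, 0.025], [0, 0, 0]],
    [[0, 0, 0.019], [0, 0, 0]],
    [[0, 0, 0], [0, 0, 0]],
    [[0, 0, 0], [0, 0, 0]],
    [[0, 0, 0], [0, 0, 0]]
  ]
}}

```text
time: 54.75
eef_pos: [0.56, -0.0292, 0.0228]
tool_rot: [[-0.146, 0.989, -0.001], [0.989, 0.146, 0.0], [0.0, -0.001, -1.0]]
contact_force: [0.5, -0.6, -0.5]
grip_width: 0.996
```

Call:
{"method": "move_arm", "body": {
  "commands": [
    [[0, 0, 0], [0, 0, 0]],
    [[0, 0, 0], [0, 0, 0]],
    [[0, 0, 0], [0, 0, 0]],
    [[0, 0, 0], [0, 0, 0]],
    [[0, 0, 0], [0, 0, 0]],
    [[0, 0, 0], [0, 0, 0]]
  ],
  "claw": 255
}}

```text
time: 55.25
eef_pos: [0.5609, -0.0294, 0.0244]
tool_rot: [[-0.146, 0.989, 0.002], [0.989, 0.146, -0.001], [-0.001, 0.002, -1.0]]
contact_force: [-1.5, 0.4, 5.3]
grip_width: 0.683
```

Call:
{"method": "move_arm", "body": {
  "commands": [
    [[0, 0, -0.01], [0, 0, 0]],
    [[0, 0, -0.02], [0, 0, 0]],
    [[0, 0, -0.025], [0, 0, 0]],
    [[0, 0, -0.025], [0, 0, 0]],
    [[0, 0, 0], [0, 0, 0]],
    [[0, 0, 0], [0, 0, 0]],
    [[0, 0, 0], [0, 0, 0]],
    [[0, 0, 0], [0, 0, 0]],
    [[0, 0, 0], [0, 0, 0]],
    [[0, 0, 0], [0, 0, 0]]
  ]
}}

```text
time: 56.08
eef_pos: [0.5593, -0.0291, 0.1018]
tool_rot: [[-0.146, 0.989, -0.002], [0.989, 0.146, 0.0], [0.001, -0.002, -1.0]]
contact_force: [-0.6, 0.4, -0.8]
grip_width: 0.681
```

```bash
python3 - <<'E'
from h import *
s,im=shot('hD3');C=cam('wrist',s)
for dz in(.0235,.025,.027,.029):
    print(dz);o,d=held(im,s,C,s['eef_pos'][2]-dz);print((d*1e3).round(1),round(float(o[2]-yaw(s['tool_rot'])),1))
# A and B in bay as seen in rA, silhouettes jointly
s,im=pickle.load(open('rA.pkl','rb'));C=cam('wrist',s);m=(woodmask(im)>0).astype(float)[150:290,200:360]
def f(q):
    M=np.maximum(sil(wmodel(*bay2w(q[0],q[1]),np.radians(10.8)+q[2]*20,.006),C,im.shape[:2]),sil(wmodel(*bay2w(q[3],q[4]),np.radians(190.8)+q[5]*20,.006),C,im.shape[:2]))
    return np.abs(M[150:290,200:360]-m).sum()/m.sum()
x0=np.array([0,-.045,0,0,-.015,0]);S=np.vstack([x0,x0+np.diag([.004,.004,.003,.004,.004,.003])])
o=minimize(f,x0,method='Nelder-Mead',options=dict(initial_simplex=S,xatol=1e-5,fatol=1e-4,maxiter=2000));print((o.x*1e3).round(1),o.fun)
E
```

```text
t 56.08 [ 0.5593 -0.0291  0.1018] yaw 98.42 tilt [-0.0021  0.0002] F [-0.6  0.4 -0.8] grip 0.681
0.0235
wedge [ 0.5595 -0.0249 10.2265  0.0811]
[4.1 0.9] -88.2
0.025
wedge [ 0.5598 -0.0256  9.6794  0.0597]
[3.4 1.1] -88.7
0.027
wedge [ 0.56   -0.0269  8.3984  0.0335]
[2.1 1. ] -90.0
0.029
wedge [ 0.5603 -0.0278  8.3398  0.0231]
[1.2 1.2] -90.1
[ -0.2 -43.4  -0.    1.7 -15.7   0.1] 0.019262290423415745
```

```bash
python3 - <<'E'
from h import *
s=r.get_state()
g=bay2w(-.001,-.10);h=bay2w(-.001,.0137);print(g,h)
plan([(s['eef_pos'],100.8),((*g,.12),None),((*h,.09),None)],step=.037)
E
```

```text
[ 0.60060047 -0.262383  ] [ 0.57929522 -0.15069694]
  turn 1 x -2.38
  shift 1 x [0.0000,0.0000,-0.0000]  -> [ 0.5594 -0.0292  0.1019]
  shift 7 x [-0.0338,-0.0005,-0.0026]  -> [ 0.6006 -0.2624  0.12  ]
  shift 4 x [0.0284,-0.0000,0.0075]  -> [ 0.5793 -0.1507  0.09  ]
```

Call:
{"method": "move_arm", "body": {
  "commands": [
    [[0, 0, 0], [0, 0, -2.4]],
    [[-0.0338, -0.0005, -0.0026], [0, 0, 0]],
    [[-0.0338, -0.0005, -0.0026], [0, 0, 0]],
    [[-0.0338, -0.0005, -0.0026], [0, 0, 0]],
    [[-0.0338, -0.0005, -0.0026], [0, 0, 0]],
    [[-0.0338, -0.0005, -0.0026], [0, 0, 0]],
    [[-0.0338, -0.0005, -0.0026], [0, 0, 0]],
    [[-0.0338, -0.0005, -0.0026], [0, 0, 0]],
    [[0, 0, 0], [0, 0, 0]],
    [[0, 0, 0], [0, 0, 0]],
    [[0, 0, 0], [0, 0, 0]],
    [[0, 0, 0], [0, 0, 0]]
  ]
}}

```text
time: 57.13
eef_pos: [0.6002, -0.2609, 0.1203]
tool_rot: [[-0.188, 0.982, -0.002], [0.982, 0.188, 0.001], [0.002, -0.002, -1.0]]
contact_force: [0.2, -0.0, -0.8]
grip_width: 0.682
```

```bash
cat >> h.py <<'E'
def jointfit(im,C,x0,flips,verbose=True):
    """fit wedges in the bay: x0 list of (x,y,dyaw) in bay; flips of 0/180; uses the image region of the bay"""
    n=len(flips);cor=[proj(C,[*bay2w(x,y),.02])[0] for x in(-.045,.045) for y in(-.066,.066)];cor=np.array(cor)
    a,b=np.maximum(cor.min(0),0).astype(int),cor.max(0).astype(int);R_=np.s_[a[1]:b[1],a[0]:b[0]]
    m=(woodmask(im)>0).astype(float)[R_]
    def f(q):
        M=0
        for i in range(n): M=np.maximum(M,sil(wmodel(*bay2w(q[3*i],q[3*i+1]),np.radians(CASE[2]+flips[i])+q[3*i+2]*20,.006),C,im.shape[:2]))
        return np.abs(M[R_]-m).sum()/m.sum()
    x0=np.array(x0,float).ravel();best=x0
    for k in range(3):
        S=np.vstack([best,best+np.diag(np.tile([.004,.004,.003],n))]);o=minimize(f,best,method='Nelder-Mead',options=dict(initial_simplex=S,xatol=1e-5,fatol=1e-4,maxiter=3000));best=o.x
    q=best.reshape(n,3)*[1e3,1e3,np.degrees(20)];print('joint (mm,mm,deg)',q.round(1).tolist(),'err %.3f'%o.fun);return q
E
python3 - <<'E'
from h import *
s,im=shot('bay2');C=cam('wrist',s);cv2.imwrite('m.png',woodmask(im))
jointfit(im,C,[(0,-.0434,0),(.0017,-.0157,0)],[0,180])
m=woodmask(im);n,l,st,ce=cv2.connectedComponentsWithStats(m);print([ (st[i].tolist(),ce[i].round(0).tolist()) for i in range(1,n) if st[i,4]>300])
o,d=held(im,s,C,s['eef_pos'][2]-.027);print((d*1e3).round(1),o[2]-yaw(s['tool_rot']),'tcp',w2bay(s['eef_pos']))
E
```

```text
t 57.13 [ 0.6002 -0.2609  0.1203] yaw 100.86 tilt [-0.0018  0.0013] F [ 0.2 -0.  -0.8] grip 0.682
joint (mm,mm,deg) [[-0.2, -45.0, 0.1], [2.6, -14.4, 0.3]] err 0.036
[([239, 84, 89, 89, 7301], [282.0, 128.0]), ([220, 216, 124, 86, 8425], [286.0, 266.0]), ([16, 276, 39, 33, 352], [33.0, 290.0])]
wedge [ 0.6009 -0.2585 10.5448  0.0211]
[2.2 1.1] -90.31303519974054 tcp [ -1.1 -98.4]
```

Call:
{"method": "move_arm", "body": {
  "commands": [
    [[0.0281, 0, 0], [0, 0, 0]],
    [[0.0281, 0, 0], [0, 0, 0]],
    [[0.0281, 0, 0.01], [0, 0, 0]],
    [[0.0281, 0, 0.02], [0, 0, 0]],
    [[0, 0, 0.02], [0, 0, 0]],
    [[0, 0, 0], [0, 0, 0]],
    [[0, 0, 0], [0, 0, 0]],
    [[0, 0, 0], [0, 0, 0]],
    [[0, 0, 0], [0, 0, 0]],
    [[0, 0, 0], [0, 0, 0]]
  ]
}}

```text
time: 58.02
eef_pos: [0.5811, -0.1529, 0.0722]
tool_rot: [[-0.187, 0.982, 0.002], [0.982, 0.187, -0.001], [-0.002, 0.002, -1.0]]
contact_force: [-0.8, 0.2, -0.8]
grip_width: 0.689
```

```bash
python3 - <<'E'
from h import *
s=r.get_state();print(w2bay(s['eef_pos']),s['eef_pos'][2],yaw(s['tool_rot']),s['tool_rot'][:2,2])
E
```

```text
[ 0.4 11.2] 0.0722410335022958 100.7776958300318 [ 0.00234757 -0.00109214]
```

Call:
{"method": "move_arm", "body": {
  "commands": [
    [[0, 0, 0], [0, 0, 0]],
    [[0, 0, 0], [0, 0, 0]],
    [[0, 0, 0], [0, 0, 0]],
    [[0, 0, 0], [0, 0, 0]]
  ]
}}

```text
time: 58.35
eef_pos: [0.58, -0.1521, 0.0712]
tool_rot: [[-0.187, 0.982, 0.0], [0.982, 0.187, -0.0], [-0.0, 0.0, -1.0]]
contact_force: [0.8, 0.5, -1.2]
grip_width: 0.685
```

```bash
python3 - <<'E'
from h import *
s=r.get_state();print(w2bay(s['eef_pos']),s['eef_pos'][2],yaw(s['tool_rot']),s['tool_rot'][:2,2])
E
```

```text
[-0.6 12.1] 0.07118679502507606 100.79893350637094 [ 0.00022487 -0.00020213]
```

Call:
{"method": "move_arm", "body": {
  "commands": [
    [[0.0019, -0.0003, 0.01], [0, 0, 0]],
    [[0, 0, 0.008], [0, 0, 0]],
    [[0, 0, 0.008], [0, 0, 0]],
    [[0, 0, 0], [0, 0, 0]],
    [[0, 0, 0], [0, 0, 0]],
    [[0, 0, 0], [0, 0, 0]],
    [[0, 0, 0], [0, 0, 0]]
  ]
}}

```text
time: 58.93
eef_pos: [0.5796, -0.1502, 0.0452]
tool_rot: [[-0.188, 0.982, 0.0], [0.982, 0.188, -0.0], [-0.0, 0.0, -1.0]]
contact_force: [0.2, 0.9, -1.5]
grip_width: 0.683
```

```bash
python3 - <<'E'
from h import *
s=r.get_state();print(w2bay(s['eef_pos']),s['eef_pos'][2],yaw(s['tool_rot']),s['tool_rot'][:2,2])
E
```

```text
[-0.6 14.2] 0.04516753857494429 100.81931219090116 [ 0.00038942 -0.00024352]
```

Now below A's top with no contact (bottom ~0.02): clear. Continue down.

Call:
{"method": "move_arm", "body": {
  "commands": [
    [[0, 0, 0.006], [0, 0, 0]],
    [[0, 0, 0.005], [0, 0, 0]],
    [[0, 0, 0.002], [0, 0, 0]],
    [[0, 0, 0.001], [0, 0, 0]],
    [[0, 0, 0], [0, 0, 0]],
    [[0, 0, 0], [0, 0, 0]],
    [[0, 0, 0], [0, 0, 0]]
  ]
}}

```text
time: 59.52
eef_pos: [0.5794, -0.1502, 0.0311]
tool_rot: [[-0.188, 0.982, 0.0], [0.982, 0.188, -0.0], [-0.0, 0.0, -1.0]]
contact_force: [0.7, -0.0, -0.5]
grip_width: 0.679
```

Call:
{"method": "move_arm", "body": {
  "commands": [
    [[0, 0, 0.001], [0, 0, 0]],
    [[0, 0, 0], [0, 0, 0]],
    [[0, 0, 0], [0, 0, 0]]
  ]
}}

```text
time: 59.77
eef_pos: [0.5796, -0.1502, 0.0305]
tool_rot: [[-0.188, 0.982, 0.001], [0.982, 0.188, -0.0], [-0.0, 0.001, -1.0]]
contact_force: [-1.0, 0.7, 4.3]
grip_width: 0.684
```

Call:
{"method": "move_arm", "body": {
  "commands": [
    [[0, 0, 0], [0, 0, 0]],
    [[0, 0, 0], [0, 0, 0]],
    [[0, 0, 0], [0, 0, 0]],
    [[0, 0, 0], [0, 0, 0]],
    [[0, 0, -0.008], [0, 0, 0]],
    [[0, 0, -0.025], [0, 0, 0]],
    [[0, 0, -0.035], [0, 0, 0]],
    [[0, 0, -0.035], [0, 0, 0]],
    [[0, 0, 0], [0, 0, 0]],
    [[0, 0, 0], [0, 0, 0]],
    [[0, 0, 0], [0, 0, 0]]
  ],
  "claw": 0
}}

```text
time: 60.68
eef_pos: [0.5791, -0.15, 0.1334]
tool_rot: [[-0.188, 0.982, 0.0], [0.982, 0.188, -0.0], [-0.0, 0.0, -1.0]]
contact_force: [-0.4, 0.7, -0.0]
grip_width: 1.0
```

```bash
python3 - <<'E'
from h import *
s,im=shot('bay3');C=cam('wrist',s)
jointfit(im,C,[(0,-.045,0),(.002,-.0145,0),(0,.016,0)],[0,180,0])
g,y=grasp((.450,.142,68.0),-1);print(g,y)
plan([((*g,.14),None)],step=.037)
E
```

```text
t 60.68 [ 0.5791 -0.15    0.1334] yaw 100.82 tilt [ 0.0004 -0.0002] F [-0.4  0.7 -0. ] grip 1.0
joint (mm,mm,deg) [[-0.1, -47.6, 0.9], [1.5, -13.6, 0.8], [0.3, 15.6, 0.5]] err 0.017
(np.float64(0.45278155156370037), np.float64(0.14087618021975226)) -22.0
  shift 9 x [0.0343,-0.0077,-0.0008]  -> [0.4528 0.1409 0.14  ]
```

Call:
{"method": "move_arm", "body": {
  "commands": [
    [[0.0343, -0.0077, 0], [0, 0, 0]],
    [[0.0343, -0.0077, 0], [0, 0, 0]],
    [[0.0343, -0.0077, 0], [0, 0, 0]],
    [[0.0343, -0.0077, 0], [0, 0, 0]],
    [[0.0343, -0.0077, 0], [0, 0, 0]],
    [[0.0343, -0.0077, 0], [0, 0, 0]],
    [[0.0343, -0.0077, 0], [0, 0, 0]],
    [[0.0343, -0.0077, 0], [0, 0, 0]],
    [[0.0343, -0.0077, 0], [0, 0, 0]],
    [[0, 0, 0], [0, 0, 6.83]],
    [[0, 0, 0], [0, 0, 6.83]],
    [[0, 0, 0], [0, 0, 6.83]]
  ]
}}

```text
time: 61.73
eef_pos: [0.4515, 0.1408, 0.1316]
tool_rot: [[0.172, 0.985, -0.003], [0.985, -0.172, -0.001], [-0.001, -0.003, -1.0]]
contact_force: [-0.2, -0.4, -0.2]
grip_width: 1.001
```

Call:
{"method": "move_arm", "body": {
  "commands": [
    [[0, 0, 0], [0, 0, 6.83]],
    [[0, 0, 0], [0, 0, 6.83]],
    [[0, 0, 0], [0, 0, 6.83]],
    [[0, 0, 0], [0, 0, 6.83]],
    [[0, 0, 0], [0, 0, 6.83]],
    [[0, 0, 0], [0, 0, 6.83]],
    [[0, 0, 0], [0, 0, 6.83]],
    [[0, 0, 0], [0, 0, 6.83]],
    [[0, 0, 0], [0, 0, 6.83]],
    [[0, 0, 0], [0, 0, 6.83]],
    [[0, 0, 0], [0, 0, 6.83]],
    [[0, 0, 0], [0, 0, 6.83]]
  ]
}}

```text
time: 62.73
eef_pos: [0.4519, 0.1399, 0.1316]
tool_rot: [[0.999, -0.034, -0.003], [-0.034, -0.999, -0.001], [-0.003, 0.001, -1.0]]
contact_force: [-0.1, 0.4, 0.9]
grip_width: 0.998
```

Call:
{"method": "move_arm", "body": {
  "commands": [
    [[0, 0, 0], [0, 0, 6.83]],
    [[0, 0, 0], [0, 0, 6.83]],
    [[0, 0, 0], [0, 0, 6.83]],
    [[0, 0, 0], [0, 0, 0]],
    [[0, 0, 0], [0, 0, 0]],
    [[0, 0, 0], [0, 0, 0]],
    [[0, 0, 0], [0, 0, 0]],
    [[0, 0, 0], [0, 0, 0]]
  ]
}}

```text
time: 63.4
eef_pos: [0.4531, 0.1401, 0.1328]
tool_rot: [[0.927, -0.375, -0.0], [-0.375, -0.927, -0.0], [-0.0, 0.0, -1.0]]
contact_force: [-0.0, -1.0, -0.1]
grip_width: 0.997
```

```bash
python3 - <<'E'
from h import *
s,im=shot('wC');C=cam('wrist',s);o=near(im,C,(.45,.142),R_=.12);g,y=grasp(o,-1);print(g,y)
plan([(s['eef_pos'],y),((*g,s['eef_pos'][2]),None),((*g,.0232),None)])
E
```

```text
t 63.4 [0.4531 0.1401 0.1328] yaw -22.03 tilt [-0.0005 -0.0002] F [-0.  -1.  -0.1] grip 0.997
wedge [4.50500e-01 1.41700e-01 6.72843e+01 2.73000e-02]
(np.float64(0.4532488003155858), np.float64(0.1405789680339593)) -22.715692312342753
  turn 1 x 0.66
  shift 1 x [-0.0001,0.0001,0.0001]  -> [0.4531 0.1401 0.1328]
  shift 1 x [-0.0001,-0.0005,-0.0000]  -> [0.4532 0.1406 0.1328]
  shift 4 x [0.0000,0.0000,0.0274]  -> [0.4532 0.1406 0.0232]
```

Call:
{"method": "move_arm", "body": {
  "commands": [
    [[0, -0.0005, 0], [0, 0, 0.7]],
    [[0, 0, 0.03], [0, 0, 0]],
    [[0, 0, 0.03], [0, 0, 0]],
    [[0, 0, 0.025], [0, 0, 0]],
    [[0, 0, 0.0245], [0, 0, 0]],
    [[0, 0, 0], [0, 0, 0]],
    [[0, 0, 0], [0, 0, 0]],
    [[0, 0, 0], [0, 0, 0]]
  ]
}}

```text
time: 64.12
eef_pos: [0.4541, 0.1407, 0.0243]
tool_rot: [[0.922, -0.388, 0.001], [-0.388, -0.922, 0.0], [0.001, -0.0, -1.0]]
contact_force: [0.1, 0.5, 0.1]
grip_width: 0.998
```

Call:
{"method": "move_arm", "body": {
  "commands": [
    [[0, 0, 0], [0, 0, 0]],
    [[0, 0, 0], [0, 0, 0]],
    [[0, 0, 0], [0, 0, 0]],
    [[0, 0, 0], [0, 0, 0]],
    [[0, 0, 0], [0, 0, 0]],
    [[0, 0, 0], [0, 0, 0]]
  ],
  "claw": 255
}}

```text
time: 64.62
eef_pos: [0.4546, 0.1408, 0.0252]
tool_rot: [[0.922, -0.388, 0.003], [-0.388, -0.922, 0.0], [0.003, -0.001, -1.0]]
contact_force: [-1.5, 0.1, 8.9]
grip_width: 0.687
```

Call:
{"method": "move_arm", "body": {
  "commands": [
    [[0, 0, -0.01], [0, 0, 0]],
    [[0, 0, -0.02], [0, 0, 0]],
    [[0, 0, -0.025], [0, 0, 0]],
    [[0, 0, -0.025], [0, 0, 0]],
    [[0, 0, 0], [0, 0, -6.85]],
    [[0, 0, 0], [0, 0, -6.85]],
    [[0, 0, 0], [0, 0, -6.85]],
    [[0, 0, 0], [0, 0, -6.85]],
    [[0, 0, 0], [0, 0, -6.85]],
    [[0, 0, 0], [0, 0, -6.85]],
    [[0, 0, 0], [0, 0, -6.85]],
    [[0, 0, 0], [0, 0, -6.85]]
  ]
}}

```text
time: 65.62
eef_pos: [0.4535, 0.1406, 0.1046]
tool_rot: [[0.845, 0.535, 0.001], [0.535, -0.845, 0.0], [0.001, 0.0, -1.0]]
contact_force: [0.1, -0.3, -1.4]
grip_width: 0.682
```

Call:
{"method": "move_arm", "body": {
  "commands": [
    [[0, 0, 0], [0, 0, -6.85]],
    [[0, 0, 0], [0, 0, -6.85]],
    [[0, 0, 0], [0, 0, -6.85]],
    [[0, 0, 0], [0, 0, -6.85]],
    [[0, 0, 0], [0, 0, -6.85]],
    [[0, 0, 0], [0, 0, -6.85]],
    [[0, 0, 0], [0, 0, -6.85]],
    [[0, 0, 0], [0, 0, -6.85]],
    [[0, 0, 0], [0, 0, -6.85]],
    [[0, 0, 0], [0, 0, -6.85]],
    [[0, 0, 0], [0, 0, 0]],
    [[0, 0, 0], [0, 0, 0]]
  ]
}}

```text
time: 66.62
eef_pos: [0.4535, 0.1406, 0.1043]
tool_rot: [[-0.178, 0.984, 0.001], [0.984, 0.178, 0.0], [-0.0, 0.001, -1.0]]
contact_force: [-0.0, -0.5, -0.6]
grip_width: 0.68
```

Call:
{"method": "move_arm", "body": {
  "commands": [
    [[0, 0, 0], [0, 0, 0]],
    [[0, 0, 0], [0, 0, 0]],
    [[0, 0, 0], [0, 0, 0]]
  ]
}}

```text
time: 66.87
eef_pos: [0.4535, 0.1406, 0.1037]
tool_rot: [[-0.18, 0.984, 0.0], [0.984, 0.18, -0.0], [-0.0, 0.0, -1.0]]
contact_force: [-0.3, -0.7, -0.6]
grip_width: 0.679
```

```bash
python3 - <<'E'
from h import *
s,im=shot('hC');C=cam('wrist',s)
for dz in(.025,.027,.029):
    o,d=held(im,s,C,s['eef_pos'][2]-dz);print(dz,(d*1e3).round(1),round(float(o[2]-yaw(s['tool_rot'])),1))
g=bay2w(-.001,.0485);print(g)
plan([(s['eef_pos'],100.8),((*g,.1),None)],step=.036)
E
```

```text
t 66.87 [0.4535 0.1406 0.1037] yaw 100.39 tilt [ 0.0001 -0.0001] F [-0.3 -0.7 -0.6] grip 0.679
wedge [4.5570e-01 1.3370e-01 1.9093e+02 5.7900e-02]
0.025 [-7.2  1. ] 90.5
wedge [4.56000e-01 1.32600e-01 1.90552e+02 3.28000e-02]
0.027 [-8.3  1. ] 90.2
wedge [4.562000e-01 1.313000e-01 1.903621e+02 1.950000e-02]
0.029 [-9.6  1.1] 90.0
[ 0.57277435 -0.11651334]
  turn 1 x -0.39
  shift 1 x [0.0000,0.0000,-0.0001]  -> [0.4535 0.1406 0.1037]
  shift 8 x [-0.0344,0.0086,0.0005]  -> [ 0.5728 -0.1165  0.1   ]
```

```bash
python3 - <<'E'
from h import *
g=bay2w(-.001,.0533);print(g)
plan([((*g,.075),None)],ya=100.8,step=.036)
E
```

```text
[ 0.57187492 -0.11179836]
  shift 8 x [-0.0338,0.0086,0.0036]  -> [ 0.5719 -0.1118  0.075 ]
```

Call:
{"method": "move_arm", "body": {
  "commands": [
    [[0, 0, 0], [0, 0, -0.4]],
    [[-0.0338, 0.0086, 0], [0, 0, 0]],
    [[-0.0338, 0.0086, 0], [0, 0, 0]],
    [[-0.0338, 0.0086, 0], [0, 0, 0]],
    [[-0.0338, 0.0086, 0], [0, 0, 0]],
    [[-0.0338, 0.0086, 0], [0, 0, 0]],
    [[-0.0338, 0.0086, 0], [0, 0, 0]],
    [[-0.0338, 0.0086, 0], [0, 0, 0]],
    [[-0.0338, 0.0086, 0], [0, 0, 0]],
    [[0, 0, 0.014], [0, 0, 0]],
    [[0, 0, 0.014], [0, 0, 0]],
    [[0, 0, 0], [0, 0, 0]]
  ]
}}

```text
time: 67.92
eef_pos: [0.5704, -0.1123, 0.0731]
tool_rot: [[-0.187, 0.982, -0.004], [0.982, 0.187, 0.001], [0.002, -0.004, -1.0]]
contact_force: [-1.7, 1.8, -1.7]
grip_width: 0.682
```

Call:
{"method": "move_arm", "body": {
  "commands": [
    [[0, 0, 0], [0, 0, 0]],
    [[0, 0, 0], [0, 0, 0]],
    [[0, 0, 0], [0, 0, 0]],
    [[0, 0, 0], [0, 0, 0]],
    [[0, 0, 0], [0, 0, 0]],
    [[0, 0, 0], [0, 0, 0]],
    [[0, 0, 0], [0, 0, 0]],
    [[0, 0, 0], [0, 0, 0]]
  ]
}}

```text
time: 68.58
eef_pos: [0.5722, -0.1119, 0.0757]
tool_rot: [[-0.189, 0.982, 0.0], [0.982, 0.189, -0.0], [-0.0, 0.0, -1.0]]
contact_force: [-0.2, -0.4, -1.4]
grip_width: 0.681
```

```bash
python3 - <<'E'
from h import *
s,im=shot('pC');C=cam('wrist',s);print('tcp',w2bay(s['eef_pos']),yaw(s['tool_rot']),s['tool_rot'][:2,2])
n=s['eef_pos'][2]-.027
m=(woodmask(im)>0);
# fit only region: held wedge front (straight side) - compare first wood rows
for u in(250,280,310):
    v=np.where(m[:,u])[0];v=v[v>150][0];print(u,v,[w2bay(p2w(C,(u,v),n+k)).tolist() for k in(0,.026)])
o,d=held(im,s,C,n);print((d*1e3).round(1),o[2]-yaw(s['tool_rot']))
E
```

```text
t 68.58 [ 0.5722 -0.1119  0.0757] yaw 100.89 tilt [ 0.0003 -0.0002] F [-0.2 -0.4 -1.4] grip 0.681
tcp [-0.7 53.2] 100.88984122109825 [ 0.00027589 -0.00019531]
250 250 [[-17.1, 57.8], [-14.2, 69.9]]
280 250 [[0.2, 57.8], [0.2, 69.9]]
310 250 [[17.5, 57.9], [14.7, 70.0]]
wedge [ 5.754000e-01 -1.213000e-01  1.925042e+02  3.445000e-01]
[-9.8  1.4] 91.61440163934698
```

Call:
{"method": "move_arm", "body": {
  "commands": [
    [[0.0009, -0.0002, 0.01], [0, 0, 0]],
    [[0, 0, 0.008], [0, 0, 0]],
    [[0, 0, 0.006], [0, 0, 0]],
    [[0, 0, 0], [0, 0, 0]],
    [[0, 0, 0], [0, 0, 0]],
    [[0, 0, 0], [0, 0, 0]],
    [[0, 0, 0], [0, 0, 0]]
  ]
}}

```text
time: 69.22
eef_pos: [0.5719, -0.1112, 0.0517]
tool_rot: [[-0.189, 0.982, 0.0], [0.982, 0.189, -0.0], [-0.0, 0.0, -1.0]]
contact_force: [1.1, -0.4, -0.6]
grip_width: 0.681
```

```bash
python3 - <<'E'
from h import *
s=r.get_state();print('tcp',w2bay(s['eef_pos']),s['eef_pos'][2])
E
```

```text
tcp [-0.8 53.8] 0.05166321298330268
```

Clear past D's top (0.0517 → bottom ~0.026). Continue in small steps.

Call:
{"method": "move_arm", "body": {
  "commands": [
    [[0, 0, 0.005], [0, 0, 0]],
    [[0, 0, 0.005], [0, 0, 0]],
    [[0, 0, 0], [0, 0, 0]],
    [[0, 0, 0], [0, 0, 0]],
    [[0, 0, 0], [0, 0, 0]]
  ]
}}

```text
time: 69.63
eef_pos: [0.5716, -0.1111, 0.0414]
tool_rot: [[-0.189, 0.982, -0.0], [0.982, 0.189, 0.0], [0.0, -0.0, -1.0]]
contact_force: [0.1, 0.4, -1.0]
grip_width: 0.679
```

Call:
{"method": "move_arm", "body": {
  "commands": [
    [[0, 0, 0.004], [0, 0, 0]],
    [[0, 0, 0.002], [0, 0, 0]],
    [[0, 0, 0], [0, 0, 0]],
    [[0, 0, 0], [0, 0, 0]],
    [[0, 0, 0], [0, 0, 0]]
  ]
}}

```text
time: 70.05
eef_pos: [0.5719, -0.1114, 0.0355]
tool_rot: [[-0.189, 0.982, 0.0], [0.982, 0.189, -0.001], [-0.001, 0.0, -1.0]]
contact_force: [0.5, -1.9, -2.5]
grip_width: 0.682
```

Call:
{"method": "move_arm", "body": {
  "commands": [
    [[0, 0, 0.0025], [0, 0, 0]],
    [[0, 0, 0.002], [0, 0, 0]],
    [[0, 0, 0.0005], [0, 0, 0]],
    [[0, 0, 0], [0, 0, 0]],
    [[0, 0, 0], [0, 0, 0]],
    [[0, 0, 0], [0, 0, 0]]
  ]
}}

```text
time: 70.55
eef_pos: [0.5722, -0.1116, 0.0313]
tool_rot: [[-0.189, 0.982, 0.001], [0.982, 0.189, -0.001], [-0.001, 0.001, -1.0]]
contact_force: [-1.1, -2.5, 6.0]
grip_width: 0.683
```

Call:
{"method": "move_arm", "body": {
  "commands": [
    [[0, 0, 0], [0, 0, 0]],
    [[0, 0, 0], [0, 0, 0]],
    [[0, 0, 0], [0, 0, 0]],
    [[0, 0, 0], [0, 0, 0]],
    [[0, 0, -0.008], [0, 0, 0]],
    [[0, 0, -0.025], [0, 0, 0]],
    [[0, 0, -0.035], [0, 0, 0]],
    [[0, 0, -0.035], [0, 0, 0]],
    [[-0.03, 0, -0.02], [0, 0, 0]],
    [[-0.03, 0, -0.02], [0, 0, 0]],
    [[-0.03, 0, 0], [0, 0, 0]],
    [[-0.03, 0, 0], [0, 0, 0]]
  ],
  "claw": 0
}}

```text
time: 71.55
eef_pos: [0.5956, -0.2304, 0.1764]
tool_rot: [[-0.19, 0.982, 0.004], [0.982, 0.19, -0.002], [-0.003, 0.003, -1.0]]
contact_force: [1.3, -0.1, 0.3]
grip_width: 1.0
```

Call:
{"method": "move_arm", "body": {
  "commands": [
    [[-0.02, 0, 0], [0, 0, 0]],
    [[-0.02, 0, 0], [0, 0, 0]],
    [[0, 0, 0], [0, 0, 0]],
    [[0, 0, 0], [0, 0, 0]],
    [[0, 0, 0], [0, 0, 0]],
    [[0, 0, 0], [0, 0, 0]]
  ]
}}

```text
time: 72.05
eef_pos: [0.6015, -0.2669, 0.1735]
tool_rot: [[-0.189, 0.982, -0.001], [0.982, 0.189, 0.001], [0.001, -0.001, -1.0]]
contact_force: [-0.5, 0.3, 0.3]
grip_width: 1.003
```

```bash
python3 - <<'E'
from h import *
s,im=shot('fin');C=cam('wrist',s)
q=jointfit(im,C,[(0,-.046,0),(.0015,-.0145,0),(0,.0156,0),(0,.0455,0)],[0,180,0,180])
for P in([.4789,-.1258,.0245],[.486,-.1631,.0245],[.4931,-.2004,.0245]):
    c=bright(im,proj(C,P)[0],21,115);print(c[0],(p2w(C,c[1],.0245)-P).round(4))
# overlay
v=im[:,:,::-1].copy()
v=cv2.resize(v,(800,600),interpolation=cv2.INTER_CUBIC)
cv2.imwrite('pics/finb.png',v)
E
```

```text
t 72.05 [ 0.6015 -0.2669  0.1735] yaw 100.92 tilt [-0.0007  0.0008] F [-0.5  0.3  0.3] grip 1.003
joint (mm,mm,deg) [[-0.2, -45.3, 0.2], [2.0, -15.4, 1.1], [0.6, 15.3, 0.6], [0.6, 46.9, 0.5]] err 0.015
995 [ 0.0004 -0.0047  0.    ]
1175 [-0.0009 -0.0005  0.    ]
1023 [-0.0009 -0.0009  0.    ]
```

```bash
python3 - <<'E'
from h import *
s,im=pickle.load(open('fin.pkl','rb'));C=cam('wrist',s);g=cv2.cvtColor(im,cv2.COLOR_RGB2GRAY)
P=np.array([[.4789,-.1258,.0245],[.486,-.1631,.0245],[.4931,-.2004,.0245]]);uv=proj(C,P);print(uv.round(1))
cc=cv2.HoughCircles(cv2.resize(g,None,fx=2,fy=2),cv2.HOUGH_GRADIENT,1,40,param1=120,param2=18,minRadius=20,maxRadius=50)
for c in cc[0]/2:
    if np.min(np.hypot(*(uv-c[:2]).T))<25: i=np.argmin(np.hypot(*(uv-c[:2]).T));print('circle',c.round(1),i,(p2w(C,c[:2],.0245)-P[i]).round(4))
# C height/tilt test
m=(woodmask(im)>0).astype(float);base=[(-.0002,-.0453,.2,0),(.002,-.0154,181.1,0),(.0006,.0153,.6,0)]
M0=0
for x,y,a,_ in base:M0=np.maximum(M0,sil(wmodel(*bay2w(x,y),np.radians(10.8+a),.006),C,im.shape[:2]))
from itertools import product
for lift in(0,.002,.004,.008):
  for side in('flat','tilt+y'):
    best=9
    for dx,dy,da in product(np.arange(-.003,.0031,.001),np.arange(-.005,.0031,.001),(-1,0,1)):
        W_=wmodel(*bay2w(.0006+dx,.0469+dy),np.radians(191.3+da),.006)
        if side=='flat': W_[:,2]+=lift
        else:
            b=np.array([w2bay(p)[1] for p in W_]);W_[:,2]+=lift*(b-b.min())/(b.max()-b.min())
        M=np.maximum(M0,sil(W_,C,im.shape[:2]));R_=np.s_[20:200,200:380];best=min(best,np.abs(M[R_]-m[R_]).sum()/m[R_].sum())
    print(lift,side,round(best,4))
a=cv2.imread('pics/top0.png');b=r.read_camera('top')[:,:,::-1];cv2.imwrite('pics/top1.png',b)
d=cv2.absdiff(a,b).max(2);Ct=cam('top')
for n,p in dict(plug=(.515,.055,.01),bearing=(.706,-.095,.01),screw=(.397,.444,.01),screw2=(.5,.4,.01),tape=(.396,-.366,.02),turq1=(.326,.168,.02),turq2=(.353,-.076,.02)).items():
    u,v=proj(Ct,p)[0].round().astype(int);print(n,(u,v),'diff mean',d[v-8:v+9,u-8:u+9].mean().round(1))
sc=r.read_camera('scene');Cs=cam('scene');gs=cv2.cvtColor(sc,cv2.COLOR_RGB2GRAY);print('spring scene px bottom/top',proj(Cs,[[.625,.194,.004],[.625,.194,.05]]).round(0))
u,v=proj(Cs,[.625,.194,.027])[0].astype(int);print(gs[v-22:v+24:3,u-15:u+16:2])
E
```

```text
[[162.2   6.4]
 [167.6  58.9]
 [172.4 106.9]]
circle [172.8 106.8  18.6] 2 [0.0003 0.0001 0.    ]
circle [171.2  56.2  23. ] 1 [0.0029 0.0026 0.    ]
circle [163.8  11.8  17.7] 0 [ 0.0015 -0.0035  0.    ]
0 flat 0.0165
0 tilt+y 0.0165
0.002 flat 0.0169
0.002 tilt+y 0.0167
0.004 flat 0.0173
0.004 tilt+y 0.017
0.008 flat 0.0183
0.008 tilt+y 0.0174
plug (np.int64(265), np.int64(216)) diff mean 75.9
bearing (np.int64(311), np.int64(162)) diff mean 2.9
screw (np.int64(146), np.int64(248)) diff mean 2.6
screw2 (np.int64(161), np.int64(218)) diff mean 2.5
tape (np.int64(392), np.int64(256)) diff mean 3.0
turq1 (np.int64(228), np.int64(272)) diff mean 78.8
turq2 (np.int64(303), np.int64(266)) diff mean 75.5
spring scene px bottom/top [[260. 176.]
 [260. 165.]]
[[ 30  42  35  30  35  40  39  43  53  52  41  38  38  42  43  40]
 [ 52  46  43  33  38  45  48  41  43  51  55  53  37  38  37  45]
 [ 35  46  48  36  31  33  33  36  36  45  42  39  34  37  49  45]
 [ 96 108 105  76  64  76  56  47  44  37  30  42  42  45  35  37]
 [102 109 109 101 108 109  88  80  68  96  58  59  62  38  29  36]
 [106 105 105 106 108 104 107 198 188 158  90  56  64 102  98  97]
 [103 106 106 105 101 101 240 184 104 147 206  99 103 107  94  52]
 [105 107 105 104 104 103 147 139 149 211 239  92 104 103 104 105]
 [ 46  79  51  62  70  66 101 108 126 188 252 109 103 104 104 104]
 [ 92  62  66  54  53  51 142 122 187 179 250 114  99 102 101 109]
 [ 95  96  93  94  70  49  47  68 106 104  96 106 105 106 106 109]
 [111 105 104 104 101 105 110 102 105 102 102 104 104 106 108 106]
 [110 109 103 102 105 106 102 103 103 106 105 104 101 105 105 107]
 [ 47  64  75 106 104 101 105 105 105 106 104 102 101 105 107 106]
 [ 86  91  87  45  51  63  97 111 108 109 105 104 106 105 104 104]
 [103 108  96  81  69  65  85  48  52  72 105 107 105 106 102 106]]
```

Call:
{"method": "move_arm", "body": {
  "commands": [
    [[0.038, 0, 0], [0, 0, 0]],
    [[0.038, 0, 0], [0, 0, 0]],
    [[0.038, 0, 0], [0, 0, 0]],
    [[0.038, 0, 0], [0, 0, 0]],
    [[0.02, 0, 0], [0, 0, 0]],
    [[0, 0, 0], [0, 0, 0]],
    [[0, 0, 0], [0, 0, 0]],
    [[0, 0, 0], [0, 0, 0]],
    [[0, 0, 0], [0, 0, 0]],
    [[0, 0, 0], [0, 0, 0]],
    [[0, 0, 0], [0, 0, 0]]
  ]
}}

```text
time: 73.12
eef_pos: [0.5697, -0.1004, 0.1734]
tool_rot: [[-0.187, 0.982, 0.0], [0.982, 0.187, -0.0], [-0.0, 0.0, -1.0]]
contact_force: [0.5, -0.3, 0.3]
grip_width: 1.003
```

```bash
python3 - <<'E'
from h import *
from itertools import product
s,im2=shot('fin2');V=[]
for n in('fin','fin2'):
    s,im=pickle.load(open(n+'.pkl','rb'));V.append((cam('wrist',s),(woodmask(im)>0).astype(float)))
# all four wedges common lift and per-view shift: fit C's pose with free z, per view small xy bias from A,B,D group
def err(C,m,Ws,R_):
    M=0
    for W_ in Ws: M=np.maximum(M,sil(W_,C,m.shape))
    return np.abs(M[R_]-m[R_]).sum()
for C,m in V:
    cor=np.array([proj(C,[*bay2w(x,y),.02])[0] for x in(-.045,.045) for y in(-.06,.08)]);a=np.maximum(cor.min(0),0).astype(int);b=cor.max(0).astype(int);R_=np.s_[a[1]:min(b[1],270),a[0]:b[0]]
    print('region',a,b)
    for lift in(0,.003,.006):
        def f(q):
            Ws=[wmodel(*bay2w(x+q[0],y+q[1]),np.radians(10.8+t),.006) for x,y,t in((-.0002,-.0453,.2),(.002,-.0154,181.1),(.0006,.0153,.6))]
            c=wmodel(*bay2w(.0006+q[2],.0469+q[3]),np.radians(191.3)+q[4]*20,.006);bb=np.array([w2bay(p)[1] for p in c]);c[:,2]+=lift*(bb-bb.min())/(bb.max()-bb.min())
            return err(C,m,Ws+[c],R_)/m[R_].sum()
        x=np.zeros(5)
        for k in range(2):
            o=minimize(f,x,method='Nelder-Mead',options=dict(initial_simplex=np.vstack([x,x+np.diag([.003,.003,.003,.003,.002])]),maxiter=800));x=o.x
        print(lift,'C y-shift rel. group %.1f mm'%(1e3*(x[3]-x[1])),'group',(x[:2]*1e3).round(1),'err %.4f'%o.fun)
s,im=pickle.load(open('fin2.pkl','rb'));C=V[1][0]
for P in([.4789,-.1258,.0245],[.486,-.1631,.0245],[.4931,-.2004,.0245]):
    c=bright(im,proj(C,P)[0],19,115);print(c[0],(p2w(C,c[1],.0245)-P).round(4))
E
```

```text
t 73.12 [ 0.5697 -0.1004  0.1734] yaw 100.80 tilt [ 0.0001 -0.0003] F [ 0.5 -0.3  0.3] grip 1.003
region [223   0] [337 153]
0 C y-shift rel. group -0.1 mm group [-0.1  0.9] err 0.0150
0.003 C y-shift rel. group -0.8 mm group [-0.1  0.9] err 0.0160
0.006 C y-shift rel. group -0.8 mm group [-0.1  0.8] err 0.0174
region [233 184] [326 308]
0 C y-shift rel. group -5.7 mm group [-0.3  1.8] err 0.0133
0.003 C y-shift rel. group -5.7 mm group [-0.3  2.7] err 0.0148
0.006 C y-shift rel. group -5.2 mm group [-0.3  3.1] err 0.0177
829 [-0.0011 -0.0016  0.    ]
744 [-0.0007 -0.0012  0.    ]
540 [-0.0023  0.0017  0.    ]
```

```bash
python3 - <<'E'
from h import *
s,im=pickle.load(open('fin2.pkl','rb'));C=cam('wrist',s);m=(woodmask(im)>0)
# C straight side: silhouette upper border (wall top .014 occlusion) and top edge: brightness step along columns
hsv=cv2.cvtColor(im,cv2.COLOR_RGB2HSV)
for u in(255,280,305):
    v0=np.where(m[150:,u])[0][0]+150
    print(u,'first wood row',v0,'V',hsv[v0-2:v0+22,u,2].tolist())
for y in(59,60,61):
    print(y,'top edge row z=.032: %.1f  (z=.036: %.1f, .040: %.1f)'%tuple(proj(C,[*bay2w(0,y/1e3),z])[0,1] for z in(.032,.036,.040)),'wall top inner edge y61 row %.1f outer y67 %.1f'%(proj(C,[*bay2w(0,.061),.014])[0,1],proj(C,[*bay2w(0,.067),.014])[0,1]))
s1,im1=pickle.load(open('fin.pkl','rb'));C1=cam('wrist',s1);m1=woodmask(im1)>0
for u in(255,280,305):
    v0=np.where(m1[:,u])[0][0];print('view1',u,v0,hsv.shape and cv2.cvtColor(im1,cv2.COLOR_RGB2HSV)[v0-2:v0+8,u,2].tolist())
for y in(57,58,59,60,61):print(y,'view1 rows z=.032,.036,.040',[proj(C1,[*bay2w(0,y/1e3),z])[0,1].round(1) for z in(.032,.036,.040)])
E
```

```text
255 first wood row 203 V [136, 148, 156, 160, 162, 165, 186, 230, 252, 254, 255, 255, 255, 255, 255, 255, 255, 255, 255, 255, 255, 254, 254, 254]
280 first wood row 203 V [139, 150, 158, 161, 163, 169, 204, 245, 254, 255, 255, 255, 255, 255, 255, 255, 255, 255, 255, 255, 255, 255, 254, 254]
305 first wood row 203 V [139, 150, 157, 159, 160, 170, 218, 250, 254, 255, 255, 255, 255, 255, 255, 255, 255, 255, 255, 255, 255, 255, 254, 254]
59 top edge row z=.032: 209.0  (z=.036: 210.2, .040: 211.5) wall top inner edge y61 row 201.8 outer y67 196.0
60 top edge row z=.032: 208.0  (z=.036: 209.2, .040: 210.5) wall top inner edge y61 row 201.8 outer y67 196.0
61 top edge row z=.032: 207.0  (z=.036: 208.2, .040: 209.5) wall top inner edge y61 row 201.8 outer y67 196.0
view1 255 0 []
view1 280 0 []
view1 305 0 []
57 view1 rows z=.032,.036,.040 [np.float64(3.2), np.float64(1.4), np.float64(-0.5)]
58 view1 rows z=.032,.036,.040 [np.float64(1.7), np.float64(-0.1), np.float64(-2.1)]
59 view1 rows z=.032,.036,.040 [np.float64(0.2), np.float64(-1.7), np.float64(-3.7)]
60 view1 rows z=.032,.036,.040 [np.float64(-1.3), np.float64(-3.2), np.float64(-5.2)]
61 view1 rows z=.032,.036,.040 [np.float64(-2.8), np.float64(-4.8), np.float64(-6.8)]
```

Call:
{"method": "move_arm", "body": {
  "commands": [
    [[-0.035, 0, 0], [0, 0, 0]],
    [[-0.035, 0, 0], [0, 0, 0]],
    [[-0.035, 0, 0], [0, 0, 0]],
    [[-0.03, 0, 0], [0, 0, 0]],
    [[0, 0, 0], [0, 0, 0]],
    [[0, 0, 0], [0, 0, 0]],
    [[0, 0, 0], [0, 0, 0]],
    [[0, 0, 0], [0, 0, 0]],
    [[0, 0, 0], [0, 0, 0]],
    [[0, 0, 0], [0, 0, 0]],
    [[0, 0, 0], [0, 0, 0]]
  ]
}}

```text
time: 74.08
eef_pos: [0.5949, -0.231, 0.1737]
tool_rot: [[-0.19, 0.982, -0.0], [0.982, 0.19, -0.0], [-0.0, -0.0, -1.0]]
contact_force: [-0.1, 0.5, 0.2]
grip_width: 1.001
```

```bash
python3 - <<'E'
from h import *
s,im=shot('fin3');C=cam('wrist',s);print('tcp',w2bay(s['eef_pos']))
jointfit(im,C,[(0,-.046,0),(.0015,-.0145,0),(0,.0156,0),(0,.0455,0)],[0,180,0,180])
m=woodmask(im)>0;V=cv2.cvtColor(im,cv2.COLOR_RGB2HSV)[:,:,2]
for u in(260,280,305):
    v0=np.where(m[:,u])[0][0];col=V[max(v0-3,0):v0+10,u].tolist();print(u,v0,col)
for y in(57,59,60,61,63):print(y,'rows z=.032,.036,.040',[float(proj(C,[*bay2w(0,y/1e3),z])[0,1].round(1)) for z in(.032,.036,.040)])
print('wall inner top row y61,.014',proj(C,[*bay2w(0,.061),.014])[0,1],'outer',proj(C,[*bay2w(0,.067),.014])[0,1], V[:60,280].tolist())
E
```

```text
t 74.08 [ 0.5949 -0.231   0.1737] yaw 100.94 tilt [-0. -0.] F [-0.1  0.5  0.2] grip 1.001
tcp [ -0.7 -68.2]
joint (mm,mm,deg) [[-0.2, -44.1, 0.2], [1.9, -13.7, 1.2], [0.4, 15.8, 0.1], [0.6, 45.9, 0.3]] err 0.017
260 51 [142, 144, 145, 186, 238, 253, 254, 254, 254, 254, 254, 254, 255]
280 51 [143, 145, 149, 199, 244, 253, 254, 254, 254, 254, 255, 255, 255]
305 51 [141, 144, 150, 215, 250, 254, 254, 254, 254, 255, 255, 255, 255]
57 rows z=.032,.036,.040 [55.3, 54.3, 53.4]
59 rows z=.032,.036,.040 [52.6, 51.6, 50.5]
60 rows z=.032,.036,.040 [51.2, 50.2, 49.1]
61 rows z=.032,.036,.040 [49.8, 48.8, 47.7]
63 rows z=.032,.036,.040 [47.0, 45.9, 44.8]
wall inner top row y61,.014 54.12177048881721 outer 46.35713290444375 [102, 102, 102, 100, 99, 96, 95, 94, 91, 89, 81, 69, 57, 53, 54, 54, 53, 52, 54, 53, 53, 54, 55, 54, 56, 57, 57, 57, 59, 58, 60, 61, 61, 61, 63, 62, 65, 66, 78, 107, 129, 139, 141, 142, 142, 142, 140, 139, 143, 145, 149, 199, 244, 253, 254, 254, 254, 254, 255, 255]
```

```bash
python3 - <<'E'
from workcell import r
print(r.close_job(), r.get_state()['time'])
E
```

```text
the job is handed in; nothing more can be done
the job is handed in; nothing more can be done
```

I packed the kit and handed the job in at about 75 s of the 210 s allowed; no verdict came back.

- **Balls:** Three balls were present, and I seated them in dimples 4, 3 and 2. Straight-down images taken after each placing put them within about 1 mm of the dimple centres. The later, oblique images agreed less well, to 2–5 mm; one ball was partly out of frame there.
- **Spring:** It stands upright near the middle of the parts tray. I saw it there in an image after placing, and the final scene camera still shows a matching shape at that spot.
- **Wedges:** All four lie in the bay, alternately thick end to thin end. The last fit put their origins at y ≈ −44, −14, +16 and +46 mm. All were within 2 mm of the middle in x and turned less than 1.5°, and each touched down at the floor height.
- **Third wedge:** On its first try it caught on its neighbour at about 64 N at the wrist and shifted in the grip. I set it down on the counter, gripped it again and placed it without trouble.
- **Fourth wedge, checks that disagreed:**
  - One view cut this wedge off at the image edge.
  - In another the case wall hid part of it, and the fit came out about 6 mm off.
  - A third view, with a comparison of its top edge, showed it flat on the floor beside the wall.
- **Bystanders:** The bearing, screwdriver and tape roll are unchanged in the last top image. In that same image the arm hid the spark plug, which I last saw in place at about 52 s.

The picture limit was used up, so the final checks were by measurement only.

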